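Image both faces of the printed plates

TASK

Hang the orange basket, which blocks the imager's view, by its handle on the hook and leave it there. Then swing the red-knobbed advance lever fully to its stop and let it spring back, to image the ribbed cream faces; turn every plate on the easel over so that its smooth blue face is outward, leaning on the easel as before, and swing the lever fully and let it spring back once more. Leave everything else on the bench where it is.

Things in the scene. Friction and masses are not known exactly. Their poses are not given: they have to be found in the camera images.
- easel: fixed easel, 420 mm long in y; origin under its centre, x outward (to the imager; plates face this way), z up. Back rest: black, slopes 60 deg from horizontal, leaning back to -x, 62 mm tall along the slope; meets the ledge at x = 30, z = 30 mm. Ledge square to it, 24 mm deep, lip 8 mm. Plates stand on the ledge against the rest, anywhere in y (plate centre at x = 7, z = 80 mm)
- plate_a: 3D-printed plate, 110 x 66 x 10 mm, 150 g; origin at its centre; x along its length, y its width, z its normal: +z the ribbed cream face, -z the smooth blue face. Leans on the easel, length up the slope, its top 48 mm clear above the back rest; at the start cream face outward, x pointing down the slope. May be absent
- plate_b: 3D-printed plate, 110 x 66 x 10 mm, 150 g; origin at its centre; x along its length, y its width, z its normal: +z the ribbed cream face, -z the smooth blue face. Leans on the easel, length up the slope, its top 48 mm clear above the back rest; at the start cream face outward, x pointing down the slope. May be absent
- plate_c: 3D-printed plate, 110 x 66 x 10 mm, 150 g; origin at its centre; x along its length, y its width, z its normal: +z the ribbed cream face, -z the smooth blue face. Leans on the easel, length up the slope, its top 48 mm clear above the back rest; at the start cream face outward, x pointing down the slope. May be absent
- plate_d: 3D-printed plate, 110 x 66 x 10 mm, 150 g; origin at its centre; x along its length, y its width, z its normal: +z the ribbed cream face, -z the smooth blue face. Leans on the easel, length up the slope, its top 48 mm clear above the back rest; at the start cream face outward, x pointing down the slope. May be absent
- basket: orange open basket, 62 (x) x 120 (y) x 40 mm, 180 g, standing in front of the easel; origin at the centre of its underside, z up. Fixed arch handle: two posts at y = +-59 mm carry a straight strap along y, 9 mm thick in x and 30 mm tall, from z = 116 to z = 146 mm; opening below it 76 mm tall, 112 mm wide
- basket_strap (a point): middle of the underside of the basket's handle strap, 116 mm above the basket's underside
- hook: fixed steel hook stand; origin at the centre of its underside. An upright post of 16 mm diameter, 200 mm tall, carries a level flat arm, 24 mm wide and 10 mm thick, pointing to -x of this frame: top 175 mm high, 116 mm long from the post's axis, its tip (x = -110 to -116 mm) turned up to 193 mm high. Base plate 110 x 110 x 12 mm
- hook_seat (a point): point on top of the hook's arm, 175 mm high, midway between post and tip, where the strap should lie across the arm
- trigger: fixed grey trigger box, 120 x 100 x 55 mm, of the imager, with the lever on top; origin at the centre of its underside
- lever (a joint): sprung advance lever turning about a vertical axis: 0 at rest, 1.2 rad at its stop (counter-clockwise seen from above); springs back by itself. About 4 N at the knob
- lever_knob (a point): centre of the top of the red upright knob (20 mm diameter, 52 mm tall, top 118 mm above the bench) at the lever's end, 100 mm from the pivot; moves with the lever. At rest the lever lies at 2.54 rad (from +x, about z) in the trigger box's frame, at the stop at 3.74 rad
- lever_pivot (a point): on the lever's axis, at the top of the trigger box (60 mm high)
- cube: pale printed cube, 50 mm, bystander; origin under its centre
- cube2: second pale printed cube, 50 mm, bystander
- printed_ring: tan printed ring, 110 mm outer diameter, 50 mm tall, bystander
- vase: pale printed vase, 84 mm diameter, 90 mm tall, bystander
- jar: glass jar, 64 mm diameter, 70 mm tall, bystander
- can: metal can, 66 mm diameter, 75 mm tall, bystander
Mind the look-alikes: they are no part of the job. Leave any turquoise look-alike of the hook alone.

How it is judged:
By the outcome, as a careful person would: the job done as asked, in the order asked, and still so for the second after the job is handed in, with the robot touching nothing.
Of plate_a, plate_b, plate_c, plate_d only 3 to 4 are there at a start; the rules pass over those that are not, and their reading is None.
At some moment in a run one of basket may be knocked a few centimetres aside while the robot is not near it.
It also fails if it takes over 208 s, if anything falls off the work surface, if the arm or the gripper's body presses on something with over 40 N, if the wrist force passes 120 N, or if a joint passes its speed limit or range.

ROBOT

A 7-joint arm with a two-finger parallel gripper is mounted at the origin on the work surface. World frame = base frame: x ahead of the robot, y to its left, z up, the work surface at z = 0. Lengths are in m, angles in rad, forces in N, time in s.
With the tool pointing down it reaches from about 0.4 to 0.9 m from the base axis. Payload 5.5 kg.
Tool frame: the origin (TCP) lies between the finger pads; the fingertips stand ahead of it and the grasp point (between the pads) lies 3 mm ahead of it (bot.tip_extent is the z of the fingertips in the tool frame, in m); z points along the fingers, y is the line along which they close (so a half turn about z gives the same grasp; the last joint's range is limited). The gripper opens to 85 mm and grips with 20 to 120 N. Pads are 22 mm wide; open, the fingers measure 114 mm over their backs; the gripper's body (76 mm by 85 mm) begins 54 mm behind the grasp point. The pads swing forward as they close: fully open they stand 13 mm farther back than shut.
Start: joints at [-0.887, 0.501, -0.427, 1.55, 0.221, 1.138, -0.21], TCP at [0.265, 0.593, 0.253] pointing down, gripper open.
Joint ranges: [-2.88, 2.88], [-0.31, 2.03], [-1.54, 1.56], [0.2, 2.42], [-1.41, 4.55], [0.19, 2.02], [-2.57, 2.57]. Speed limits (rad/s): [2.57, 2.57, 3.14, 3.14, 3.14, 3.14, 3.14].

INTERFACE

Orientations are given as a unit quaternion [w, x, y, z].
In Python, from plant import bot, snapshot, finder gives the robot as it stands.
- The arm moves only by the tool arm_command, never from a script. Its arguments are lists of equal length, an entry for each row: "delta_rot": the turn, a rotation vector about the tool's x, y, z normalised to -1 to 1, where 1 is 2 pi rad, a list of three; "dp": the shift along the tool's x, y, z normalised to -1 to 1, where 1 is 0.12 m, a list of three; "hand": the opening, from -1 (shut) to 1 (fully open). A call has 1 to 5 rows; each row is the pose to reach, as a shift and turn from the pose commanded when the call began, along the tool's axes at that moment, turning the shorter way round; what a row does not reach only later rows make up. A row lasts 1/12 s, in which the tool goes at most 41.7 mm and 7.16 degrees, less where a joint would pass 70% of its speed; a pose out of reach is approached as far as the arm can. A call with a number of a shift or a turn outside -1 to 1 is refused whole. A call with a gripper value outside its range is refused whole. The fingers move at their own pace and stop on an object; "squeeze" is the grip in N (left out, the last holds). Time passes only in rows, so rows that repeat a pose let the fingers close. It gives the time, the measured TCP pose, the force, the opening and the grip force at its end, in the units of the state.
- bot.observe(): the state, without advancing time (a new reading comes with each control period).
- snapshot(name): name is "scene" or "top"; returns a dict with "pixels" (420x560x3 uint8, red, green, blue), "camera_matrix" (3x3 intrinsics, pixels), "R" (3x3) and "t" (3): a world point X has camera coordinates R X + t. Camera axes: x right, y down, z forward; pixel columns grow to the right and rows downward; lengths in m; the calibration is good to about 2 mm. A picture is of the moment at which its call begins. There is no depth.
- bot.sign_off(): hands the job in; it is judged then, once.
Trained networks look in a picture, given as the dict that the camera call returned (one of the last four; its "shot" number tells which), for a name from the list of things; names that differ only in an ending like _2 or _b are one class to them, and where a whole thing is asked for, a point or a joint stands for the part that bears it (a point fixed in the world has none). Each returns a list of dicts, best first, with "confidence" (0 to 1); they miss things now and then, are a little off and sometimes report something else, mostly with a low value. They report only what shows in the picture. A call takes as long as a camera call. They do not tell look-alikes from the thing itself.
- finder.spot_in(picture, target): "pixel" ([column, row] in pixels, amid what is visible of it).
- finder.spot_point(picture, target): "pixel" ([column, row] in pixels: a listed point, or the origin of a listed thing).
The state is a dict: "time_s": time; "q": joint angles; "joint_velocities": joint speeds; "joint_torque": joint torques, N m; "eef_pos": TCP position; "tcp_rot": TCP orientation; "wrist_force": force on the tool from outside, world axes, zero at the start; "moment": the same for the moment, N m; "finger_gap": opening from 0.0 (shut) to 1.0 (fully open); "grasp_force": force on a finger pad.
Only numpy, scipy, OpenCV 4.12 (cv2) and the standard library are available. Lean on these libraries where they do the work, as an engineer would, in place of code of your own. Each camera call takes 0.05 s, during which the arm holds its last target. There are 200 camera calls.

## Working session

There is one attempt and no reset: what is moved stays moved. The work goes in short steps, Python scripts to look and compute and a tool call to move; the robot and the scene stay as the last step left them, time stands still between calls to the robot, and variables do not carry over. Pictures are saved under pics/ and viewed, at most 14 in all, crops included, and the job is handed in when it is done.

Besides the shell and the picture viewer there is one more tool, called after "Emit:" in YAML: its name, and indented under it one key for each argument. arm_command: Moves the arm, as the interface text tells. Scaled input: -1 to 1 covers 0.12 m each way for a shift and 2 pi rad each way for a turn. Its arguments: {"type":"object","properties":{"delta_rot":{"type":"array"},"dp":{"type":"array"},"hand":{"type":"array"},"squeeze":{"type":"number"}},"required":["delta_rot","dp","hand"]}

```bash
mkdir -p pics; ls; python3 - <<'E'
from plant import bot, snapshot, finder
import cv2,numpy as np
s=bot.observe(); print({k:np.round(v,3).tolist() for k,v in s.items()}, bot.tip_extent)
a=snapshot("scene");b=snapshot("top")
for n,p in(("scene",a),("top",b)):
    cv2.imwrite(f"pics/{n}0.png",p["pixels"][:,:,::-1]); print(n,p["camera_matrix"].tolist(),np.round(p["R"],4).tolist(),p["t"])
    for t in["easel","plate_a","basket","basket_strap","hook","hook_seat","trigger","lever_knob","lever_pivot","cube","vase"]:
        print(t,"in",[(np.round(d["pixel"]).tolist(),round(d["confidence"],2)) for d in finder.spot_in(p,t)][:5] if t not in("hook_seat",) else "", "pt",[(np.round(d["pixel"],1).tolist(),round(d["confidence"],2)) for d in finder.spot_point(p,t)][:5])
E
```

```text
pics
{'time_s': 0.0, 'q': [-0.887, 0.502, -0.427, 1.551, 0.221, 1.138, -0.21], 'joint_velocities': [-0.0, -0.0, -0.001, 0.0, -0.002, 0.001, -0.001], 'joint_torque': [0.001, -56.953, -5.816, -28.092, 0.01, 0.012, 0.0], 'eef_pos': [0.265, 0.593, 0.252], 'tcp_rot': [-0.0, 0.209, 0.978, -0.001], 'wrist_force': [0.174, 0.359, -0.814], 'moment': [0.018, -0.044, 0.013], 'grasp_force': 0.0, 'finger_gap': 0.999} 0.022
scene [[525.5528778030599, 0.0, 279.2677408598315], [0.0, 525.5528778030599, 213.72008299613174], [0.0, 0.0, 1.0]] [[-0.668, 0.7442, -0.0064], [0.5725, 0.5083, -0.6433], [-0.4755, -0.4334, -0.7656]] [ 0.29977655 -0.20728927  1.70338515]
easel in [([159.0, 168.0], 0.71)] pt [([279.7, 242.5], 0.64)]
plate_a in [([246.0, 193.0], 0.84), ([266.0, 215.0], 0.67), ([323.0, 264.0], 0.65)] pt [([240.8, 196.4], 0.95), ([324.9, 264.2], 0.94), ([269.0, 212.5], 0.59)]
basket in [([218.0, 258.0], 0.87), ([158.0, 168.0], 0.61)] pt [([218.4, 264.6], 0.81)]
basket_strap in [([220.0, 260.0], 0.64)] pt [([217.2, 242.9], 0.98), ([229.4, 331.2], 0.25)]
hook in [([368.0, 342.0], 0.95), ([435.0, 232.0]
[... 1223 characters left out ...]
 178.4], 0.78)]
basket_strap in [([291.0, 173.0], 0.88), ([405.0, 198.0], 0.42)] pt [([291.3, 166.3], 0.78)]
hook in [([160.0, 194.0], 0.82)] pt [([158.8, 191.5], 0.74), ([306.7, 142.7], 0.3)]
hook_seat in  pt []
trigger in [([321.0, 226.0], 0.52)] pt [([404.2, 193.1], 0.77)]
lever_knob in [([404.0, 196.0], 0.82), ([405.0, 189.0], 0.49), ([217.0, 214.0], 0.31)] pt [([396.9, 210.2], 0.5)]
lever_pivot in [([405.0, 192.0], 0.66), ([290.0, 175.0], 0.54), ([157.0, 262.0], 0.3)] pt [([407.3, 189.9], 0.98)]
cube in [([210.0, 160.0], 0.67), ([342.0, 154.0], 0.65), ([309.0, 130.0], 0.59)] pt [([209.9, 165.6], 0.58), ([344.1, 157.3], 0.53)]
vase in [([241.0, 135.0], 0.78), ([319.0, 228.0], 0.7)] pt []
```

View pics/scene0.png

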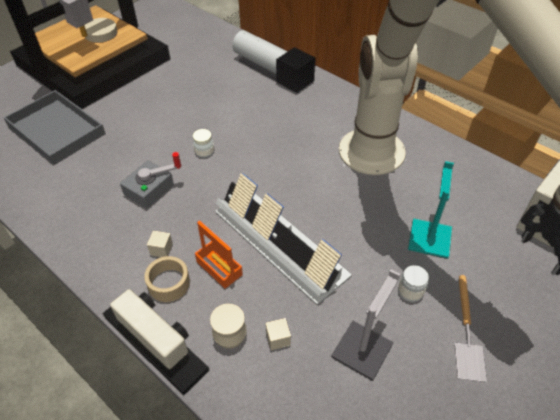

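View pics/top0.png

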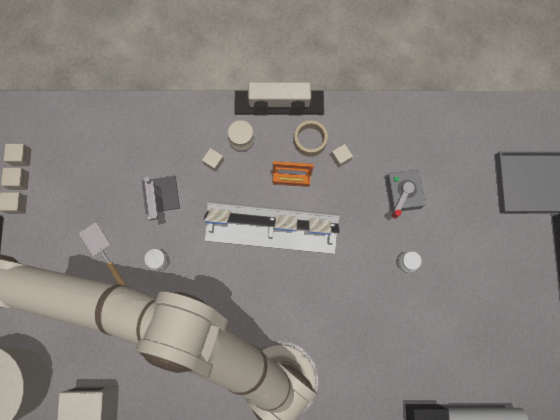

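The scene view shows three plates on the easel, with centres near (241,196), (268,213) and (324,264). The basket is at (218,258), and the grey hook's base is at (365,350) with its arm tip at (395,272). The turquoise look-alike is at (433,235). The trigger box is at (146,183) and the red knob at (176,155). In the top view the grey hook's arm runs (147,180)-(153,217), the knob is at (398,213) and the plates are at (218,215), (286,221) and (320,226).

Look-alikes:
- **Hook:** grey (365,350), or turquoise (433,235). I choose the grey one, because the task says to leave the turquoise one alone.
- **Basket:** only the orange one at (218,258).

Next I'll check close crops.

```bash
cat > h.py <<'E'
import numpy as np, cv2
from plant import bot, snapshot, finder
from scipy.spatial.transform import Rotation as Ro
def ray(p,uv):
    K,R,t=p["camera_matrix"],np.array(p["R"]),np.array(p["t"])
    return -R.T@t, R.T@np.linalg.solve(K,[uv[0],uv[1],1.])
def atz(p,uv,z):
    c,d=ray(p,uv); return c+d*(z-c[2])/d[2]
def proj(p,X):
    x=np.atleast_2d(X)@np.array(p["R"]).T+p["t"]; x=x@np.array(p["camera_matrix"]).T; return x[:,:2]/x[:,2:]
def tri(*pu):
    A=np.zeros((3,3));b=np.zeros(3)
    for p,uv in pu:
        c,d=ray(p,uv); d/=np.linalg.norm(d); M=np.eye(3)-np.outer(d,d); A+=M; b+=M@c
    return np.linalg.solve(A,b)
def pose(): 
    s=bot.observe(); q=s["tcp_rot"]; return np.array(s["eef_pos"]), Ro.from_quat([q[1],q[2],q[3],q[0]]), s
def fr(x,y,yaw,P):  # local pts to world
    return Ro.from_euler("z",yaw).apply(np.atleast_2d(P))+[x,y,0]
def crop(p,name,x0,y0,w,h,s):
    cv2.imwrite(f"pics/{name}.png",cv2.resize(p["pixels"][y0:y0+h,x0:x0+w,::-1],None,fx=s,fy=s,interpolation=cv2.INTER_CUBIC))
E
python3 - <<'E'
from h import *
a=snapshot("scene");b=snapshot("top")
for n,p in(("s",a),("t",b)): np.save(f"{n}.npy",p,allow_pickle=True)
crop(b,"ctop",140,150,210,110,3.8); crop(a,"csc",200,160,210,220,2.7)
for n,u,v in(("pivot",(146.7,175.6),(407.3,189.9)),("knob",(174.8,153.9),(397,210)),("strap",(217.2,242.9),(291.3,166.3)),("basket",(218.4,264.6),(288.5,178.4)),("hook",(364.7,350.8),(158.8,191.5)),("easel",(279.7,242.5),(270.7,228.8)),("p1",(240.8,196.4),(319.7,227.1)),("p2",(269,212.5),(283.2,223.9)),("p3",(324.9,264.2),(219.1,214.8))):
    print(n,np.round(tri((a,u),(b,v)),3))
E
```

```text
pivot [ 0.583 -0.41   0.05 ]
knob [ 0.505 -0.358  0.115]
strap [ 0.644 -0.037  0.108]
basket [ 0.64  -0.038  0.002]
hook [0.588 0.393 0.007]
easel [ 0.47   0.024 -0.011]
p1 [ 0.463 -0.129  0.064]
p2 [ 0.469 -0.014  0.088]
p3 [0.496 0.191 0.073]
```

View pics/ctop.png

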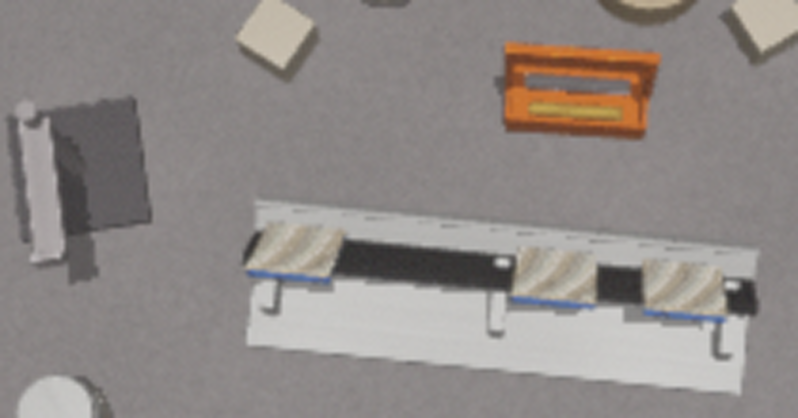

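View pics/csc.png

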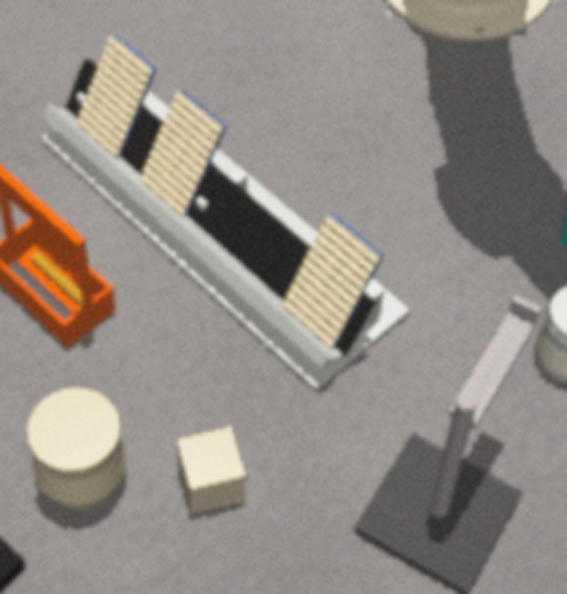

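The crops confirm the grey hook. In the top image its post top is at (147,178) and its tip at (152,219). The three plates are cream side out, with blue showing behind. Now I'll fit the poses.

```bash
cat > fit.py <<'E'
from h import *
from scipy.optimize import least_squares
a=np.load("s.npy",allow_pickle=True).item();b=np.load("t.npy",allow_pickle=True).item()
T=lambda x,y:(x/3.8+140,y/3.8+150)
S=lambda x,y:(x/2.7+200,y/2.7+160)
def fit(obs,g):
    f=lambda q:np.concatenate([(proj(p,fr(*q,X))[0]-uv) for p,uv,X in obs])
    r=least_squares(f,g,loss="soft_l1"); print(np.round(r.x,4),"res",np.round(r.fun.reshape(-1,2),1).tolist()); return r.x
e=fit([(b,T(257,203),(.047,.21,.049)),(b,T(757,252),(.047,-.21,.049)),(a,S(47,108),(.047,-.21,.049)),(a,S(340,355),(.047,.21,.049))],[.47,.02,-.1])
hk=fit([(b,T(26,108),(0,0,.2)),(b,T(46,258),(-.113,0,.193)),(a,S(463,405),(0,0,.2)),(a,S(525,303),(-.113,0,.193)),
 (a,S(420,435),(-.055,-.055,.012)),(a,S(520,490),(-.055,.055,.012)),(a,S(468,588),(.055,.055,.012)),(a,S(357,527),(.055,-.055,.012))],[.6,.38,.2])
for n,tl,tr,s1,s2 in(("P1",(248,273),(330,281),(332,215),(382,256)),("P2",(512,299),(596,305),(178,92),(226,127)),("P3",(643,313),(727,320),(112,37),(157,68))):
    Xb=np.array([-.0248,0,.1251]);Xf=np.array([-.0162,0,.1301])
    f=lambda q:np.concatenate([proj(b,fr(*e,Xb+[0,q[0]+.033,0]))[0]-T(*tl),proj(b,fr(*e,Xb+[0,q[0]-.033,0]))[0]-T(*tr),proj(a,fr(*e,Xf+[0,q[0]-.033,0]))[0]-S(*s1),proj(a,fr(*e,Xf+[0,q[0]+.033,0]))[0]-S(*s2)])
    r=least_squares(f,[0.]); print(n,np.round(r.x,4),np.round(r.fun.reshape(-1,2),1).tolist(),np.round(fr(*e,[.007,r.x[0],.08]),4))
# basket: strap ends top
f=fit([(b,T(505,43),(-.0045,.059,.146)),(b,T(658,55),(-.0045,-.059,.146)),(b,(291.3,166.3),(0,0,.116)),(b,(288.5,178.4),(0,0,0)),(a,(217.2,242.9),(0,0,.116)),(a,(218.4,264.6),(0,0,0))],[.64,-.04,0])
print("pivot",atz(a,(146.7,175.6),.06),atz(b,(407.3,189.9),.06),"knob",atz(a,(174.8,153.9),.118),atz(b,(397,210.2),.118))
for n,p in(("a",a),("b",b)):
    hsv=cv2.cvtColor(p["pixels"],cv2.COLOR_RGB2HSV); m=((hsv[...,0]<5)|(hsv[...,0]>174))&(hsv[...,1]>200)&(hsv[...,2]>60); m[:,:130]=0
    k,_,st,c=cv2.connectedComponentsWithStats(m.astype(np.uint8)); print(n,[(st[i].tolist(),c[i].round(1).tolist()) for i in range(1,k) if st[i,4]>8])
E
python3 fit.py
```

```text
[ 0.4759  0.0273 -0.0856] res [[-2.1, 0.0], [-1.3, -2.0], [0.4, -1.8], [-1.9, -1.9]]
[0.5866 0.3889 0.1713] res [[-1.6, -1.4], [-1.3, -2.7], [1.2, -2.1], [-0.0, -0.8], [-3.3, -1.7], [0.8, -0.3], [0.1, 1.1], [-1.3, -0.2]]
P1 [0.1666] [[-2.1, -0.1], [-1.7, -0.4], [-1.7, -1.4], [-0.7, -1.0]] [[0.4971 0.1926 0.08  ]]
P2 [-0.0435] [[-1.7, -1.2], [-1.8, -1.0], [-1.3, -1.1], [-2.1, -0.6]] [[ 0.4792 -0.0166  0.08  ]]
P3 [-0.1472] [[-1.6, -2.1], [-1.7, -2.1], [-1.9, -0.8], [-2.8, 0.3]] [[ 0.4703 -0.12    0.08  ]]
[ 0.6453 -0.0388 -0.0722] res [[-0.4, 1.5], [-1.8, 1.0], [0.4, -0.8], [2.0, -3.0], [-1.8, -2.3], [1.3, 2.1]]
pivot [ 0.58824686 -0.40008384  0.06      ] [ 0.5810709  -0.40712535  0.06      ] knob [ 0.50641282 -0.35489704  0.118     ] [ 0.50370655 -0.35735174  0.118     ]
a [([174, 153, 4, 6, 17], [175.2, 155.0])]
b []
```

```bash
cat > ov.py <<'E'
from h import *
def lines(e,plates,hk,bk):
    L=[]
    def box(q,c,h):  # 12 edges of axis box
        c=np.array(c);h=np.array(h);V=[c+h*np.array([i,j,k]) for i in(-1,1) for j in(-1,1) for k in(-1,1)]
        for i in range(8):
            for j in(1,2,4):
                if not i&j: L.append((fr(*q,V[i])[0],fr(*q,V[i|j])[0]))
    u=np.array([-.5,0,.866]);n=np.array([.866,0,.5]);Y=np.array([0,1,0])
    for A in([.03,0,.03],[-.001,0,.0837],[.0508,0,.042],[.0468,0,.0489]): L.append((fr(*e,np.array(A)+.21*Y)[0],fr(*e,np.array(A)-.21*Y)[0]))
    for y in plates:
        c=np.array([.007,y,.08])
        for s in(5e-3,-5e-3):
            V=[c+s*n+p*.055*u+r*.033*Y for p,r in((1,1),(1,-1),(-1,-1),(-1,1))]
            for i in range(4): L.append((fr(*e,V[i])[0],fr(*e,V[(i+1)%4])[0]))
    box(hk,[0,0,.006],[.055,.055,.006]); box(hk,[-.058,0,.17],[.058,.012,.005]); L.append((fr(*hk,[0,0,.012])[0],fr(*hk,[0,0,.2])[0]));box(hk,[-.113,0,.184],[.003,.012,.009])
    box(bk,[0,0,.131],[.0045,.06,.015]); box(bk,[0,0,.02],[.031,.06,.02])
    return L
def overlay(p,name,L,x0,y0,w,h,s):
    im=cv2.resize(p["pixels"][y0:y0+h,x0:x0+w,::-1],None,fx=s,fy=s,interpolation=cv2.INTER_CUBIC)
    for A,B in L:
        q=(proj(p,[A,B])+.5-[x0,y0])*s; q=(q*8).astype(int); cv2.line(im,tuple(q[0].tolist()),tuple(q[1].tolist()),(0,255,0),1,cv2.LINE_AA,3)
    return im
E
python3 - <<'E'
from ov import *
a=np.load("s.npy",allow_pickle=True).item();b=np.load("t.npy",allow_pickle=True).item()
L=lines((.4759,.0273,-.0856),(.1666,-.0435,-.1472),(.5866,.3889,.1713),(.6453,-.0388,-.0722))
cv2.imwrite("pics/ovt.png",overlay(b,"",L,140,150,210,110,3.8)); cv2.imwrite("pics/ovs.png",overlay(a,"",L,195,160,215,225,2.65))
E
```

```text
(no output)
```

View pics/ovt.png

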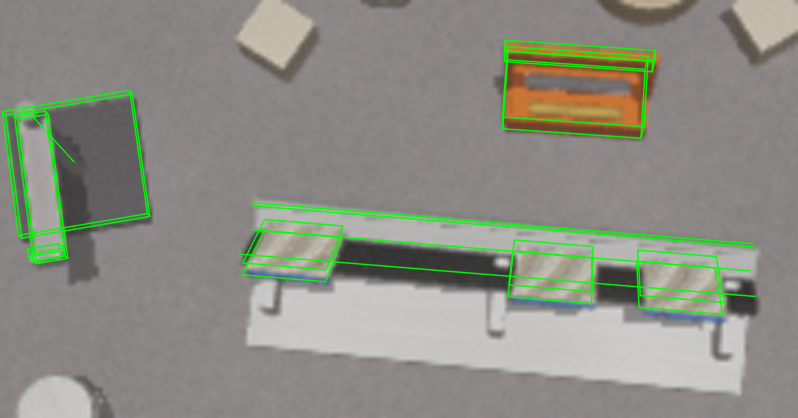

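View pics/ovs.png

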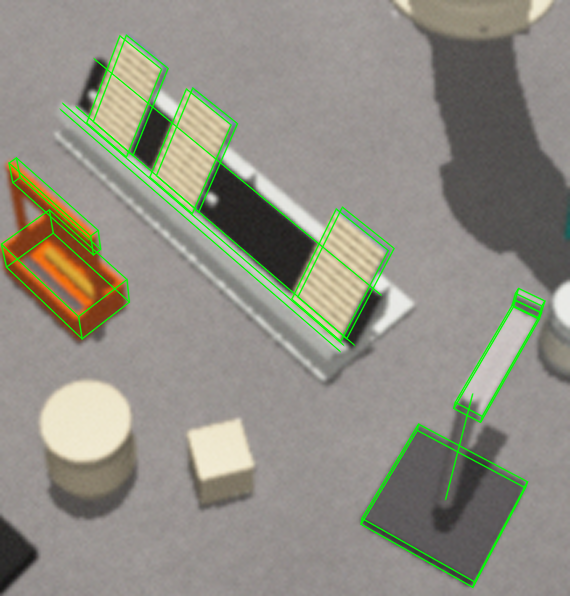

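```bash
cat > ref.py <<'E'
from ov import *
from scipy.optimize import minimize
from scipy.ndimage import map_coordinates
a=np.load("s.npy",allow_pickle=True).item();b=np.load("t.npy",allow_pickle=True).item()
G=[]
for p in(a,b):
    g=cv2.GaussianBlur(p["pixels"].astype(np.float32),(0,0),1.0); gx=cv2.Sobel(g,-1,1,0);gy=cv2.Sobel(g,-1,0,1)
    G.append((p,np.sqrt((gx**2+gy**2).sum(2)).clip(0,300)))
def score(L,which=(0,1)):
    s=0
    for i in which:
        p,g=G[i]
        for A,B in L:
            q=proj(p,A+np.linspace(0,1,40)[:,None]*(B-A)); s+=map_coordinates(g,[q[:,1],q[:,0]],order=1).mean()
    return s
E0,H0,B0=(.4759,.0273,-.0856),(.5866,.3889,.1713),(.6453,-.0388,-.0722);P0=(.1666,-.0435,-.1472)
def opt(f,x0,st):
    x0=np.array(x0);st=np.array(st)
    r=min((minimize(lambda d:-f(x0+d*st),k,method="Nelder-Mead",options=dict(maxiter=900,xatol=.01)) for k in (np.zeros(len(x0)),.7*np.ones(len(x0)),-.7*np.ones(len(x0)))),key=lambda r:r.fun); return x0+r.x*st
fe=lambda v:score(lines(v[:3],v[3:],H0,B0)[:4+24])
# plates front face edges + easel lines
def fe(v):
    L=lines(v[:3],v[3:],H0,B0); return score(L[:4])+score([l for k in range(3) for l in L[4+8*k:8+8*k]])
e=opt(fe,E0+P0,[.003,.003,.01,.003,.003,.003]); print("easel",np.round(e,4))
hk=opt(lambda v:score(lines(E0,(),v,B0)[4:4+24]),H0,[.003,.003,.02]); print("hook",np.round(hk,4))
bk=opt(lambda v:score(lines(E0,(),H0,v)[-24:]),B0,[.003,.003,.02]); print("basket",np.round(bk,4))
L=lines(e[:3],e[3:],hk,bk)
A=overlay(a,"",L,195,160,215,225,1.86);T=overlay(b,"",L,140,150,210,110,1.9)
im=np.zeros((420,800,3),np.uint8);im[:A.shape[0],:A.shape[1]]=A;im[:T.shape[0],401:401+T.shape[1]]=T[:, :399];cv2.imwrite("pics/ov2.png",im)
c,s=np.cos,np.sin
for y in e[3:]: print("plate",np.round(fr(*e[:3],[.007,y,.08])[0],4))
print("seat",fr(*hk,[-.059,0,.175])[0].round(4))
E
python3 ref.py
```

```text
easel [ 0.4736  0.026  -0.0982  0.1645 -0.0446 -0.1482]
hook [0.5863 0.3882 0.1713]
basket [ 0.6476 -0.0386 -0.0229]
plate [0.4967 0.189  0.08  ]
plate [ 0.4762 -0.0191  0.08  ]
plate [ 0.466  -0.1222  0.08  ]
seat [0.5282 0.3781 0.175 ]
```

View pics/ov2.png

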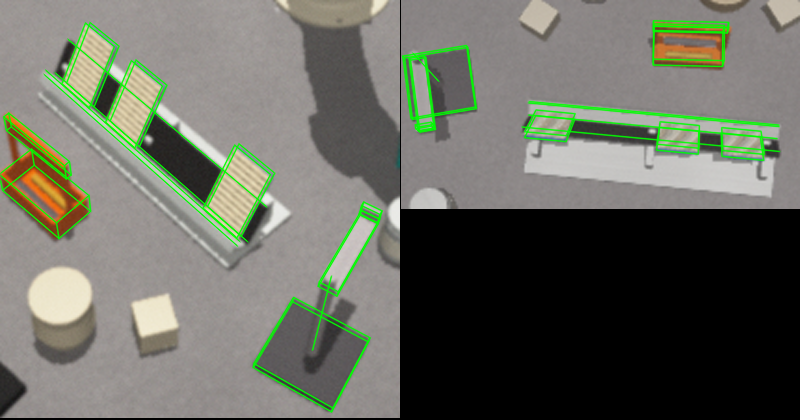

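The overlay matches the easel, plates and hook well. The basket strap's slope gives it a yaw of about -0.06. Next is the move planner.

```bash
cat > plan.py <<'E'
from h import *
def down(yaw):  # tool z down, tool y at world angle yaw
    z=np.array([0,0,-1.]);y=np.array([np.cos(yaw),np.sin(yaw),0]);return Ro.from_matrix(np.c_[np.cross(y,z),y,z])
def plan(P1,R1,n=None,start=None,rmax=28):
    if start is None: p,R,_=pose()
    else: p,R=start
    P1=np.array(P1,float)
    if n is None: n=max(1,int(np.ceil(max(np.linalg.norm(P1-p)/.118,np.degrees((R.inv()*R1).magnitude())/rmax))))
    for k in range(n):
        tp=p+(P1-p)/(n-k); rv=(R.inv()*R1).as_rotvec()/(n-k)
        d=np.round(R.inv().apply(tp-p)/.12,3); r=np.round(rv/(2*np.pi),4)
        print("dp",d.tolist(),"rot",r.tolist()); p=p+R.apply(d*.12); R=R*Ro.from_rotvec(r*2*np.pi)
    print("end",p.round(4)); return p,R
def st():
    p,R,s=pose(); print("t",round(s["time_s"],2),"p",p.round(4),"z",R.as_matrix()[:,2].round(3),"y",R.as_matrix()[:,1].round(3),"q",np.round(s["q"],2),"F",np.round(s["wrist_force"],1),"gap",round(s["finger_gap"],3),"g",round(s["grasp_force"],1))
E
python3 - <<'E'
from plan import *
a=np.load("s.npy",allow_pickle=True).item()
print("turq",atz(a,(431,238),0),"turq tip",atz(a,(447,167),.19),"jar",atz(a,(413,283),.035))
plan([.647,-.038,.255],down(-.06))
E
```

```text
turq [0.18461192 0.3335768  0.        ] turq tip [0.10592978 0.28707061 0.19      ] jar [0.36778719 0.38414977 0.035     ]
dp [-0.722, -0.5, -0.002] rot [-0.0, -0.0, 0.0275]
dp [-0.797, -0.369, -0.002] rot [-0.0, -0.0, 0.0275]
dp [-0.848, -0.227, -0.002] rot [-0.0, -0.0, 0.0275]
dp [-0.875, -0.077, -0.002] rot [-0.0, -0.0, 0.0275]
dp [-0.875, 0.074, -0.002] rot [-0.0, -0.0, 0.0275]
dp [-0.849, 0.224, -0.002] rot [-0.0, -0.0, 0.0275]
dp [-0.798, 0.366, -0.002] rot [-0.0, -0.0, 0.0276]
end [ 0.647 -0.038  0.255]
```

Emit:
arm_command:
  dp:
    - [-0.361, -0.25, -0.002]
    - [-0.722, -0.5, -0.002]
    - [-0.722, -0.5, -0.002]
    - [-0.722, -0.5, -0.002]
  delta_rot:
    - [0, 0, 0.0138]
    - [0, 0, 0.0275]
    - [0, 0, 0.0275]
    - [0, 0, 0.0275]
  hand: [0, 0, 0, 0]
  squeeze: 40

```text
time_s: 2.63
eef_pos: [0.3253, 0.4975, 0.2533]
tcp_rot: [0.002, 0.297, 0.955, -0.002]
wrist_force: [0.6, -0.3, -0.4]
finger_gap: 0.499
grasp_force: 0.0
```

Emit:
arm_command:
  dp:
    - [-0.797, -0.369, -0.002]
    - [-0.797, -0.369, -0.002]
    - [-0.797, -0.369, -0.002]
    - [-0.797, -0.369, -0.002]
  delta_rot:
    - [0, 0, 0.0275]
    - [0, 0, 0.0275]
    - [0, 0, 0.0275]
    - [0, 0, 0.0275]
  hand: [0, 0, 0, 0]

```text
time_s: 2.97
eef_pos: [0.3788, 0.4075, 0.2537]
tcp_rot: [0.002, 0.378, 0.926, -0.001]
wrist_force: [0.2, -1.1, -0.6]
finger_gap: 0.5
grasp_force: 0.0
```

```bash
python3 - <<'E'
from plan import *
st(); plan([.647,-.038,.255],down(-.06))
E
```

```text
t 2.97 p [0.3788 0.4075 0.2537] z [ 0.002 -0.003 -1.   ] y [ 0.699  0.715 -0.001] q [-0.61  0.32 -0.32  1.79  0.12  1.05 -0.18] F [ 0.2 -1.1 -0.6] gap 0.5 g 0.0
dp [-0.839, -0.218, 0.001] rot [0.0, 0.0001, 0.0273]
dp [-0.864, -0.072, 0.001] rot [0.0, 0.0001, 0.0272]
dp [-0.863, 0.076, 0.0] rot [0.0, 0.0001, 0.0273]
dp [-0.838, 0.222, -0.0] rot [0.0001, 0.0001, 0.0272]
dp [-0.787, 0.362, -0.001] rot [0.0001, 0.0002, 0.0273]
end [ 0.647  -0.038   0.2549]
```

Emit:
arm_command:
  dp:
    - [-0.839, -0.218, 0]
    - [-0.839, -0.218, 0]
    - [-0.839, -0.218, 0]
    - [-0.839, -0.218, 0]
  delta_rot:
    - [0, 0, 0.0273]
    - [0, 0, 0.0273]
    - [0, 0, 0.0273]
    - [0, 0, 0.0273]
  hand: [0, 0, 0, 0]

```text
time_s: 3.3
eef_pos: [0.4324, 0.3194, 0.2538]
tcp_rot: [0.001, 0.455, 0.89, -0.001]
wrist_force: [-0.0, 0.3, 0.2]
finger_gap: 0.497
grasp_force: 0.0
```

Emit:
arm_command:
  dp:
    - [-0.864, -0.072, 0]
    - [-0.864, -0.072, 0]
    - [-0.864, -0.072, 0]
    - [-0.864, -0.072, 0]
  delta_rot:
    - [0, 0, 0.0272]
    - [0, 0, 0.0272]
    - [0, 0, 0.0272]
    - [0, 0, 0.0272]
  hand: [0, 0, 0, 0]

```text
time_s: 3.63
eef_pos: [0.4863, 0.2312, 0.2539]
tcp_rot: [0.001, 0.529, 0.848, -0.0]
wrist_force: [0.4, 0.7, 1.2]
finger_gap: 0.502
grasp_force: 0.0
```

Emit:
arm_command:
  dp:
    - [-0.863, 0.076, 0]
    - [-0.863, 0.076, 0]
    - [-0.863, 0.076, 0]
    - [-0.863, 0.076, 0]
  delta_rot:
    - [0, 0, 0.0273]
    - [0, 0, 0.0273]
    - [0, 0, 0.0273]
    - [0, 0, 0.0273]
  hand: [0, 0, 0, 0]

```text
time_s: 3.97
eef_pos: [0.5403, 0.1427, 0.2538]
tcp_rot: [0.001, 0.6, 0.8, -0.0]
wrist_force: [0.4, 0.0, 0.2]
finger_gap: 0.501
grasp_force: 0.0
```

```bash
cat > bk.py <<'E'
from ov import *
import ref_s
E
sed -n '1,20p' ref.py | head -0; python3 - <<'E'
from plan import *
st()
a=snapshot("scene");b=snapshot("top")
for n,p in(("a",a),("b",b)):
    hsv=cv2.cvtColor(p["pixels"],cv2.COLOR_RGB2HSV); m=(hsv[...,0]>5)&(hsv[...,0]<16)&(hsv[...,1]>190)&(hsv[...,2]>100)
    k,_,s,c=cv2.connectedComponentsWithStats(m.astype(np.uint8)); print(n,[(s[i].tolist(),c[i].round(1).tolist()) for i in range(1,k) if s[i,4]>40])
    for f in("spot_point",): print([(np.round(d["pixel"],1),round(d["confidence"],2)) for d in getattr(finder,f)(p,"basket_strap")][:3])
E
```

```text
t 3.97 p [0.5403 0.1427 0.2538] z [ 0.002 -0.002 -1.   ] y [0.96  0.281 0.001] q [-0.24  0.31 -0.08  1.79  0.03  1.04 -0.05] F [0.4 0.  0.2] gap 0.501 g 0.0
a [([196, 222, 45, 65, 1150], [217.5, 257.1])]
[(array([218. , 242.9]), 0.82), (array([382.4, 293.3]), 0.64)]
b []
[(array([288.9, 164.4]), 0.69), (array([340.1, 157.4]), 0.64)]
```

Emit:
arm_command:
  dp:
    - [-0.838, 0.222, 0]
    - [-0.838, 0.222, 0]
    - [-0.838, 0.222, 0]
    - [-0.838, 0.222, 0]
  delta_rot:
    - [0, 0, 0.0272]
    - [0, 0, 0.0272]
    - [0, 0, 0.0272]
    - [0, 0, 0.0272]
  hand: [0, 0, 0, 0]

```text
time_s: 4.5
eef_pos: [0.5939, 0.054, 0.2538]
tcp_rot: [0.001, 0.665, 0.747, -0.0]
wrist_force: [-0.4, 0.0, 0.5]
finger_gap: 0.5
grasp_force: 0.0
```

Emit:
arm_command:
  dp:
    - [-0.787, 0.362, 0]
    - [-0.787, 0.362, 0]
    - [-0.787, 0.362, 0]
    - [-0.787, 0.362, 0]
    - [-0.787, 0.362, 0]
  delta_rot:
    - [0, 0, 0.0273]
    - [0, 0, 0.0273]
    - [0, 0, 0.0273]
    - [0, 0, 0.0273]
    - [0, 0, 0.0273]
  hand: [0, 0, 0, 0, 0]

```text
time_s: 4.92
eef_pos: [0.6463, -0.0291, 0.2533]
tcp_rot: [-0.001, 0.725, 0.689, 0.0]
wrist_force: [0.0, 0.1, -0.0]
finger_gap: 0.504
grasp_force: 0.0
```

```bash
python3 - <<'E'
from plan import *
st(); plan([.647,-.038,.146],down(-.06))
E
```

```text
t 4.92 p [ 0.6463 -0.0291  0.2533] z [-0.001  0.001 -1.   ] y [ 0.999 -0.051 -0.001] q [-0.04  0.46  0.06  1.57 -0.03  1.11 -0.03] F [ 0.   0.1 -0. ] gap 0.504 g 0.0
dp [-0.075, 0.01, 0.894] rot [-0.0001, -0.0002, 0.0014]
end [ 0.647 -0.038  0.146]
```

Emit:
arm_command:
  dp:
    - [-0.075, 0.01, 0.3]
    - [-0.075, 0.01, 0.6]
    - [-0.075, 0.01, 0.894]
    - [-0.075, 0.01, 0.894]
    - [-0.075, 0.01, 0.894]
  delta_rot:
    - [0, 0, 0.0014]
    - [0, 0, 0.0014]
    - [0, 0, 0.0014]
    - [0, 0, 0.0014]
    - [0, 0, 0.0014]
  hand: [0, 0, 0, 0, 0]

```text
time_s: 5.33
eef_pos: [0.6449, -0.0357, 0.1448]
tcp_rot: [-0.003, 0.727, 0.687, -0.001]
wrist_force: [0.5, -0.8, 0.8]
finger_gap: 0.503
grasp_force: 0.0
```

```bash
python3 - <<'E'
from plan import *
st()
a=snapshot("scene"); crop(a,"g1",150,170,170,140,4)
E
```

```text
t 5.33 p [ 0.6449 -0.0357  0.1448] z [-0.006  0.002 -1.   ] y [ 0.998 -0.057 -0.006] q [-0.02  0.58  0.05  1.66 -0.04  0.92 -0.01] F [ 0.5 -0.8  0.8] gap 0.503 g 0.0
```

View pics/g1.png

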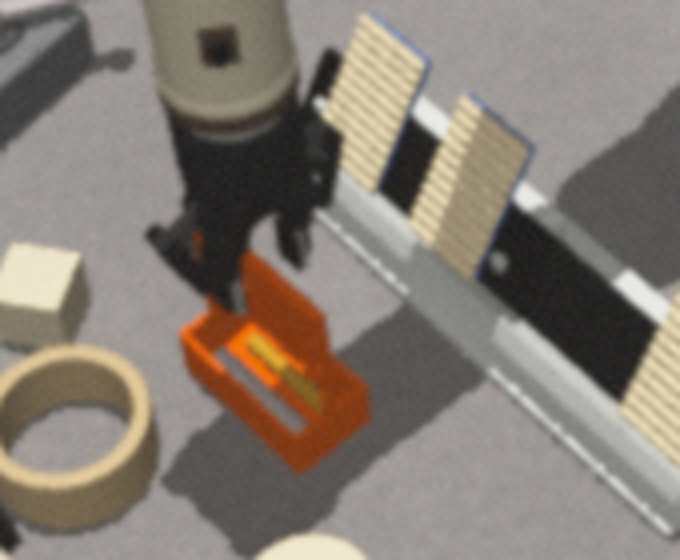

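The strap lies between the open fingers: the near finger is at about (235,300) in the crop, the far one at (300,250), and the strap passes between them. Closing now.

Emit:
arm_command:
  dp:
    - [0, 0, 0]
    - [0, 0, 0]
    - [0, 0, 0]
    - [0, 0, 0]
    - [0, 0, 0]
  delta_rot:
    - [0, 0, 0]
    - [0, 0, 0]
    - [0, 0, 0]
    - [0, 0, 0]
    - [0, 0, 0]
  hand: [-1, -1, -1, -1, -1]
  squeeze: 60

```text
time_s: 5.8
eef_pos: [0.6482, -0.0391, 0.1489]
tcp_rot: [0.001, 0.728, 0.685, 0.001]
wrist_force: [-2.0, 0.8, 6.7]
finger_gap: 0.093
grasp_force: 60.0
```

Emit:
arm_command:
  dp:
    - [0, 0, 0]
    - [0, 0, -0.05]
    - [0, 0, -0.1]
    - [0, 0, -0.2]
    - [0, 0, -0.3]
  delta_rot:
    - [0, 0, 0]
    - [0, 0, 0]
    - [0, 0, 0]
    - [0, 0, 0]
    - [0, 0, 0]
  hand: [-1, -1, -1, -1, -1]

```text
time_s: 6.22
eef_pos: [0.6469, -0.0395, 0.1834]
tcp_rot: [-0.0, 0.728, 0.685, -0.0]
wrist_force: [0.5, -1.0, -2.1]
finger_gap: 0.094
grasp_force: 58.8
```

```bash
python3 - <<'E'
from plan import *
st()
a=snapshot("scene")
print([(np.round(d["pixel"],1),round(d["confidence"],2)) for n in("basket_strap","basket") for d in finder.spot_point(a,n)][:3])
# hook frame targets: z so that strap underside clears 193 -> TCP ~ .205+.03
hk=(.5863,.3882,.1713)
s=plan([.62,.03,.30],down(-.06)); 
pre=fr(*hk,[-.150,0,0])[0]; print("pre",pre); s=plan([pre[0],pre[1],.30],down(.171),start=s)
E
```

```text
t 6.22 p [ 0.6469 -0.0395  0.1834] z [-0.001 -0.    -1.   ] y [ 0.998 -0.061 -0.001] q [-0.02  0.53  0.06  1.63 -0.03  0.98 -0.01] F [ 0.5 -1.  -2.1] gap 0.094 g 58.8
[(array([214.8, 234. ]), 0.79), (array([213.9, 259.5]), 0.96)]
dp [0.282, -0.134, -0.481] rot [0.0003, -0.0, -0.0001]
dp [0.282, -0.135, -0.481] rot [0.0003, -0.0, -0.0]
end [0.62   0.0299 0.3   ]
pre [0.4384954  0.36263048 0.        ]
dp [0.669, -0.419, -0.0] rot [-0.0, -0.0, -0.0092]
dp [0.692, -0.38, -0.0] rot [-0.0, -0.0, -0.0092]
dp [0.713, -0.339, -0.0] rot [-0.0, -0.0, -0.0092]
dp [0.732, -0.297, -0.0] rot [-0.0, -0.0, -0.0092]
end [0.4385 0.3627 0.3   ]
```

Emit:
arm_command:
  dp:
    - [0.1, -0.05, -0.2]
    - [0.282, -0.134, -0.481]
    - [0.4, -0.2, -0.7]
    - [0.564, -0.269, -0.962]
    - [0.564, -0.269, -0.962]
  delta_rot:
    - [0, 0, 0]
    - [0, 0, 0]
    - [0, 0, 0]
    - [0, 0, 0]
    - [0, 0, 0]
  hand: [-1, -1, -1, -1, -1]

```text
time_s: 6.78
eef_pos: [0.6209, 0.0363, 0.3048]
tcp_rot: [0.002, 0.726, 0.688, 0.005]
wrist_force: [1.7, 1.9, 0.3]
finger_gap: 0.081
grasp_force: 58.9
```

Emit:
arm_command:
  dp:
    - [0.17, -0.1, 0]
    - [0.34, -0.21, 0]
    - [0.5, -0.31, 0]
    - [0.669, -0.419, 0]
    - [0.669, -0.419, 0]
  delta_rot:
    - [0, 0, -0.0023]
    - [0, 0, -0.0046]
    - [0, 0, -0.007]
    - [0, 0, -0.0092]
    - [0, 0, -0.0092]
  hand: [-1, -1, -1, -1, -1]

```text
time_s: 7.2
eef_pos: [0.5708, 0.1193, 0.2973]
tcp_rot: [-0.002, 0.705, 0.709, 0.0]
wrist_force: [0.1, 1.3, -1.4]
finger_gap: 0.084
grasp_force: 58.9
```

Emit:
arm_command:
  dp:
    - [0.17, -0.1, 0]
    - [0.34, -0.19, 0]
    - [0.52, -0.28, 0]
    - [0.692, -0.38, 0]
    - [0.692, -0.38, 0]
  delta_rot:
    - [0, 0, -0.0023]
    - [0, 0, -0.0046]
    - [0, 0, -0.007]
    - [0, 0, -0.0092]
    - [0, 0, -0.0092]
  hand: [-1, -1, -1, -1, -1]

```text
time_s: 7.62
eef_pos: [0.5252, 0.2022, 0.2974]
tcp_rot: [-0.002, 0.684, 0.729, 0.0]
wrist_force: [-0.8, 1.4, -1.6]
finger_gap: 0.09
grasp_force: 58.9
```

Emit:
arm_command:
  dp:
    - [0.18, -0.085, 0]
    - [0.36, -0.17, 0]
    - [0.53, -0.25, 0]
    - [0.713, -0.339, 0]
    - [0.713, -0.339, 0]
  delta_rot:
    - [0, 0, -0.0023]
    - [0, 0, -0.0046]
    - [0, 0, -0.007]
    - [0, 0, -0.0092]
    - [0, 0, -0.0092]
  hand: [-1, -1, -1, -1, -1]

```text
time_s: 8.03
eef_pos: [0.4796, 0.2851, 0.2974]
tcp_rot: [-0.002, 0.663, 0.748, 0.0]
wrist_force: [-0.6, 1.6, -1.4]
finger_gap: 0.088
grasp_force: 58.9
```

Emit:
arm_command:
  dp:
    - [0.18, -0.075, 0]
    - [0.36, -0.15, 0]
    - [0.55, -0.22, 0]
    - [0.732, -0.297, 0]
    - [0.732, -0.297, 0]
  delta_rot:
    - [0, 0, -0.0023]
    - [0, 0, -0.0046]
    - [0, 0, -0.007]
    - [0, 0, -0.0092]
    - [0, 0, -0.0092]
  hand: [-1, -1, -1, -1, -1]

```text
time_s: 8.45
eef_pos: [0.436, 0.3659, 0.2977]
tcp_rot: [-0.001, 0.642, 0.766, 0.0]
wrist_force: [-0.3, 0.1, -0.6]
finger_gap: 0.09
grasp_force: 58.8
```

```bash
python3 - <<'E'
from plan import *
st()
a=snapshot("scene"); np.save("s2.npy",a,allow_pickle=True); crop(a,"g2",300,180,170,140,4)
p,R,_=pose(); print("pred strap",proj(a,p-[0,0,.033]),[(np.round(d["pixel"],1),round(d["confidence"],2)) for n in("basket_strap","basket") for d in finder.spot_point(a,n)])
E
```

```text
t 8.45 p [0.436  0.3659 0.2977] z [-0.     0.001 -1.   ] y [ 0.985  0.175 -0.   ] q [-0.59  0.29 -0.18  1.72  0.06  1.14 -0.62] F [-0.3  0.1 -0.6] gap 0.09 g 58.8
pred strap [[407.77063138 240.43232964]] [(array([404.2, 236.7]), 0.82), (array([363.9, 250.4]), 0.82), (array([230.6, 335.3]), 0.59)]
```

View pics/g2.png

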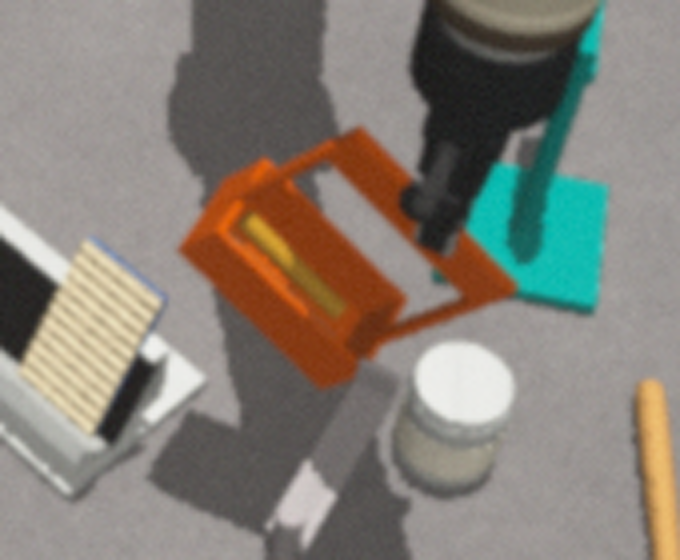

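The basket has tilted in the grip by about 35-40° about the finger axis, +y end down: the strap runs from (360,128) to (515,290) in the crop. I'll drop the grip to 20 N so that gravity rights it.

Emit:
arm_command:
  dp:
    - [0, 0, 0]
    - [0, 0, 0]
    - [0, 0, 0]
    - [0, 0, 0]
    - [0, 0, 0]
  delta_rot:
    - [0, 0, 0]
    - [0, 0, 0]
    - [0, 0, 0]
    - [0, 0, 0]
    - [0, 0, 0]
  hand: [-1, -1, -1, -1, -1]
  squeeze: 20

```text
time_s: 9.02
eef_pos: [0.438, 0.3626, 0.298]
tcp_rot: [-0.0, 0.645, 0.765, 0.0]
wrist_force: [0.4, -0.3, -1.7]
finger_gap: 0.089
grasp_force: 58.7
```

```bash
cat > tilt.py <<'E'
from plan import *
from scipy.optimize import minimize
def tilt(a,hgrip=.033,view=None):
    """fit basket attitude (rotvec in tool-ish frame about grasp pt) to orange mask"""
    p,R,_=pose(); hsv=cv2.cvtColor(a["pixels"],cv2.COLOR_RGB2HSV)
    m=(((hsv[...,0]>4)&(hsv[...,0]<20)&(hsv[...,1]>170)&(hsv[...,2]>70))*255).astype(np.uint8)
    yv=R.as_matrix()[:,1]; B0=Ro.from_euler("z",np.arctan2(yv[1],yv[0]))
    parts=[]
    def bx(c,h): parts.append(np.array([np.array(c)+np.array(h)*[i,j,k] for i in(-1,1) for j in(-1,1) for k in(-1,1)]))
    bx([0,0,.131],[.0045,.06,.015]);bx([0,0,.02],[.031,.06,.02]);bx([0,.059,.08],[.0045,.003,.04]);bx([0,-.059,.08],[.0045,.003,.04])
    g=np.array([0,0,.116+hgrip])
    def ren(v):
        im=np.zeros(m.shape,np.uint8); Rb=Ro.from_rotvec([v[0],v[1],0])
        for P in parts:
            q=proj(a,B0.apply(Rb.apply(P-g-[0,v[2]*.1,v[3]*.1]))+p); cv2.fillConvexPoly(im,cv2.convexHull(np.round(q*16).astype(np.int32)),255,shift=4)
        return im
    f=lambda v:-np.logical_and(ren(v)>0,m>0).sum()/np.logical_or(ren(v)>0,m>0).sum()
    best=min((minimize(f,[x0,y0,0,0],method="Nelder-Mead",options=dict(initial_simplex=[[x0,y0,0,0],[x0+.2,y0,0,0],[x0,y0+.2,0,0],[x0,y0,.15,0],[x0,y0,0,.1]])) for x0 in(-.8,-.4,0,.4,.8) for y0 in(-.4,0,.4)),key=lambda r:r.fun)
    print("tilt about basket x,y deg",np.degrees(best.x[:2]).round(1),"grip off y,z mm",(best.x[2:]*100).round(1),"iou",round(-best.fun,3)); return best.x
E
python3 - <<'E'
from tilt import *
st(); tilt(np.load("s2.npy",allow_pickle=True).item())
a=snapshot("scene"); np.save("s3.npy",a,allow_pickle=True); tilt(a)
E
```

```text
t 9.02 p [0.438  0.3626 0.298 ] z [ 0.  0. -1.] y [0.986 0.169 0.   ] q [-0.59  0.29 -0.18  1.72  0.06  1.14 -0.62] F [ 0.4 -0.3 -1.7] gap 0.089 g 58.7
tilt about basket x,y deg [-33.8   1.3] grip off y,z mm [-5.   4.7] iou 0.221
tilt about basket x,y deg [-32.7   0.8] grip off y,z mm [1.  8.3] iou 0.222
```

Emit:
arm_command:
  dp:
    - [0, 0, 0]
    - [0, 0, 0]
    - [0, 0, 0]
    - [0, 0, 0]
    - [0, 0, 0]
  delta_rot:
    - [0, 0.018, 0]
    - [0, 0.036, 0]
    - [0, 0.054, 0]
    - [0, 0.072, 0]
    - [0, 0.09, 0]
  hand: [-1, -1, -1, -1, -1]

```text
time_s: 9.48
eef_pos: [0.4383, 0.3626, 0.299]
tcp_rot: [-0.214, 0.618, 0.734, 0.183]
wrist_force: [-1.2, -1.5, -2.5]
finger_gap: 0.09
grasp_force: 58.9
```

Emit:
arm_command:
  dp:
    - [0, 0, 0]
    - [0, 0, 0]
    - [0, 0, 0]
  delta_rot:
    - [0, 0, 0]
    - [0, 0, 0]
    - [0, 0, 0]
  hand: [-1, -1, -1]

```text
time_s: 9.73
eef_pos: [0.4378, 0.3635, 0.2983]
tcp_rot: [-0.212, 0.619, 0.735, 0.179]
wrist_force: [0.6, 0.1, -1.5]
finger_gap: 0.089
grasp_force: 58.7
```

```bash
sed -i 's/    yv=R/    u=proj(a,p)[0].astype(int); k=np.zeros_like(m); k[u[1]-60:u[1]+80,u[0]-75:u[0]+60]=1; m*=k\n    yv=R/' tilt.py
python3 - <<'E'
from tilt import *
st(); a=snapshot("scene"); np.save("s3.npy",a,allow_pickle=True); tilt(a); crop(a,"g3",320,170,170,150,3)
E
```

```text
t 9.73 p [0.4378 0.3635 0.2983] z [-0.091  0.526 -0.846] y [0.985 0.17  0.   ] q [-0.21  0.23 -0.25  1.92 -0.62  0.93  0.08] F [ 0.6  0.1 -1.5] gap 0.089 g 58.7
tilt about basket x,y deg [-3.4  1.1] grip off y,z mm [-0.9  8. ] iou 0.663
```

View pics/g3.png

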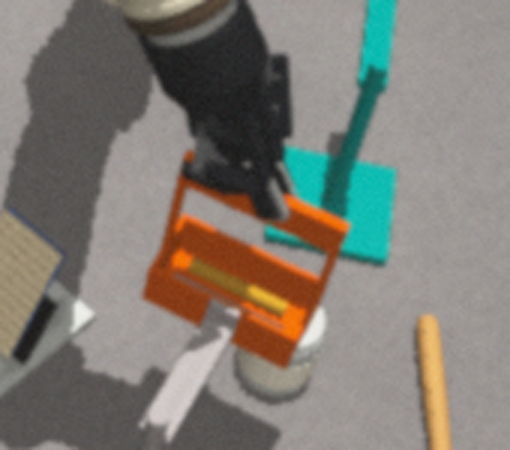

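```bash
python3 - <<'E'
from plan import *
hk=(.5863,.3882,.1713); p,R,_=pose()
s=plan([p[0],p[1],.248],R)
q=fr(*hk,[-.100,0,.248])[0]; s=plan(q,R,1,start=s)
q=fr(*hk,[-.060,0,.248])[0]; s=plan(q,R,1,start=s)
E
```

```text
dp [-0.226, -0.0, 0.357] rot [0.0, 0.0, 0.0]
end [0.4375 0.3644 0.248 ]
dp [-0.014, 0.422, -0.009] rot [0.0, 0.0, 0.0]
end [0.4877 0.3712 0.2481]
dp [-0.001, 0.334, 0.0] rot [0.0, 0.0, 0.0]
end [0.5272 0.378  0.248 ]
```

Emit:
arm_command:
  dp:
    - [-0.05, 0, 0.08]
    - [-0.1, 0, 0.16]
    - [-0.15, 0, 0.24]
    - [-0.2, 0, 0.31]
    - [-0.226, 0, 0.357]
  delta_rot:
    - [0, 0, 0]
    - [0, 0, 0]
    - [0, 0, 0]
    - [0, 0, 0]
    - [0, 0, 0]
  hand: [-1, -1, -1, -1, -1]

```text
time_s: 10.2
eef_pos: [0.4368, 0.3627, 0.2448]
tcp_rot: [-0.214, 0.619, 0.734, 0.178]
wrist_force: [-0.0, -0.8, -1.1]
finger_gap: 0.09
grasp_force: 58.7
```

Emit:
arm_command:
  dp:
    - [0, 0.04, 0]
    - [-0.005, 0.12, 0]
    - [-0.01, 0.22, -0.005]
    - [-0.014, 0.32, -0.009]
    - [-0.014, 0.422, -0.009]
  delta_rot:
    - [0, 0, 0]
    - [0, 0, 0]
    - [0, 0, 0]
    - [0, 0, 0]
    - [0, 0, 0]
  hand: [-1, -1, -1, -1, -1]

```text
time_s: 10.62
eef_pos: [0.4903, 0.3696, 0.248]
tcp_rot: [-0.213, 0.619, 0.734, 0.181]
wrist_force: [-0.3, -0.7, -1.0]
finger_gap: 0.09
grasp_force: 58.7
```

```bash
python3 - <<'E'
from tilt import *
st(); a=snapshot("scene"); tilt(a); crop(a,"g4",320,210,170,150,3)
E
```

```text
t 10.62 p [0.4903 0.3696 0.248 ] z [-0.089  0.529 -0.844] y [0.986 0.168 0.002] q [-0.21  0.38 -0.24  1.85 -0.62  0.87  0.14] F [-0.3 -0.7 -1. ] gap 0.09 g 58.7
tilt about basket x,y deg [-1.3  2. ] grip off y,z mm [1.6 7.6] iou 0.548
```

View pics/g4.png

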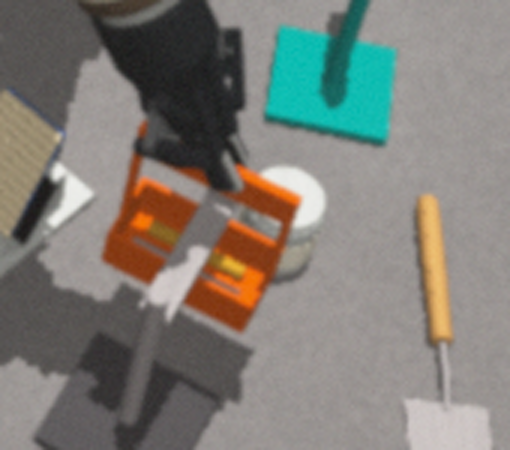

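The hook arm now passes through the handle opening under the strap, with its tip near (235,210) in the crop. I'll advance to the seat and lower.

Emit:
arm_command:
  dp:
    - [0, 0.08, 0]
    - [0, 0.16, 0]
    - [0, 0.24, 0]
    - [0, 0.32, 0]
    - [0, 0.32, 0]
  delta_rot:
    - [0, 0, 0]
    - [0, 0, 0]
    - [0, 0, 0]
    - [0, 0, 0]
    - [0, 0, 0]
  hand: [-1, -1, -1, -1, -1]

```text
time_s: 11.08
eef_pos: [0.5283, 0.3762, 0.2474]
tcp_rot: [-0.213, 0.619, 0.734, 0.181]
wrist_force: [0.8, -0.5, -1.3]
finger_gap: 0.093
grasp_force: 58.8
```

Emit:
arm_command:
  dp:
    - [-0.02, 0, 0.035]
    - [-0.045, 0, 0.07]
    - [-0.07, 0, 0.105]
    - [-0.09, 0, 0.14]
    - [-0.113, 0, 0.176]
  delta_rot:
    - [0, 0, 0]
    - [0, 0, 0]
    - [0, 0, 0]
    - [0, 0, 0]
    - [0, 0, 0]
  hand: [-1, -1, -1, -1, -1]

```text
time_s: 11.5
eef_pos: [0.5253, 0.3759, 0.2214]
tcp_rot: [-0.214, 0.619, 0.734, 0.179]
wrist_force: [0.7, 0.7, -1.6]
finger_gap: 0.091
grasp_force: 58.8
```

Emit:
arm_command:
  dp:
    - [-0.009, 0, 0.014]
    - [-0.018, 0, 0.028]
    - [-0.018, 0, 0.028]
  delta_rot:
    - [0, 0, 0]
    - [0, 0, 0]
    - [0, 0, 0]
  hand: [-1, -1, -1]

```text
time_s: 11.75
eef_pos: [0.5256, 0.3759, 0.2176]
tcp_rot: [-0.214, 0.619, 0.734, 0.179]
wrist_force: [-0.7, 0.4, -1.9]
finger_gap: 0.09
grasp_force: 58.8
```

```bash
python3 - <<'E'
from tilt import *
st(); a=snapshot("scene"); tilt(a)
hk=(.5863,.3882,.1713);p,R,_=pose(); print(Ro.from_euler("z",-hk[2]).apply(p-[hk[0],hk[1],0]))
E
```

```text
t 11.75 p [0.5256 0.3759 0.2176] z [-0.092  0.528 -0.844] y [ 0.985  0.17  -0.001] q [-0.21  0.47 -0.23  1.79 -0.61  0.85  0.16] F [-0.7  0.4 -1.9] gap 0.09 g 58.8
tilt about basket x,y deg [-0.3  1.7] grip off y,z mm [ 4.4 12. ] iou 0.553
[-0.06176185 -0.00171028  0.21799048]
```

Emit:
arm_command:
  dp:
    - [-0.009, 0, 0.014]
    - [-0.018, 0, 0.028]
    - [-0.018, 0, 0.028]
  delta_rot:
    - [0, 0, 0]
    - [0, 0, 0]
    - [0, 0, 0]
  hand: [-1, -1, -1]

```text
time_s: 12.05
eef_pos: [0.5257, 0.3759, 0.2139]
tcp_rot: [-0.213, 0.619, 0.734, 0.18]
wrist_force: [-1.2, 0.8, -1.6]
finger_gap: 0.09
grasp_force: 58.8
```

Emit:
arm_command:
  dp:
    - [-0.009, 0, 0.014]
    - [-0.018, 0, 0.028]
    - [-0.018, 0, 0.028]
  delta_rot:
    - [0, 0, 0]
    - [0, 0, 0]
    - [0, 0, 0]
  hand: [-1, -1, -1]

```text
time_s: 12.3
eef_pos: [0.5256, 0.3758, 0.2097]
tcp_rot: [-0.214, 0.619, 0.734, 0.179]
wrist_force: [0.7, 0.2, -1.3]
finger_gap: 0.092
grasp_force: 58.8
```

Emit:
arm_command:
  dp:
    - [-0.009, 0, 0.014]
    - [-0.013, 0, 0.021]
    - [-0.013, 0, 0.021]
  delta_rot:
    - [0, 0, 0]
    - [0, 0, 0]
    - [0, 0, 0]
  hand: [-1, -1, -1]

```text
time_s: 12.55
eef_pos: [0.526, 0.376, 0.2085]
tcp_rot: [-0.214, 0.619, 0.734, 0.18]
wrist_force: [-3.4, -3.0, 6.5]
finger_gap: 0.087
grasp_force: 59.9
```

Emit:
arm_command:
  dp:
    - [-0.009, 0, 0.014]
    - [-0.013, 0, 0.021]
    - [-0.013, 0, 0.021]
  delta_rot:
    - [0, 0, 0]
    - [0, 0, 0]
    - [0, 0, 0]
  hand: [-1, -1, -1]

```text
time_s: 12.8
eef_pos: [0.5261, 0.3761, 0.2083]
tcp_rot: [-0.214, 0.618, 0.734, 0.181]
wrist_force: [-7.9, -11.3, 22.3]
finger_gap: 0.093
grasp_force: 62.6
```

Emit:
arm_command:
  dp:
    - [0.009, 0, -0.014]
    - [0.015, 0, -0.023]
    - [0.015, 0, -0.023]
  delta_rot:
    - [0, 0, 0]
    - [0, 0, 0]
    - [0, 0, 0]
  hand: [-1, -1, -1]

```text
time_s: 13.05
eef_pos: [0.5263, 0.3762, 0.2085]
tcp_rot: [-0.213, 0.619, 0.734, 0.18]
wrist_force: [-1.3, -3.8, 6.5]
finger_gap: 0.086
grasp_force: 60.0
```

Emit:
arm_command:
  dp:
    - [0, 0, 0]
    - [0, 0, 0]
    - [0, 0, 0]
    - [0, 0, 0]
    - [0, 0, 0]
  delta_rot:
    - [0, 0, 0]
    - [0, 0, 0]
    - [0, 0, 0]
    - [0, 0, 0]
    - [0, 0, 0]
  hand: [-0.4, -0.4, -0.4, -0.4, -0.4]

```text
time_s: 13.47
eef_pos: [0.5257, 0.3761, 0.2071]
tcp_rot: [-0.214, 0.619, 0.734, 0.18]
wrist_force: [0.5, -0.6, 0.3]
finger_gap: 0.305
grasp_force: 0.0
```

```bash
python3 - <<'E'
from tilt import *
st(); a=snapshot("scene"); tilt(a)
crop(a,"g5",320,210,170,150,3)
E
```

```text
t 13.47 p [0.5257 0.3761 0.2071] z [-0.091  0.528 -0.844] y [ 0.985  0.17  -0.001] q [-0.21  0.49 -0.23  1.79 -0.62  0.83  0.18] F [ 0.5 -0.6  0.3] gap 0.305 g 0.0
tilt about basket x,y deg [ 0.1 -0.1] grip off y,z mm [1.7 7.1] iou 0.559
```

View pics/g5.png

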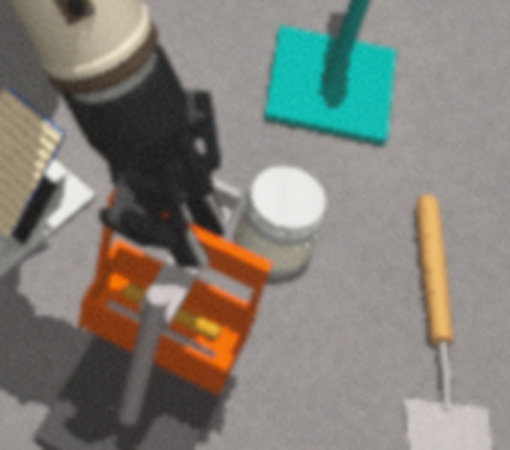

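The basket hangs upright on the grey hook, with the strap across the arm at about (185,275) in the crop. Next I retreat and head for the lever.

Emit:
arm_command:
  dp:
    - [0, 0, -0.2]
    - [0, 0, -0.5]
    - [0, 0, -0.9]
    - [0, 0, -0.9]
  delta_rot:
    - [0, 0, 0]
    - [0, 0, 0]
    - [0, 0, 0]
    - [0, 0, 0]
  hand: [-0.4, -0.4, -0.4, -0.4]

```text
time_s: 13.85
eef_pos: [0.5403, 0.3158, 0.3045]
tcp_rot: [-0.21, 0.62, 0.734, 0.183]
wrist_force: [1.9, -0.7, 1.6]
finger_gap: 0.298
grasp_force: 0.0
```

```bash
python3 - <<'E'
from plan import *
st(); a=snapshot("scene");b=snapshot("top")
for n,z in(("lever_pivot",.06),("lever_knob",.118),("trigger",0),("hook_seat",.175),("basket_strap",.175)):
    for p in(a,b):
        print(n,[(np.round(d["pixel"],1).tolist(),round(d["confidence"],2),atz(p,d["pixel"],z).round(4)[:2].tolist()) for d in finder.spot_point(p,n)][:2])
piv=np.array([.5847,-.4036]);th=np.radians(131)
plan([piv[0]+.1*np.cos(th),piv[1]+.1*np.sin(th),.27],down(th-np.pi))
E
```

```text
t 13.85 p [0.5403 0.3158 0.3045] z [-0.08   0.529 -0.845] y [0.986 0.164 0.009] q [-0.13  0.36 -0.19  1.73 -0.58  1.04  0.15] F [ 1.9 -0.7  1.6] gap 0.298 g 0.0
lever_pivot [([145.9, 175.2], 0.63, [0.5888, -0.4032])]
lever_pivot [([406.7, 189.8], 0.94, [0.5814, -0.4052])]
lever_knob [([173.5, 154.3], 0.87, [0.51, -0.3564])]
lever_knob [([398.6, 211.4], 0.49, [0.5, -0.362]), ([311.8, 141.1], 0.4, [0.7236, -0.1021])]
trigger [([147.3, 187.5], 0.94, [0.59, -0.4139])]
trigger [([406.5, 194.0], 0.61, [0.5818, -0.4194])]
hook_seat [([379.5, 292.5], 0.81, [0.5313, 0.3717]), ([169.8, 283.0], 0.69, [0.8223, 0.0079])]
hook_seat [([169.7, 337.8], 0.97, [0.1319, 0.3066]), ([149.7, 197.9], 0.85, [0.5303, 0.3793])]
basket_strap [([384.7, 291.4], 0.96, [0.5214, 0.3786])]
basket_strap []
dp [-0.766, -0.175, -0.44] rot [-0.0077, -0.0136, 0.0265]
dp [-0.817, -0.023, -0.377] rot [-0.0077, -0.0136, 0.0265]
dp [-0.838, 0.131, -0.303] rot [-0.0077, -0.0136, 0.0264]
dp [-0.826, 0.283, -0.222] rot [-0.0078, -0.0136, 0.0265]
dp [-0.781, 0.426, -0.135] rot [-0.0077, -0.0137, 0.0264]
dp [-0.708, 0.554, -0.047] rot [-0.0078, -0.0136, 0.0265]
end [ 0.5192 -0.3281  0.27  ]
```

Emit:
arm_command:
  dp:
    - [-0.38, -0.09, -0.22]
    - [-0.766, -0.175, -0.44]
    - [-0.766, -0.175, -0.44]
    - [-0.766, -0.175, -0.44]
  delta_rot:
    - [-0.004, -0.007, 0.0132]
    - [-0.0077, -0.0136, 0.0265]
    - [-0.0077, -0.0136, 0.0265]
    - [-0.0077, -0.0136, 0.0265]
  hand: [-1, -1, -1, -1]

```text
time_s: 14.78
eef_pos: [0.5341, 0.2046, 0.2935]
tcp_rot: [-0.179, 0.693, 0.682, 0.152]
wrist_force: [-0.3, 0.1, -0.9]
finger_gap: -0.0
grasp_force: 0.0
```

Emit:
arm_command:
  dp:
    - [-0.817, -0.023, -0.377]
    - [-0.817, -0.023, -0.377]
    - [-0.817, -0.023, -0.377]
    - [-0.817, -0.023, -0.377]
  delta_rot:
    - [-0.0077, -0.0136, 0.0265]
    - [-0.0077, -0.0136, 0.0265]
    - [-0.0077, -0.0136, 0.0265]
    - [-0.0077, -0.0136, 0.0265]
  hand: [-1, -1, -1, -1]

```text
time_s: 15.12
eef_pos: [0.5309, 0.097, 0.2891]
tcp_rot: [-0.145, 0.757, 0.625, 0.124]
wrist_force: [0.6, 0.2, -1.8]
finger_gap: -0.001
grasp_force: 0.0
```

Emit:
arm_command:
  dp:
    - [-0.838, 0.131, -0.303]
    - [-0.838, 0.131, -0.303]
    - [-0.838, 0.131, -0.303]
    - [-0.838, 0.131, -0.303]
  delta_rot:
    - [-0.0077, -0.0136, 0.0264]
    - [-0.0077, -0.0136, 0.0264]
    - [-0.0077, -0.0136, 0.0264]
    - [-0.0077, -0.0136, 0.0264]
  hand: [-1, -1, -1, -1]

```text
time_s: 15.45
eef_pos: [0.5276, -0.0105, 0.2844]
tcp_rot: [-0.11, 0.814, 0.563, 0.094]
wrist_force: [-0.2, 0.7, -0.7]
finger_gap: -0.0
grasp_force: 0.0
```

Emit:
arm_command:
  dp:
    - [-0.826, 0.283, -0.222]
    - [-0.826, 0.283, -0.222]
    - [-0.826, 0.283, -0.222]
    - [-0.826, 0.283, -0.222]
  delta_rot:
    - [-0.0078, -0.0136, 0.0265]
    - [-0.0078, -0.0136, 0.0265]
    - [-0.0078, -0.0136, 0.0265]
    - [-0.0078, -0.0136, 0.0265]
  hand: [-1, -1, -1, -1]

```text
time_s: 15.78
eef_pos: [0.5245, -0.1181, 0.2797]
tcp_rot: [-0.073, 0.863, 0.495, 0.063]
wrist_force: [-0.2, -0.7, 1.0]
finger_gap: 0.004
grasp_force: 0.0
```

Emit:
arm_command:
  dp:
    - [-0.781, 0.426, -0.135]
    - [-0.781, 0.426, -0.135]
    - [-0.781, 0.426, -0.135]
    - [-0.781, 0.426, -0.135]
  delta_rot:
    - [-0.0077, -0.0137, 0.0264]
    - [-0.0077, -0.0137, 0.0264]
    - [-0.0077, -0.0137, 0.0264]
    - [-0.0077, -0.0137, 0.0264]
  hand: [-1, -1, -1, -1]

```text
time_s: 16.12
eef_pos: [0.5214, -0.2255, 0.2749]
tcp_rot: [-0.036, 0.905, 0.424, 0.031]
wrist_force: [-0.4, -1.4, 0.6]
finger_gap: -0.001
grasp_force: 0.0
```

Emit:
arm_command:
  dp:
    - [-0.708, 0.554, -0.047]
    - [-0.708, 0.554, -0.047]
    - [-0.708, 0.554, -0.047]
    - [-0.708, 0.554, -0.047]
  delta_rot:
    - [-0.0078, -0.0136, 0.0265]
    - [-0.0078, -0.0136, 0.0265]
    - [-0.0078, -0.0136, 0.0265]
    - [-0.0078, -0.0136, 0.0265]
  hand: [-1, -1, -1, -1]

```text
time_s: 16.45
eef_pos: [0.5182, -0.3329, 0.27]
tcp_rot: [0.001, 0.938, 0.348, -0.0]
wrist_force: [-0.8, -1.6, 1.0]
finger_gap: 0.004
grasp_force: 0.0
```

```bash
cat > lev.py <<'E'
from plan import *
piv=np.array([.585,-.404])
def at(deg,z=.107): th=np.radians(deg); return np.array([piv[0]+.1*np.cos(th),piv[1]+.1*np.sin(th),z]),down(th-np.pi)
E
python3 - <<'E'
from lev import *
st(); s=plan(*at(130,.18)); s=plan(*at(130),start=s)
p,R=at(130)
for d in(5.4,10.8,16.2,21.6,27):
    p2,R2=at(130+d); print("arc",(R.inv().apply(p2-p)/.12).round(3),((R.inv()*R2).as_rotvec()/2/np.pi).round(4))
E
```

```text
t 16.45 p [ 0.5182 -0.3329  0.27  ] z [ 0.001 -0.003 -1.   ] y [ 0.652 -0.758  0.002] q [ 0.27  0.4   0.34  1.65 -0.15  1.12 -0.21] F [-0.8 -1.6  1. ] gap 0.004 g 0.0
dp [0.046, -0.023, 0.75] rot [0.0004, 0.0002, 0.0019]
end [ 0.5207 -0.3275  0.1799]
dp [0.0, -0.0, 0.608] rot [-0.0, -0.0, 0.0]
end [ 0.5207 -0.3274  0.107 ]
arc [-0.078  0.004  0.   ] [ 0.     0.    -0.015]
arc [-0.156  0.015  0.   ] [ 0.    0.   -0.03]
arc [-0.232  0.033  0.   ] [ 0.     0.    -0.045]
arc [-0.307  0.059  0.   ] [ 0.    0.   -0.06]
arc [-0.378  0.091  0.   ] [ 0.     0.    -0.075]
```

Emit:
arm_command:
  dp:
    - [0.046, -0.023, 0.35]
    - [0.046, -0.023, 0.7]
    - [0.046, -0.023, 1.0]
    - [0.046, -0.023, 1.0]
  delta_rot:
    - [0, 0, 0.0019]
    - [0, 0, 0.0019]
    - [0, 0, 0.0019]
    - [0, 0, 0.0019]
  hand: [-1, -1, -1, -1]

```text
time_s: 16.78
eef_pos: [0.518, -0.317, 0.1423]
tcp_rot: [-0.006, 0.938, 0.345, -0.003]
wrist_force: [-1.0, 1.0, -0.9]
finger_gap: -0.005
grasp_force: 0.0
```

Emit:
arm_command:
  dp:
    - [0, 0, 0.2]
    - [0, 0, 0.358]
    - [0, 0, 0.358]
  delta_rot:
    - [0, 0, 0]
    - [0, 0, 0]
    - [0, 0, 0]
  hand: [-1, -1, -1]

```text
time_s: 17.03
eef_pos: [0.5211, -0.3202, 0.1055]
tcp_rot: [-0.002, 0.939, 0.345, -0.0]
wrist_force: [-1.0, 0.7, -0.6]
finger_gap: -0.005
grasp_force: 0.0
```

Emit:
arm_command:
  dp:
    - [-0.078, 0.004, 0]
    - [-0.156, 0.015, 0]
    - [-0.232, 0.033, 0]
    - [-0.307, 0.059, 0]
    - [-0.378, 0.091, 0]
  delta_rot:
    - [0, 0, -0.015]
    - [0, 0, -0.03]
    - [0, 0, -0.045]
    - [0, 0, -0.06]
    - [0, 0, -0.075]
  hand: [-1, -1, -1, -1, -1]

```text
time_s: 17.45
eef_pos: [0.4954, -0.3597, 0.1101]
tcp_rot: [0.001, 0.831, 0.556, 0.002]
wrist_force: [0.6, 0.9, -0.5]
finger_gap: 0.003
grasp_force: 0.8
```

```bash
python3 - <<'E'
from lev import *
st(); plan(*at(157),n=1)
E
```

```text
t 17.45 p [ 0.4954 -0.3597  0.1101] z [ 0.003  0.001 -1.   ] y [ 0.925 -0.381  0.003] q [ 0.45  0.57  0.18  1.77 -0.14  0.8   0.3 ] F [ 0.6  0.9 -0.5] gap 0.003 g 0.8
dp [-0.048, -0.002, 0.026] rot [0.0004, -0.0003, 0.0017]
end [ 0.493  -0.3649  0.1069]
```

Emit:
arm_command:
  dp:
    - [-0.1, 0.004, 0]
    - [-0.18, 0.015, 0]
    - [-0.26, 0.033, 0]
    - [-0.34, 0.059, 0]
    - [-0.41, 0.091, 0]
  delta_rot:
    - [0, 0, -0.015]
    - [0, 0, -0.03]
    - [0, 0, -0.045]
    - [0, 0, -0.06]
    - [0, 0, -0.075]
  hand: [-1, -1, -1, -1, -1]

```text
time_s: 17.87
eef_pos: [0.4856, -0.4096, 0.11]
tcp_rot: [0.0, 0.678, 0.735, 0.001]
wrist_force: [-2.9, 2.3, 0.6]
finger_gap: -0.002
grasp_force: 1.4
```

```bash
python3 - <<'E'
from lev import *
st(); plan(*at(184),n=1);plan(*at(198),n=1);plan(*at(211),n=1)
E
```

```text
t 17.87 p [ 0.4856 -0.4096  0.11  ] z [ 0.002  0.001 -1.   ] y [0.997 0.079 0.002] q [ 0.61  0.6   0.07  1.71 -0.05  0.83  0.78] F [-2.9  2.3  0.6] gap -0.002 g 1.4
dp [-0.011, -0.004, 0.025] rot [0.0003, -0.0001, 0.0015]
end [ 0.4852 -0.4109  0.107 ]
dp [-0.213, 0.019, 0.025] rot [0.0003, -0.0001, -0.0374]
end [ 0.4899 -0.4349  0.107 ]
dp [-0.391, 0.083, 0.025] rot [0.0003, -0.0001, -0.0735]
end [ 0.4993 -0.4556  0.107 ]
```

Emit:
arm_command:
  dp:
    - [-0.08, 0.004, 0.01]
    - [-0.156, 0.015, 0.015]
    - [-0.232, 0.03, 0.02]
    - [-0.31, 0.059, 0.02]
    - [-0.391, 0.083, 0.02]
  delta_rot:
    - [0, 0, -0.015]
    - [0, 0, -0.03]
    - [0, 0, -0.045]
    - [0, 0, -0.06]
    - [0, 0, -0.0735]
  hand: [-1, -1, -1, -1, -1]

```text
time_s: 18.28
eef_pos: [0.4999, -0.4551, 0.108]
tcp_rot: [0.001, 0.492, 0.87, 0.001]
wrist_force: [1.2, 5.9, 0.8]
finger_gap: 0.001
grasp_force: 2.5
```

Emit:
arm_command:
  dp:
    - [0, 0, 0]
    - [0, 0, 0]
  delta_rot:
    - [0, 0, 0]
    - [0, 0, 0]
  hand: [-1, -1]

```text
time_s: 18.45
eef_pos: [0.5, -0.4549, 0.1077]
tcp_rot: [0.001, 0.494, 0.869, 0.001]
wrist_force: [-1.6, 3.6, 2.5]
finger_gap: -0.002
grasp_force: 2.0
```

```bash
python3 - <<'E'
from lev import *
st(); a=snapshot("scene")
print([(np.round(d["pixel"],1).tolist(),round(d["confidence"],2),atz(a,d["pixel"],.118).round(4)[:2].tolist()) for d in finder.spot_point(a,"lever_knob")][:2])
plan(*at(219),n=1)
E
```

```text
t 18.45 p [ 0.5    -0.4549  0.1077] z [ 0.002  0.001 -1.   ] y [0.859 0.512 0.003] q [ 0.73  0.67 -0.04  1.59  0.03  0.88  1.21] F [-1.6  3.6  2.5] gap -0.002 g 2.0
[([145.5, 140.0], 0.7, [0.525, -0.466])]
dp [-0.116, 0.002, 0.004] rot [0.0004, 0.0002, -0.0229]
end [ 0.5073 -0.4669  0.107 ]
```

Emit:
arm_command:
  dp:
    - [-0.04, 0, 0]
    - [-0.08, 0, 0]
    - [-0.116, 0.002, 0]
    - [-0.116, 0.002, 0]
  delta_rot:
    - [0, 0, -0.008]
    - [0, 0, -0.015]
    - [0, 0, -0.0229]
    - [0, 0, -0.0229]
  hand: [-1, -1, -1, -1]

```text
time_s: 18.88
eef_pos: [0.5016, -0.4591, 0.1055]
tcp_rot: [-0.009, 0.429, 0.903, 0.005]
wrist_force: [-19.3, 24.7, 22.8]
finger_gap: -0.0
grasp_force: 15.9
```

Emit:
arm_command:
  dp:
    - [-0.04, 0, 0]
    - [-0.06, 0, 0]
    - [-0.06, 0, 0]
  delta_rot:
    - [0, 0, 0]
    - [0, 0, 0]
    - [0, 0, 0]
  hand: [-1, -1, -1]

```text
time_s: 19.13
eef_pos: [0.503, -0.4609, 0.1054]
tcp_rot: [-0.014, 0.43, 0.903, 0.006]
wrist_force: [-29.8, 36.0, 33.5]
finger_gap: -0.0
grasp_force: 23.7
```

The contact force shows the lever is at its stop. I release by retreating along the tangent and then upward.

Emit:
arm_command:
  dp:
    - [0.35, 0, 0]
    - [0.7, 0, 0]
    - [1, 0, -0.1]
    - [1, 0, -0.4]
    - [1, 0, -0.8]
  delta_rot:
    - [0, 0, 0]
    - [0, 0, 0]
    - [0, 0, 0]
    - [0, 0, 0]
    - [0, 0, 0]
  hand: [-1, -1, -1, -1, -1]

```text
time_s: 19.55
eef_pos: [0.4306, -0.3762, 0.1929]
tcp_rot: [-0.004, 0.43, 0.903, 0.001]
wrist_force: [1.4, -1.7, 1.3]
finger_gap: 0.002
grasp_force: 0.0
```

```bash
cat > ez.py <<'E'
from plan import *
E=(.4736,.026,-.0982); PY=dict(P1=.1645,P2=-.0446,P3=-.1482)
u=np.array([-.5,0,.8660254]);n=np.array([.8660254,0,.5])
def tp(y,d,off=0,flip=False,E=E):
    """tool pose: TCP at distance d up-slope from plate centre, off along n; tool y = n (or -n flipped)"""
    Rz=Ro.from_euler("z",E[2]); c=fr(*E,np.array([.007,y,.08])+u*d+n*off)[0]
    z=-u; yy=-n if flip else n
    return c,Rz*Ro.from_matrix(np.c_[np.cross(yy,z),yy,z])
E
python3 - <<'E'
from ez import *
st(); a=snapshot("scene");b=snapshot("top")
for p in(a,b): print([(np.round(d["pixel"],1).tolist(),round(d["confidence"],2),atz(p,d["pixel"],.118).round(4)[:2].tolist()) for d in finder.spot_point(p,"lever_knob")][:2])
for y in PY.values():
    for f in(0,1): c,R=tp(y,.04,0,f); m=R.as_matrix(); print(c.round(3),"x",m[:,0].round(2),"y",m[:,1].round(2),"rot needed",np.degrees((pose()[1].inv()*R).as_rotvec()).round(0))
E
```

```text
t 19.55 p [ 0.4306 -0.3762  0.1929] z [-0.006  0.005 -1.   ] y [ 0.777  0.63  -0.001] q [ 0.75  0.4  -0.09  1.81  0.04  0.94  1.31] F [ 1.4 -1.7  1.3] gap 0.002 g 0.0
[([171.5, 153.4], 0.6, [0.5114, -0.3637]), ([362.5, 351.2], 0.48, [0.6421, 0.4146])]
[([212.4, 164.9], 0.73, [0.647, 0.2051]), ([398.0, 210.8], 0.54, [0.5018, -0.3603])]
[0.477 0.191 0.115] x [0.1 1.  0. ] y [ 0.86 -0.08  0.5 ] rot needed [-28. -11.  44.]
[0.477 0.191 0.115] x [-0.1 -1.   0. ] y [-0.86  0.08 -0.5 ] rot needed [  14.  -35. -132.]
[ 0.456 -0.017  0.115] x [0.1 1.  0. ] y [ 0.86 -0.08  0.5 ] rot needed [-28. -11.  44.]
[ 0.456 -0.017  0.115] x [-0.1 -1.   0. ] y [-0.86  0.08 -0.5 ] rot needed [  14.  -35. -132.]
[ 0.446 -0.12   0.115] x [0.1 1.  0. ] y [ 0.86 -0.08  0.5 ] rot needed [-28. -11.  44.]
[ 0.446 -0.12   0.115] x [-0.1 -1.   0. ] y [-0.86  0.08 -0.5 ] rot needed [  14.  -35. -132.]
```

```bash
cat >> ez.py <<'E'
def gp(y,lift=0,rho=0,flip=0.,dg=.043,off=0,E=E):
    """TCP pose gripping plate at local y; flip deg = rotation about up-slope axis"""
    Rz=Ro.from_euler("z",E[2]); _,R=tp(y,0,E=E); R=R*Ro.from_euler("y",rho,degrees=True)
    R=Ro.from_rotvec(np.radians(flip)*Rz.apply(u))*R
    c=fr(*E,np.array([.007,y,.08])+u*(dg+lift)+n*off)[0]
    return c-.003*R.as_matrix()[:,2],R
E
python3 - <<'E'
from ez import *
st(); c,R=gp(PY["P3"],.1,-30); print(c,R.as_matrix()[:,2].round(2)); s=plan(c,R)
E
```

```text
t 19.75 p [ 0.4365 -0.3819  0.1982] z [ 0.006 -0.005 -1.   ] y [0.778 0.628 0.002] q [ 0.75  0.4  -0.09  1.8   0.04  0.94  1.31] F [-0.4  0.5  0.1] gap 0.002 g 0.0
[ 0.39373517 -0.11354215  0.20609163] [ 0.38 -0.54 -0.75]
dp [0.654, 0.376, -0.026] rot [-0.015, -0.0363, 0.0467]
dp [0.716, 0.181, -0.158] rot [-0.0151, -0.0362, 0.0467]
dp [0.688, -0.004, -0.312] rot [-0.015, -0.0362, 0.0466]
end [ 0.3938 -0.1135  0.2061]
```

Emit:
arm_command:
  dp:
    - [0.2, 0.1, 0]
    - [0.4, 0.2, -0.01]
    - [0.654, 0.376, -0.026]
    - [0.654, 0.376, -0.026]
    - [0.654, 0.376, -0.026]
  delta_rot:
    - [-0.005, -0.0121, 0.0156]
    - [-0.01, -0.0242, 0.0311]
    - [-0.015, -0.0363, 0.0467]
    - [-0.015, -0.0363, 0.0467]
    - [-0.015, -0.0363, 0.0467]
  hand: [0, 0, 0, 0, 0]

```text
time_s: 20.17
eef_pos: [0.4187, -0.2871, 0.1964]
tcp_rot: [0.122, 0.553, 0.824, -0.006]
wrist_force: [-0.1, 0.1, -0.3]
finger_gap: 0.5
grasp_force: 0.0
```

Emit:
arm_command:
  dp:
    - [0.24, 0.06, -0.05]
    - [0.48, 0.12, -0.1]
    - [0.716, 0.181, -0.158]
    - [0.716, 0.181, -0.158]
    - [0.716, 0.181, -0.158]
  delta_rot:
    - [-0.005, -0.0121, 0.0156]
    - [-0.01, -0.0242, 0.0311]
    - [-0.0151, -0.0362, 0.0467]
    - [-0.0151, -0.0362, 0.0467]
    - [-0.0151, -0.0362, 0.0467]
  hand: [0, 0, 0, 0, 0]

```text
time_s: 20.58
eef_pos: [0.4079, -0.2138, 0.2003]
tcp_rot: [0.214, 0.639, 0.738, -0.019]
wrist_force: [-0.3, -0.3, 0.6]
finger_gap: 0.5
grasp_force: 0.0
```

Emit:
arm_command:
  dp:
    - [0.23, 0, -0.1]
    - [0.46, 0, -0.2]
    - [0.688, -0.004, -0.312]
    - [0.688, -0.004, -0.312]
    - [0.688, -0.004, -0.312]
  delta_rot:
    - [-0.005, -0.0121, 0.0156]
    - [-0.01, -0.0242, 0.0311]
    - [-0.015, -0.0362, 0.0466]
    - [-0.015, -0.0362, 0.0466]
    - [-0.015, -0.0362, 0.0466]
  hand: [0, 0, 0, 0, 0]

```text
time_s: 21.0
eef_pos: [0.4022, -0.1703, 0.2048]
tcp_rot: [0.244, 0.677, 0.694, -0.026]
wrist_force: [-0.0, 0.3, -0.2]
finger_gap: 0.5
grasp_force: 0.0
```

```bash
python3 - <<'E'
from ez import *
st(); s=plan(*gp(PY["P3"],.1,-30),n=1); s=plan(*gp(PY["P3"],.05,-30),n=1); print("from pre"); s=plan(*gp(PY["P3"],0,-30),n=1,start=gp(PY["P3"],.05,-30))
p,R=gp(PY["P3"],.1,-30)
for k in(1,2,3,4,5): 
    p2,R2=gp(PY["P3"],.1,-30,-6*k); print("flip",(R.inv().apply(p2-p)/.12).round(3),((R.inv()*R2).as_rotvec()/2/np.pi).round(4))
E
```

```text
t 21.0 p [ 0.4022 -0.1703  0.2048] z [ 0.303 -0.366 -0.88 ] y [0.952 0.081 0.294] q [ 1.1   0.01 -1.01  2.41  0.8   0.5  -0.55] F [-0.   0.3 -0.2] gap 0.5 g 0.0
dp [0.432, -0.025, -0.204] rot [-0.0201, -0.031, 0.04]
end [ 0.3938 -0.1135  0.2061]
dp [0.555, 0.064, 0.184] rot [-0.0201, -0.031, 0.04]
end [ 0.4186 -0.116   0.1627]
from pre
dp [0.208, 0.0, 0.361] rot [0.0, 0.0, 0.0]
end [ 0.4435 -0.1185  0.1195]
flip [-0.     0.001  0.   ] [ 0.0083 -0.      0.0144]
flip [-0.     0.003  0.   ] [ 0.0167 -0.      0.0289]
flip [-0.001  0.004  0.   ] [ 0.025  -0.      0.0433]
flip [-0.001  0.005  0.001] [ 0.0333 -0.      0.0577]
flip [-0.001  0.006  0.001] [ 0.0417 -0.      0.0722]
```

The pose hits the q4 fold limit (2.41). Before going further I'll fit a kinematic model to the logged states, so I can choose a feasible flip.

```bash
cat > kin.py <<'E'
import numpy as np
from scipy.spatial.transform import Rotation as Ro
from scipy.optimize import least_squares
D=[([.265,.593,.252],[0,0,-1],[.409,.913,0],[-.887,.502,-.427,1.551,.221,1.138,-.21]),
([.3788,.4075,.2537],[.002,-.003,-1],[.699,.715,-.001],[-.61,.32,-.32,1.79,.12,1.05,-.18]),
([.5403,.1427,.2538],[.002,-.002,-1],[.96,.281,.001],[-.24,.31,-.08,1.79,.03,1.04,-.05]),
([.6463,-.0291,.2533],[-.001,.001,-1],[.999,-.051,-.001],[-.04,.46,.06,1.57,-.03,1.11,-.03]),
([.436,.3659,.2977],[0,.001,-1],[.985,.175,0],[-.59,.29,-.18,1.72,.06,1.14,-.62]),
([.4378,.3635,.2983],[-.091,.526,-.846],[.985,.17,0],[-.21,.23,-.25,1.92,-.62,.93,.08]),
([.5257,.3761,.2071],[-.091,.528,-.844],[.985,.17,-.001],[-.21,.49,-.23,1.79,-.62,.83,.18]),
([.5182,-.3329,.27],[.001,-.003,-1],[.652,-.758,.002],[.27,.4,.34,1.65,-.15,1.12,-.21]),
([.5,-.4549,.1077],[.002,.001,-1],[.859,.512,.003],[.73,.67,-.04,1.59,.03,.88,1.21]),
([.4306,-.3762,.1929],[-.006,.005,-1],[.777,.63,-.001],[.75,.4,-.09,1.81,.04,.94,1.31]),
([.4022,-.1703,.2048],[.303,-.366,-.88],[.952,.081,.294],[1.1,.01,-1.01,2.41,.8,.5,-.55])]
def fk(q,v,s):
    h,L1,a1,L2,a2,Lt,a3,th=v
    R=Ro.from_euler("z",s[0]*q[0]);p=np.array([0,0,h])
    R=R*Ro.from_euler("y",q[1])*Ro.from_euler("z",s[1]*q[2]);p=p+R.apply([a1,0,L1])
    R=R*Ro.from_euler("y",q[3]);p=p+R.apply([-a1+a2,0,L2]) 
    R=R*Ro.from_euler("z",s[2]*q[4])*Ro.from_euler("y",q[5]);p=p+R.apply([-a2+a3,0,0])
    R=R*Ro.from_euler("z",s[3]*q[6]+th);p=p+R.apply([0,0,Lt]);return p,R
def res(v,s):
    r=[]
    for P,z,y,q in D:
        p,R=fk(q,v,s);M=R.as_matrix();r+=[(p-P)*5,M[:,2]-z,M[:,1]-y]
    return np.concatenate(r,None)
if __name__=="__main__":
    import itertools
    out=[]
    for s in itertools.product((1,-1),repeat=4):
        for th in(1.57,-1.57):
            f=least_squares(res,[.35,.4,0,.4,0,.25,0,th],args=(s,)); out.append((f.cost,s,f.x))
    out.sort(key=lambda o:o[0])
    for o in out[:3]: print(round(o[0],4),o[1],o[2].round(4))
    np.save("kin.npy",np.r_[out[0][2],out[0][1]]); r=res(out[0][2],out[0][1]).reshape(-1,9); print(np.abs(r).max(0).round(3))
E
python3 kin.py
```

```text
0.0653 (-1, -1, -1, -1) [0.2414 0.5265 0.034  0.4663 0.0042 0.2644 0.0564 1.5672]
0.0653 (-1, -1, -1, -1) [0.2414 0.5265 0.034  0.4663 0.0042 0.2644 0.0564 1.5672]
2.9149 (-1, -1, 1, -1) [ 0.0094  0.2936  0.0579  0.2522  0.0022 -0.0686 -0.1982  1.5646]
[0.095 0.175 0.062 0.003 0.009 0.001 0.007 0.009 0.006]
```

```bash
cat > kin2.py <<'E'
from kin import *
def frames(q):
    R=Ro.identity();F=[]
    for ax,a in(("z",-q[0]),("y",q[1]),("z",-q[2]),("y",q[3]),("z",-q[4]),("y",q[5]),("z",-q[6]+np.pi/2)):
        R=R*Ro.from_euler(ax,a);F.append(R)
    return F
def rowmat(q): 
    F=frames(q); return np.hstack([np.array([[0,0],[0,0],[1,0]])[:,:1]]+[f.as_matrix() for f in F])
if __name__=="__main__":
    A=np.vstack([rowmat(d[3]) for d in D]);b=np.concatenate([d[0] for d in D])
    lam=.02
    x=np.linalg.solve(A.T@A+lam**2*np.eye(A.shape[1]),A.T@b); r=(A@x-b).reshape(-1,3)
    print(x[:1].round(3));print(x[1:].reshape(-1,3).round(3));print((r*1000).round(1)); np.save("off.npy",x)
E
python3 kin2.py
```

```text
[0.139]
[[ 0.01  -0.008  0.139]
 [-0.034 -0.008  0.247]
 [ 0.04  -0.006  0.247]
 [-0.055 -0.006  0.234]
 [ 0.054  0.002  0.234]
 [ 0.011  0.002  0.129]
 [-0.002  0.     0.129]]
[[-0.1  0.1  0.4]
 [-0.4  2.9  0.3]
 [ 2.4  1.2 -0.5]
 [-0.1  0.7  0.8]
 [ 0.8 -3.9 -2.4]
 [-0.8 -1.2  0.8]
 [-1.   0.7  0.6]
 [-0.5  1.1  0.1]
 [-0.7  0.2 -1.4]
 [ 0.5 -1.5  1.7]
 [-0.2  0.3 -0.4]]
```

```bash
cat > ik.py <<'E'
from kin2 import *
X=np.load("off.npy")
lo=np.array([-2.88,-.31,-1.54,.2,-1.41,.19,-2.57]);hi=np.array([2.88,2.03,1.56,2.42,4.55,2.02,2.57])
mid=np.array([0,.5,0,1.6,0.,1.,0])
def fkm(q): return rowmat(q)@X, frames(q)[-1]
def ik(P,R,q0,w=.02):
    def f(q):
        p,Rq=fkm(q); return np.r_[(p-P)*10,(Rq.inv()*R).as_rotvec()*3,w*(q-q0)]
    r=least_squares(f,np.clip(q0,lo+.02,hi-.02),bounds=(lo+.01,hi-.01)); p,Rq=fkm(r.x)
    return r.x,np.linalg.norm(p-P)*1e3,np.degrees((Rq.inv()*R).magnitude())
rng=np.random.default_rng(0)
def best(P,R,N=8,seeds=()):
    o=[]
    for q0 in list(seeds)+[mid]+[np.clip(mid+rng.normal(0,.7,7),lo,hi) for _ in range(N)]:
        q,_,_=ik(P,R,q0); q,e,a=ik(P,R,q,1e-3); o.append((e+a*2,q))
    return min(o,key=lambda t:t[0])
E
cat > scan.py <<'E'
from ik import *
from ez import gp,PY
for nm,y in PY.items():
    for rho in(-60,-45,-30,0,30,45,60):
        a=[best(*gp(y,l,rho,f),N=5) for l,f in((0,0),(.02,0),(0,180),(.02,180))]
        print(nm,rho,[round(x[0],1) for x in a],"q7",a[0][1][6].round(2),a[2][1][6].round(2),"q4",a[0][1][3].round(2),a[2][1][3].round(2))
E
time python3 scan.py
```

```text
P1 -60 [np.float64(0.0), np.float64(0.0), np.float64(14.8), np.float64(16.5)] q7 -1.78 2.17 q4 1.84 2.41
P1 -45 [np.float64(0.0), np.float64(0.0), np.float64(38.0), np.float64(37.5)] q7 -1.79 1.84 q4 1.97 2.41
P1 -30 [np.float64(0.0), np.float64(0.0), np.float64(42.7), np.float64(40.1)] q7 -0.12 1.45 q4 2.2 2.41
P1 0 [np.float64(0.0), np.float64(0.0), np.float64(0.0), np.float64(0.0)] q7 -2.17 0.97 q4 2.41 2.41
P1 30 [np.float64(45.2), np.float64(41.7), np.float64(0.0), np.float64(0.0)] q7 1.41 1.25 q4 2.41 2.12
P1 45 [np.float64(38.7), np.float64(39.3), np.float64(0.0), np.float64(0.0)] q7 -1.29 1.27 q4 2.41 1.98
P1 60 [np.float64(17.0), np.float64(18.6), np.float64(0.0), np.float64(0.0)] q7 2.09 1.27 q4 2.41 1.85
P2 -60 [np.float64(0.0), np.float64(0.0), np.float64(0.0), np.float64(0.0)] q7 -0.47 -1.32 q4 2.23 2.28
P2 -45 [np.float64(0.0), np.float64(0.0), np.float64(0.0), np.float64(0.0)] q7 -0.85 -1.23 q4 2.32 2.41
P2 -30 [np.float64(2.1), np.float64(8.6), np.float64(9.6), np.float64(6.5)] q7 -0.77 -1.81 q4 2.41 2.41
P2 0 [np.float64(30.0), np.float64(26.3), np.float64(29.7), np.
[... 414 characters left out ...]
64(0.0)] q7 -0.15 -1.22 q4 2.36 2.17
P3 -45 [np.float64(15.4), np.float64(10.4), np.float64(0.0), np.float64(0.0)] q7 -1.93 -1.21 q4 2.41 2.3
P3 -30 [np.float64(27.3), np.float64(39.8), np.float64(0.0), np.float64(0.0)] q7 -0.85 -1.46 q4 2.41 2.36
P3 0 [np.float64(26.4), np.float64(21.8), np.float64(25.8), np.float64(21.9)] q7 -0.77 2.36 q4 2.41 2.41
P3 30 [np.float64(0.0), np.float64(0.0), np.float64(37.7), np.float64(39.8)] q7 0.26 1.43 q4 2.32 2.41
P3 45 [np.float64(0.0), np.float64(0.0), np.float64(16.0), np.float64(20.4)] q7 0.82 1.22 q4 2.2 2.41
P3 60 [np.float64(0.0), np.float64(0.0), np.float64(0.0), np.float64(0.0)] q7 1.0 1.16 q4 2.08 2.36
real	1m22.913s
user	1m23.315s
sys	0m0.159s
```

```bash
cat > path.py <<'E'
from ik import *
from ez import fr,u,n,tp,E,PY
Yv=np.array([0,1.,0])
def pp(c,f,rho,s,dg=.041):
    """c=(y,lift along u,out along n) of plate centre from its seat, f flip deg -> TCP pose"""
    Rz=Ro.from_euler("z",E[2]); _,R=tp(0,0); R=R*Ro.from_euler("y",rho,degrees=True)
    Fl=Ro.from_rotvec(np.radians(f)*u); R=Rz*Fl*(Rz.inv()*R)
    g=np.array([.007,c[0],.08])+u*c[1]+n*c[2]+Fl.apply(s*Yv+dg*u)
    return fr(*E,g)[0]-.003*R.as_matrix()[:,2],R
def track(q,way,rho,s,step=.02,verb=True):
    """way: list of (y,lift,out,flip)"""
    way=np.array(way,float); worst=0; Q=[q]
    for k in range(len(way)-1):
        d=way[k+1]-way[k]; N=int(max(1,np.ceil(np.linalg.norm(d[:3])/step),np.ceil(abs(d[3])/6)))
        for i in range(1,N+1):
            w=way[k]+d*i/N; P,R=pp(w[:3],w[3],rho,s); qn,e,a=ik(P,R,Q[-1],.03); worst=max(worst,e+a); Q.append(qn)
        if verb: print("wp",way[k+1].round(3),"q",Q[-1].round(2),"err",round(e,1),round(a,1),"maxdq",np.abs(np.diff(Q[-N-1:],axis=0)).max(0).round(2))
    return Q,worst
E
cat > scan2.py <<'E'
from path import *
J=[("P3",PY["P3"],.055,1),("P2",PY["P2"],-.06,1),("P1",PY["P1"],-.155,-1)]
for nm,y0,y1,sg in J:
    for r in(45,55):
        rho=sg*r; s=sg*.008; print(nm,rho)
        P,R=pp((y0,.03,.08),0,rho,s); e,q=best(P,R,N=6); print(" start err",round(e,1),q.round(2))
        W=[(y0,.03,.08,0),(y0,.03,0,0),(y0,0,0,0),(y0,.03,0,0),(y0,.06,.10,0),((y0+y1)/2,.06,.12,sg*90),(y1,.05,.10,sg*180),(y1,.03,0,sg*180),(y1,0,0,sg*180)]
        track(q,W,rho,s)
E
time python3 scan2.py
```

```text
P3 45
 start err 0.0 [ 1.61  0.99 -1.31  2.09  0.05  0.62  0.61]
wp [-0.148  0.03   0.     0.   ] q [ 1.73  1.03 -1.28  2.24  0.1   0.56  0.67] err 0.0 0.0 maxdq [0.03 0.01 0.01 0.04 0.01 0.02 0.02]
wp [-0.148  0.     0.     0.   ] q [ 1.66  1.07 -1.22  2.21  0.12  0.52  0.68] err 0.0 0.0 maxdq [0.03 0.02 0.03 0.02 0.01 0.02 0.  ]
wp [-0.148  0.03   0.     0.   ] q [ 1.73  1.03 -1.28  2.24  0.1   0.56  0.67] err 0.0 0.0 maxdq [0.03 0.02 0.03 0.02 0.01 0.02 0.  ]
wp [-0.148  0.06   0.1    0.   ] q [ 1.64  0.95 -1.36  2.08  0.02  0.67  0.58] err 0.0 0.0 maxdq [0.02 0.01 0.02 0.03 0.02 0.02 0.01]
wp [-4.7e-02  6.0e-02  1.2e-01  9.0e+01] q [ 0.91  0.76 -1.3   1.79  0.61  1.43  0.9 ] err 0.0 0.0 maxdq [0.05 0.02 0.01 0.03 0.04 0.06 0.03]
wp [5.5e-02 5.0e-02 1.0e-01 1.8e+02] q [ 0.31  0.74 -1.19  2.09  1.31  1.76  1.33] err 0.0 0.0 maxdq [0.05 0.   0.01 0.03 0.05 0.03 0.03]
wp [5.5e-02 3.0e-02 0.0e+00 1.8e+02] q [ 0.22  0.81 -1.16  2.25  1.28  1.74  1.08] err 0.0 0.0 maxdq [0.02 0.01 0.01 0.03 0.01 0.   0.04]
wp [5.5e-02 0.0e+00 0.0e+00 1.8e+02] q [ 0.19  0.86 -1.11  2.23  1.34  1.73  1.06
[... 5226 characters left out ...]
.83 -0.24  1.11 -0.59] err 0.0 0.0 maxdq [0.02 0.01 0.02 0.03 0.01 0.01 0.01]
wp [ 5.0e-03  6.0e-02  1.2e-01 -9.0e+01] q [-0.93  1.01  1.45  1.77 -0.77  1.71 -0.93] err 0.0 0.0 maxdq [0.05 0.02 0.01 0.02 0.04 0.06 0.02]
wp [-1.55e-01  5.00e-02  1.00e-01 -1.80e+02] q [-0.22  0.82  1.18  2.17 -1.4   1.9  -1.28] err 0.0 0.0 maxdq [0.09 0.09 0.11 0.03 0.05 0.09 0.05]
wp [-1.55e-01  3.00e-02  0.00e+00 -1.80e+02] q [-0.13  0.9   1.12  2.33 -1.36  1.88 -1.03] err 0.0 0.0 maxdq [0.02 0.02 0.01 0.03 0.01 0.   0.04]
wp [-1.55e-01  0.00e+00  0.00e+00 -1.80e+02] q [-0.1   0.94  1.05  2.29 -1.4   1.85 -1.02] err 0.0 0.0 maxdq [0.02 0.03 0.04 0.02 0.03 0.02 0.01]
real	0m23.310s
user	0m23.342s
sys	0m0.256s
```

```bash
cat > go.py <<'E'
from path import *
from plan import plan,st,pose
def seg(way,rho,s,start=None,rmax=25):
    for w in way:
        print("->",w); P,R=pp(w[:3],w[3],rho,s); start=plan(P,R,start=start,rmax=rmax)
    return start
def sim(P,R,q):
    p0,R0=fkm(q); N=12; rv=(R0.inv()*R).as_rotvec()
    for i in range(1,N+1): q,e,a=ik(p0+(P-p0)*i/N,R0*Ro.from_rotvec(rv*i/N),q,.03)
    print("sim q",q.round(2),"err",round(e,1),round(a,1))
E
python3 - <<'E'
from go import *
st(); y=PY["P3"]; q=np.array(pose()[2]["q"])
sim(*pp((y,.05,.08),0,50,.008),q)
seg([(y,.05,.08,0)],50,.008)
E
```

```text
t 21.0 p [ 0.4022 -0.1703  0.2048] z [ 0.303 -0.366 -0.88 ] y [0.952 0.081 0.294] q [ 1.1   0.01 -1.01  2.41  0.8   0.5  -0.55] F [-0.   0.3 -0.2] gap 0.5 g 0.0
sim q [ 1.49  0.74 -0.97  2.09 -0.54  0.8   1.19] err 0.0 0.0
-> (-0.1482, 0.05, 0.08, 0)
dp [0.146, 0.239, 0.031] rot [-0.0145, 0.0632, 0.0063]
dp [0.127, 0.226, 0.108] rot [-0.0146, 0.0633, 0.0063]
dp [0.08, 0.21, 0.17] rot [-0.0145, 0.0632, 0.0062]
end [ 0.4893 -0.1187  0.2005]
```

Emit:
arm_command:
  dp:
    - [0.146, 0.239, 0.031]
    - [0.146, 0.239, 0.031]
    - [0.146, 0.239, 0.031]
    - [0.146, 0.239, 0.031]
    - [0.146, 0.239, 0.031]
  delta_rot:
    - [-0.0145, 0.0632, 0.0063]
    - [-0.0145, 0.0632, 0.0063]
    - [-0.0145, 0.0632, 0.0063]
    - [-0.0145, 0.0632, 0.0063]
    - [-0.0145, 0.0632, 0.0063]
  hand: [0, 0, 0, 0, 0]

```text
time_s: 21.42
eef_pos: [0.4263, -0.1527, 0.1998]
tcp_rot: [0.148, 0.676, 0.715, 0.099]
wrist_force: [-0.6, 0.6, -0.1]
finger_gap: 0.5
grasp_force: 0.0
```

Emit:
arm_command:
  dp:
    - [0.127, 0.226, 0.108]
    - [0.127, 0.226, 0.108]
    - [0.127, 0.226, 0.108]
    - [0.127, 0.226, 0.108]
    - [0.127, 0.226, 0.108]
  delta_rot:
    - [-0.0146, 0.0633, 0.0063]
    - [-0.0146, 0.0633, 0.0063]
    - [-0.0146, 0.0633, 0.0063]
    - [-0.0146, 0.0633, 0.0063]
    - [-0.0146, 0.0633, 0.0063]
  hand: [0, 0, 0, 0, 0]

```text
time_s: 21.83
eef_pos: [0.4549, -0.1399, 0.1944]
tcp_rot: [0.032, 0.653, 0.708, 0.267]
wrist_force: [-0.4, -0.7, -0.2]
finger_gap: 0.503
grasp_force: 0.0
```

Emit:
arm_command:
  dp:
    - [0.08, 0.21, 0.17]
    - [0.08, 0.21, 0.17]
    - [0.08, 0.21, 0.17]
    - [0.08, 0.21, 0.17]
    - [0.08, 0.21, 0.17]
  delta_rot:
    - [-0.0145, 0.0632, 0.0062]
    - [-0.0145, 0.0632, 0.0062]
    - [-0.0145, 0.0632, 0.0062]
    - [-0.0145, 0.0632, 0.0062]
    - [-0.0145, 0.0632, 0.0062]
  hand: [0, 0, 0, 0, 0]

```text
time_s: 22.25
eef_pos: [0.4839, -0.1213, 0.1887]
tcp_rot: [-0.085, 0.598, 0.676, 0.421]
wrist_force: [-0.3, -0.3, 0.0]
finger_gap: 0.501
grasp_force: 0.0
```

```bash
python3 - <<'E'
from go import *
st(); y=PY["P3"]
s=seg([(y,.05,.0,0),(y,0,0,0)],50,.008)
E
```

```text
t 22.25 p [ 0.4839 -0.1213  0.1887] z [ 0.389  0.671 -0.631] y [ 0.881 -0.07   0.468] q [ 1.58  0.82 -1.12  2.05 -0.24  0.75  0.9 ] F [-0.3 -0.3  0. ] gap 0.501 g 0.0
-> (-0.1482, 0.05, 0.0, 0)
dp [0.055, -0.582, -0.005] rot [-0.0059, 0.0141, -0.0026]
end [ 0.4203 -0.1119  0.1605]
-> (-0.1482, 0, 0, 0)
dp [-0.32, 0.0, 0.267] rot [0.0, -0.0, 0.0]
end [ 0.4452 -0.1145  0.1172]
```

Emit:
arm_command:
  dp:
    - [0.02, -0.2, 0]
    - [0.04, -0.4, 0]
    - [0.055, -0.582, -0.005]
    - [0.055, -0.582, -0.005]
  delta_rot:
    - [-0.002, 0.005, -0.001]
    - [-0.004, 0.01, -0.002]
    - [-0.0059, 0.0141, -0.0026]
    - [-0.0059, 0.0141, -0.0026]
  hand: [0, 0, 0, 0]

```text
time_s: 22.58
eef_pos: [0.4159, -0.1095, 0.16]
tcp_rot: [-0.101, 0.575, 0.671, 0.457]
wrist_force: [0.3, 0.9, 0.3]
finger_gap: 0.504
grasp_force: 0.0
```

```bash
python3 - <<'E'
from go import *
st(); y=PY["P3"]
s=seg([(y,.05,0,0)],50,.008)
a=snapshot("scene"); b=snapshot("top"); np.save("s4.npy",a,allow_pickle=True);np.save("t4.npy",b,allow_pickle=True)
E
```

```text
t 22.58 p [ 0.4159 -0.1095  0.16  ] z [ 0.389  0.73  -0.561] y [ 0.864 -0.079  0.497] q [ 1.72  0.92 -1.11  2.15 -0.21  0.76  1.04] F [0.3 0.9 0.3] gap 0.504 g 0.0
-> (-0.1482, 0.05, 0, 0)
dp [-0.023, 0.036, -0.003] rot [-0.0011, 0.0003, 0.0003]
end [ 0.4204 -0.1119  0.1605]Traceback (most recent call last):
  File "<stdin>", line 4, in <module>
NameError: name 'snapshot' is not defined
```

Now I descend along the slope with the correction included, then close.

Emit:
arm_command:
  dp:
    - [-0.1, 0.02, 0.07]
    - [-0.2, 0.03, 0.15]
    - [-0.3, 0.03, 0.23]
    - [-0.335, 0.03, 0.262]
    - [-0.335, 0.03, 0.262]
  delta_rot:
    - [-0.001, 0, 0]
    - [-0.001, 0, 0]
    - [-0.001, 0, 0]
    - [-0.001, 0, 0]
    - [-0.001, 0, 0]
  hand: [0, 0, 0, 0, 0]

```text
time_s: 23.0
eef_pos: [0.4487, -0.1145, 0.1198]
tcp_rot: [-0.098, 0.574, 0.671, 0.46]
wrist_force: [-0.8, -0.3, -0.2]
finger_gap: 0.496
grasp_force: 0.0
```

```bash
python3 - <<'E'
from go import *
from h import snapshot,crop
st(); y=PY["P3"]
s=seg([(y,0,0,0)],50,.008)
a=snapshot("scene"); crop(a,"p3",170,120,150,120,4)
E
```

```text
t 23.0 p [ 0.4487 -0.1145  0.1198] z [ 0.396  0.729 -0.559] y [ 0.86  -0.081  0.505] q [ 1.62  1.01 -1.04  2.09 -0.18  0.7   1.05] F [-0.8 -0.3 -0.2] gap 0.496 g 0.0
-> (-0.1482, 0, 0, 0)
dp [-0.005, -0.036, 0.001] rot [0.0001, 0.0005, 0.001]
end [ 0.4452 -0.1144  0.1172]
```

View pics/p3.png

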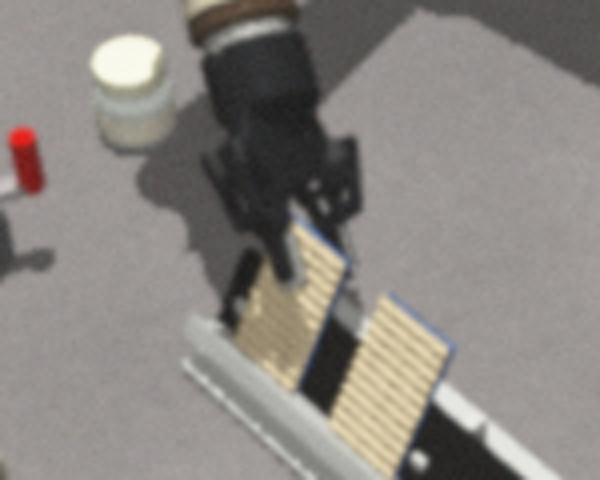

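The fingers straddle the plate top: the near pad is at (290,265) in front of the cream face and the other is behind. Closing and lifting slightly.

Emit:
arm_command:
  dp:
    - [0, -0.02, 0]
    - [0, -0.02, 0]
    - [0, -0.02, 0]
    - [0, -0.02, 0]
    - [0, -0.02, 0]
  delta_rot:
    - [0, 0, 0]
    - [0, 0, 0]
    - [0, 0, 0]
    - [0, 0, 0]
    - [0, 0, 0]
  hand: [0, 0, -1, -1, -1]
  squeeze: 80

```text
time_s: 23.47
eef_pos: [0.4455, -0.1146, 0.1187]
tcp_rot: [-0.098, 0.574, 0.67, 0.461]
wrist_force: [-0.9, -0.1, -1.1]
finger_gap: 0.106
grasp_force: 77.8
```

Emit:
arm_command:
  dp:
    - [0, 0, 0]
    - [0, 0, 0]
    - [0, 0, 0]
    - [0, 0, 0]
  delta_rot:
    - [0, 0, 0]
    - [0, 0, 0]
    - [0, 0, 0]
    - [0, 0, 0]
  hand: [-1, -1, -1, -1]

```text
time_s: 23.8
eef_pos: [0.4456, -0.1145, 0.1187]
tcp_rot: [-0.098, 0.574, 0.67, 0.461]
wrist_force: [-4.9, -2.6, 5.3]
finger_gap: 0.107
grasp_force: 78.6
```

```bash
python3 - <<'E'
from go import *
st(); y=PY["P3"]
p,R,_=pose(); P,R0=pp((y,0,0),0,50,.008); print("err local (x,y,z easel)",Ro.from_euler("z",-E[2]).apply(p-P).round(4), "n",(Ro.from_euler("z",-E[2]).apply(p-P)@n).round(4))
print("local");s=seg([(y,.03,0,0),(y,.06,.10,0)],50,.008)
E
```

```text
t 23.8 p [ 0.4456 -0.1145  0.1187] z [ 0.397  0.73  -0.556] y [ 0.859 -0.083  0.504] q [ 1.63  1.01 -1.04  2.1  -0.18  0.7   1.05] F [-4.9 -2.6  5.3] gap 0.107 g 78.6
err local (x,y,z easel) [ 0.0003 -0.0001  0.0015] n 0.001
local
-> (-0.1482, 0.03, 0, 0)
dp [0.184, -0.007, -0.154] rot [0.0004, 0.0002, 0.0008]
end [ 0.4304 -0.1129  0.1431]
-> (-0.1482, 0.06, 0.1, 0)
dp [0.192, 0.833, -0.161] rot [-0.0, -0.0, -0.0]
end [ 0.5016 -0.1199  0.2191]
```

Emit:
arm_command:
  dp:
    - [0.05, 0, -0.04]
    - [0.1, 0, -0.08]
    - [0.15, 0, -0.12]
    - [0.184, -0.007, -0.154]
    - [0.184, -0.007, -0.154]
  delta_rot:
    - [0, 0, 0]
    - [0, 0, 0]
    - [0, 0, 0]
    - [0, 0, 0]
    - [0, 0, 0]
  hand: [-1, -1, -1, -1, -1]

```text
time_s: 24.22
eef_pos: [0.4301, -0.1131, 0.1437]
tcp_rot: [-0.098, 0.574, 0.67, 0.46]
wrist_force: [0.7, -0.2, -2.6]
finger_gap: 0.105
grasp_force: 77.9
```

Emit:
arm_command:
  dp:
    - [0.05, 0.2, -0.04]
    - [0.1, 0.4, -0.08]
    - [0.15, 0.6, -0.12]
    - [0.192, 0.833, -0.161]
    - [0.192, 0.833, -0.161]
  delta_rot:
    - [0, 0, 0]
    - [0, 0, 0]
    - [0, 0, 0]
    - [0, 0, 0]
    - [0, 0, 0]
  hand: [-1, -1, -1, -1, -1]

```text
time_s: 24.63
eef_pos: [0.5062, -0.1204, 0.2238]
tcp_rot: [-0.094, 0.573, 0.671, 0.461]
wrist_force: [1.0, -1.3, -0.7]
finger_gap: 0.104
grasp_force: 78.1
```

```bash
python3 - <<'E'
from go import *
st(); y=PY["P3"]
s=seg([(y+(.055-y)*k/8,.06,.11,22.5*k) for k in range(1,9)],50,.008)
E
```

```text
t 24.63 p [ 0.5062 -0.1204  0.2238] z [ 0.402  0.727 -0.556] y [ 0.856 -0.082  0.511] q [ 1.59  0.87 -1.16  1.98 -0.27  0.82  0.92] F [ 1.  -1.3 -0.7] gap 0.104 g 78.1
-> (-0.12279999999999999, 0.06, 0.11, 22.5)
dp [0.123, 0.013, 0.168] rot [0.0488, 0.0011, -0.0386]
end [ 0.5108 -0.0958  0.223 ]
-> (-0.0974, 0.06, 0.11, 45.0)
dp [0.124, 0.063, 0.147] rot [0.0479, 0.0, -0.0401]
end [ 0.5115 -0.0716  0.2222]
-> (-0.07200000000000001, 0.06, 0.11, 67.5)
dp [0.094, 0.131, 0.112] rot [0.0479, -0.0, -0.0402]
end [ 0.5127 -0.048   0.2215]
-> (-0.0466, 0.06, 0.11, 90.0)
dp [0.049, 0.178, 0.059] rot [0.0478, -0.0, -0.0402]
end [ 0.5147 -0.0249  0.2213]
-> (-0.021199999999999997, 0.06, 0.11, 112.5)
dp [-0.002, 0.193, -0.002] rot [0.0479, 0.0, -0.0401]
end [ 0.5173 -0.0018  0.2215]
-> (0.0041999999999999815, 0.06, 0.11, 135.0)
dp [-0.054, 0.178, -0.065] rot [0.0479, -0.0, -0.0402]
end [0.5206 0.0216 0.2221]
-> (0.029599999999999987, 0.06, 0.11, 157.5)
dp [-0.099, 0.131, -0.118] rot [0.0479, -0.0, -0.0402]
end [0.5247 0.0455 0.2231]
-> (0.05499999999999999, 0.06, 0.11, 180.0)
dp [-0.128, 0.063, -0.152] rot [0.0479, -0.0, -0.0402]
end [0.529  0.0701 0.2241]
```

Emit:
arm_command:
  dp:
    - [0.04, 0.004, 0.056]
    - [0.08, 0.008, 0.112]
    - [0.123, 0.013, 0.168]
    - [0.123, 0.013, 0.168]
  delta_rot:
    - [0.0146, 0, -0.0116]
    - [0.0293, 0, -0.0232]
    - [0.0439, 0, -0.035]
    - [0.0488, 0.001, -0.0386]
  hand: [-1, -1, -1, -1]

```text
time_s: 24.97
eef_pos: [0.5071, -0.0923, 0.2204]
tcp_rot: [-0.13, 0.462, 0.799, 0.362]
wrist_force: [-0.2, 0.9, -1.1]
finger_gap: 0.105
grasp_force: 78.3
```

Emit:
arm_command:
  dp:
    - [0.04, 0.02, 0.05]
    - [0.08, 0.04, 0.1]
    - [0.124, 0.063, 0.147]
    - [0.124, 0.063, 0.147]
  delta_rot:
    - [0.0146, 0, -0.0116]
    - [0.0293, 0, -0.0232]
    - [0.0439, 0, -0.035]
    - [0.0479, 0, -0.0401]
  hand: [-1, -1, -1, -1]

```text
time_s: 25.3
eef_pos: [0.5076, -0.0668, 0.2194]
tcp_rot: [-0.152, 0.333, 0.896, 0.253]
wrist_force: [0.5, 1.5, -0.7]
finger_gap: 0.104
grasp_force: 78.4
```

Emit:
arm_command:
  dp:
    - [0.03, 0.04, 0.04]
    - [0.06, 0.09, 0.08]
    - [0.094, 0.131, 0.112]
    - [0.094, 0.131, 0.112]
  delta_rot:
    - [0.0146, 0, -0.0122]
    - [0.0293, 0, -0.0244]
    - [0.0439, 0, -0.0366]
    - [0.0479, 0, -0.0402]
  hand: [-1, -1, -1, -1]

```text
time_s: 25.63
eef_pos: [0.5081, -0.0433, 0.2182]
tcp_rot: [-0.168, 0.192, 0.958, 0.134]
wrist_force: [0.4, 1.8, -1.5]
finger_gap: 0.105
grasp_force: 78.4
```

Emit:
arm_command:
  dp:
    - [0.016, 0.06, 0.02]
    - [0.032, 0.12, 0.04]
    - [0.049, 0.178, 0.059]
    - [0.049, 0.178, 0.059]
  delta_rot:
    - [0.0146, 0, -0.0122]
    - [0.0293, 0, -0.0244]
    - [0.0439, 0, -0.0366]
    - [0.0478, 0, -0.0402]
  hand: [-1, -1, -1, -1]

```text
time_s: 25.97
eef_pos: [0.5094, -0.0204, 0.2172]
tcp_rot: [-0.177, 0.043, 0.983, 0.01]
wrist_force: [0.1, 1.5, -1.6]
finger_gap: 0.107
grasp_force: 78.5
```

```bash
python3 - <<'E'
from go import *
st(); y=PY["P3"]
s=seg([(y+(.055-y)*k/8,.06,.11,22.5*k) for k in range(5,9)],50,.008)
E
```

```text
t 25.97 p [ 0.5094 -0.0204  0.2172] z [-0.347  0.035 -0.937] y [0.089 0.996 0.004] q [ 0.71  0.73 -1.04  1.65  0.47  1.47  1.03] F [ 0.1  1.5 -1.6] gap 0.107 g 78.5
-> (-0.021199999999999997, 0.06, 0.11, 112.5)
dp [-0.037, 0.161, -0.051] rot [0.0482, -0.0009, -0.0384]
end [ 0.5173 -0.0018  0.2215]
-> (0.0041999999999999815, 0.06, 0.11, 135.0)
dp [-0.054, 0.177, -0.065] rot [0.0478, -0.0, -0.0401]
end [0.5207 0.0215 0.2221]
-> (0.029599999999999987, 0.06, 0.11, 157.5)
dp [-0.099, 0.132, -0.117] rot [0.0479, -0.0, -0.0402]
end [0.5247 0.0454 0.223 ]
-> (0.05499999999999999, 0.06, 0.11, 180.0)
dp [-0.128, 0.062, -0.153] rot [0.0479, -0.0, -0.0402]
end [0.5291 0.0701 0.2242]
```

Tracking follows the model, so I continue the flip.

Emit:
arm_command:
  dp:
    - [-0.012, 0.053, -0.017]
    - [-0.024, 0.106, -0.034]
    - [-0.037, 0.161, -0.051]
    - [-0.037, 0.161, -0.051]
  delta_rot:
    - [0.0146, 0, -0.0116]
    - [0.0293, 0, -0.0232]
    - [0.0439, 0, -0.035]
    - [0.0482, -0.0009, -0.0384]
  hand: [-1, -1, -1, -1]

```text
time_s: 26.3
eef_pos: [0.5174, -0.0027, 0.2208]
tcp_rot: [-0.177, -0.101, 0.972, -0.117]
wrist_force: [-0.1, 1.8, -1.0]
finger_gap: 0.109
grasp_force: 78.5
```

Emit:
arm_command:
  dp:
    - [-0.018, 0.06, -0.02]
    - [-0.036, 0.12, -0.04]
    - [-0.054, 0.177, -0.065]
    - [-0.054, 0.177, -0.065]
  delta_rot:
    - [0.0146, 0, -0.0122]
    - [0.0293, 0, -0.0244]
    - [0.0439, 0, -0.0366]
    - [0.0478, 0, -0.0401]
  hand: [-1, -1, -1, -1]

```text
time_s: 26.63
eef_pos: [0.5201, 0.0199, 0.2208]
tcp_rot: [-0.174, -0.247, 0.923, -0.237]
wrist_force: [-0.3, 1.7, -1.9]
finger_gap: 0.104
grasp_force: 78.5
```

Emit:
arm_command:
  dp:
    - [-0.033, 0.044, -0.039]
    - [-0.066, 0.088, -0.078]
    - [-0.099, 0.132, -0.117]
    - [-0.099, 0.132, -0.117]
  delta_rot:
    - [0.0146, 0, -0.0122]
    - [0.0293, 0, -0.0244]
    - [0.0439, 0, -0.0366]
    - [0.0479, 0, -0.0402]
  hand: [-1, -1, -1, -1]

```text
time_s: 26.97
eef_pos: [0.5243, 0.0425, 0.2213]
tcp_rot: [-0.164, -0.384, 0.839, -0.349]
wrist_force: [-0.7, 0.3, -1.0]
finger_gap: 0.102
grasp_force: 78.6
```

Emit:
arm_command:
  dp:
    - [-0.042, 0.02, -0.05]
    - [-0.084, 0.04, -0.1]
    - [-0.128, 0.062, -0.153]
    - [-0.128, 0.062, -0.153]
  delta_rot:
    - [0.0146, 0, -0.0122]
    - [0.0293, 0, -0.0244]
    - [0.0439, 0, -0.0366]
    - [0.0479, 0, -0.0402]
  hand: [-1, -1, -1, -1]

```text
time_s: 27.3
eef_pos: [0.5293, 0.066, 0.2225]
tcp_rot: [-0.148, -0.505, 0.723, -0.447]
wrist_force: [-1.0, 0.8, -1.8]
finger_gap: 0.106
grasp_force: 78.7
```

```bash
python3 - <<'E'
from go import *
from h import snapshot
st()
s=seg([(.055,.035,.02,180),(.055,.02,.001,180)],50,.008)
E
```

```text
t 27.3 p [0.5293 0.066  0.2225] z [ 0.238 -0.797 -0.556] y [-0.863  0.089 -0.497] q [ 0.01  0.78 -0.94  1.89  1.25  1.8   1.35] F [-1.   0.8 -1.8] gap 0.106 g 78.7
-> (0.055, 0.035, 0.02, 180)
dp [-0.171, 0.748, 0.101] rot [0.0008, -0.0008, 0.0001]
end [0.4638 0.0766 0.1575]
-> (0.055, 0.02, 0.001, 180)
dp [-0.095, 0.158, 0.081] rot [0.0, -0.0, -0.0]
end [0.4549 0.0773 0.135 ]
```

Emit:
arm_command:
  dp:
    - [-0.04, 0.18, 0.025]
    - [-0.08, 0.36, 0.05]
    - [-0.12, 0.54, 0.075]
    - [-0.171, 0.748, 0.101]
    - [-0.171, 0.748, 0.101]
  delta_rot:
    - [0.0008, -0.0008, 0]
    - [0.0008, -0.0008, 0]
    - [0.0008, -0.0008, 0]
    - [0.0008, -0.0008, 0]
    - [0.0008, -0.0008, 0]
  hand: [-1, -1, -1, -1, -1]

```text
time_s: 27.72
eef_pos: [0.4622, 0.0745, 0.1556]
tcp_rot: [-0.148, -0.504, 0.724, -0.446]
wrist_force: [-0.2, -0.2, -1.7]
finger_gap: 0.106
grasp_force: 78.6
```

Emit:
arm_command:
  dp:
    - [-0.03, 0.05, 0.03]
    - [-0.06, 0.1, 0.05]
    - [-0.095, 0.15, 0.081]
    - [-0.095, 0.15, 0.081]
    - [-0.095, 0.15, 0.081]
  delta_rot:
    - [0, 0, 0]
    - [0, 0, 0]
    - [0, 0, 0]
    - [0, 0, 0]
    - [0, 0, 0]
  hand: [-1, -1, -1, -1, -1]

```text
time_s: 28.13
eef_pos: [0.4575, 0.0772, 0.1364]
tcp_rot: [-0.145, -0.505, 0.723, -0.448]
wrist_force: [-0.2, -0.0, -1.2]
finger_gap: 0.106
grasp_force: 78.6
```

```bash
python3 - <<'E'
from go import *
st()
s=seg([(.055,.002,.001,180)],50,.008)
E
```

```text
t 28.13 p [0.4575 0.0772 0.1364] z [ 0.243 -0.795 -0.556] y [-0.86   0.089 -0.503] q [-0.08  0.9  -0.91  2.02  1.24  1.76  1.08] F [-0.2 -0.  -1.2] gap 0.106 g 78.6
-> (0.055, 0.002, 0.001, 180)
dp [-0.114, 0.025, 0.097] rot [0.0002, -0.0003, -0.0008]
end [0.4639 0.0764 0.1194]
```

Emit:
arm_command:
  dp:
    - [-0.03, 0.006, 0.025]
    - [-0.06, 0.012, 0.05]
    - [-0.09, 0.018, 0.075]
    - [-0.114, 0.025, 0.097]
    - [-0.114, 0.025, 0.097]
  delta_rot:
    - [0, 0, 0]
    - [0, 0, 0]
    - [0, 0, 0]
    - [0, 0, 0]
    - [0, 0, 0]
  hand: [-1, -1, -1, -1, -1]

```text
time_s: 28.55
eef_pos: [0.4638, 0.0766, 0.1189]
tcp_rot: [-0.145, -0.505, 0.723, -0.448]
wrist_force: [0.0, -0.1, -1.8]
finger_gap: 0.106
grasp_force: 78.6
```

```bash
python3 - <<'E'
from go import *
from h import *
st()
s=seg([(.055,-.001,.0005,180)],50,.008)
E
```

```text
t 28.55 p [0.4638 0.0766 0.1189] z [ 0.244 -0.795 -0.556] y [-0.86   0.088 -0.503] q [-0.09  0.93 -0.89  2.01  1.26  1.75  1.07] F [ 0.  -0.1 -1.8] gap 0.106 g 78.6
-> (0.055, -0.001, 0.0005, 180)
dp [-0.016, 0.001, 0.014] rot [0.0001, -0.0003, -0.0007]
end [0.465  0.0764 0.1166]
```

Emit:
arm_command:
  dp:
    - [-0.008, 0, 0.007]
    - [-0.016, 0, 0.014]
    - [-0.016, 0, 0.014]
  delta_rot:
    - [0, 0, 0]
    - [0, 0, 0]
    - [0, 0, 0]
  hand: [-1, -1, -1]

```text
time_s: 28.8
eef_pos: [0.4645, 0.0769, 0.1182]
tcp_rot: [-0.145, -0.505, 0.723, -0.449]
wrist_force: [-4.2, 1.0, 3.7]
finger_gap: 0.102
grasp_force: 79.5
```

Emit:
arm_command:
  dp:
    - [-0.008, 0, 0.007]
    - [-0.012, 0, 0.01]
    - [-0.012, 0, 0.01]
  delta_rot:
    - [0, 0, 0]
    - [0, 0, 0]
    - [0, 0, 0]
  hand: [-1, -1, -1]

```text
time_s: 29.05
eef_pos: [0.4646, 0.0769, 0.1182]
tcp_rot: [-0.145, -0.505, 0.722, -0.45]
wrist_force: [-11.1, 4.1, 14.7]
finger_gap: 0.107
grasp_force: 81.0
```

Emit:
arm_command:
  dp:
    - [0.012, 0, -0.01]
    - [0.012, 0, -0.01]
    - [0.012, 0, -0.01]
    - [0.012, 0, -0.01]
    - [0.012, 0, -0.01]
  delta_rot:
    - [0, 0, 0]
    - [0, 0, 0]
    - [0, 0, 0]
    - [0, 0, 0]
    - [0, 0, 0]
  hand: [-1, -0.1, -0.1, -0.1, -0.1]

```text
time_s: 29.47
eef_pos: [0.4653, 0.0766, 0.1173]
tcp_rot: [-0.144, -0.505, 0.723, -0.449]
wrist_force: [0.2, -0.1, -0.3]
finger_gap: 0.453
grasp_force: 0.0
```

Emit:
arm_command:
  dp:
    - [0.08, 0, -0.067]
    - [0.16, 0, -0.134]
    - [0.24, 0, -0.2]
    - [0.32, 0, -0.267]
    - [0.384, 0, -0.32]
  delta_rot:
    - [0, 0, 0]
    - [0, 0, 0]
    - [0, 0, 0]
    - [0, 0, 0]
    - [0, 0, 0]
  hand: [-0.1, -0.1, -0.1, -0.1, -0.1]

```text
time_s: 29.88
eef_pos: [0.4343, 0.08, 0.171]
tcp_rot: [-0.144, -0.505, 0.723, -0.449]
wrist_force: [0.1, 0.4, -0.5]
finger_gap: 0.452
grasp_force: 0.0
```

```bash
cat > chk.py <<'E'
from go import *
from h import *
def edges(ys,blue):
    """IoU-like colour test of each plate face at local y in the scene camera"""
    a=snapshot("scene"); im=a["pixels"]; hsv=cv2.cvtColor(im,cv2.COLOR_RGB2HSV)
    for y in ys:
        best=[]
        for dy in np.arange(-.012,.0121,.002):
            c=np.array([.007,y+dy,.08])+.005*n; V=[c+p*.053*u+r*.031*Yv for p,r in((1,1),(1,-1),(-1,-1),(-1,1))]
            m=np.zeros(im.shape[:2],np.uint8); cv2.fillConvexPoly(m,np.round(proj(a,fr(*E,V))*16).astype(np.int32),1,shift=4)
            h=hsv[m>0]; fb=((h[:,0]>95)&(h[:,0]<130)&(h[:,1]>90)).mean(); fc=((h[:,0]>12)&(h[:,0]<35)&(h[:,1]>35)).mean(); best.append((fb,fc,dy))
        b=max(best,key=lambda t:t[0]); c=max(best,key=lambda t:t[1]); print("y",y,"blue %.2f at %+.3f  cream %.2f at %+.3f"%(b[0],b[2],c[1],c[2]))
    return a
E
python3 - <<'E'
from chk import *
st(); a=edges([.055,PY["P2"],PY["P1"]],1); crop(a,"after1",190,150,190,150,4)
seg([(.055,.075,.10,180)],50,.008)
q=np.array(pose()[2]["q"]); 
sim(*pp((PY["P2"],.06,.10),0,50,.008),q)
E
```

```text
t 29.88 p [0.4343 0.08   0.171 ] z [ 0.246 -0.794 -0.556] y [-0.859  0.087 -0.504] q [-0.08  0.83 -0.96  2.06  1.17  1.78  1.08] F [ 0.1  0.4 -0.5] gap 0.452 g 0.0
y 0.055 blue 0.98 at +0.002  cream 0.00 at -0.012
y -0.0446 blue 0.00 at -0.012  cream 0.97 at +0.000
y 0.1645 blue 0.00 at -0.012  cream 0.98 at +0.002
-> (0.055, 0.075, 0.1, 180)
dp [0.079, -0.823, -0.058] rot [-0.0004, 0.0001, -0.0008]
end [0.5129 0.0717 0.2321]
sim q [ 1.49  0.9  -1.3   2.16 -0.23  0.53  0.74] err 0.0 0.0
```

Plate 1 of 3 is done: its face is 98% blue and it is leaning. For P2 I can grip in the current orientation and flip back the other way.

```bash
python3 - <<'E'
from go import *
q=np.array(pose()[2]["q"]); y=PY["P2"];y1=-.058
W=[(.055,.06,0,180),(y,.06,0.01,180),(y,0,0,180),(y,.03,0,180),(y,.06,.11,180),((y+y1)/2,.06,.12,90),(y1,.06,.11,0),(y1,.035,.02,0),(y1,0,0,0),(y1,.06,0,0)]
track(q,W,50,.012)
s=seg([(y,.06,.01,180),(y,0,0.0,180)],50,.012)
E
```

```text
wp [-4.5e-02  6.0e-02  1.0e-02  1.8e+02] q [ 0.27  0.56 -0.98  2.36  1.25  1.55  1.2 ] err 0.0 0.0 maxdq [0.18 0.17 0.03 0.19 0.02 0.11 0.06]
wp [-4.5e-02  0.0e+00  0.0e+00  1.8e+02] q [ 0.21  0.71 -0.9   2.33  1.35  1.57  1.11] err 0.0 0.0 maxdq [0.02 0.04 0.02 0.01 0.03 0.01 0.03]
wp [-4.5e-02  3.0e-02  0.0e+00  1.8e+02] q [ 0.23  0.64 -0.94  2.36  1.3   1.56  1.14] err 0.0 0.0 maxdq [0.01 0.04 0.02 0.01 0.03 0.   0.02]
wp [-4.5e-02  6.0e-02  1.1e-01  1.8e+02] q [ 0.32  0.54 -0.96  2.17  1.29  1.57  1.44] err 0.0 0.0 maxdq [0.02 0.02 0.01 0.03 0.   0.   0.05]
wp [-5.1e-02  6.0e-02  1.2e-01  9.0e+01] q [ 0.73  0.63 -0.98  1.72  0.4   1.42  1.1 ] err 0.0 0.0 maxdq [0.04 0.01 0.   0.05 0.06 0.03 0.03]
wp [-0.058  0.06   0.11   0.   ] q [ 1.44  0.79 -1.17  2.14 -0.48  0.61  0.99] err 0.0 0.0 maxdq [0.05 0.04 0.03 0.05 0.06 0.08 0.02]
wp [-0.058  0.035  0.02   0.   ] q [ 1.51  0.9  -1.13  2.3  -0.42  0.47  1.1 ] err 0.0 0.0 maxdq [0.02 0.03 0.01 0.03 0.01 0.03 0.02]
wp [-0.058  0.     0.     0.   ] q [ 1.47  0.99 -1.06  2.29 -0.39  0.4   1.14] err 0.0 0.0 maxdq [0.02 0.03 0.02 0.   0.01 0.02 0.01]
wp [-0.058  0.06   0.     0.   ] q [ 1.6   0.87 -1.17  2.36 -0.43  0.48  1.11] err 0.0 0.0 maxdq [0.05 0.04 0.04 0.02 0.01 0.03 0.01]
-> (-0.0446, 0.06, 0.01, 180)
dp [0.543, -0.074, 0.682] rot [-0.0004, 0.0001, -0.0008]
end [ 0.4327 -0.0246  0.1741]
-> (-0.0446, 0, 0.0, 180)
dp [-0.383, 0.084, 0.321] rot [0.0, -0.0, -0.0]
end [ 0.4538 -0.0266  0.1172]
```

Emit:
arm_command:
  dp:
    - [0.13, -0.02, 0.16]
    - [0.27, -0.04, 0.33]
    - [0.4, -0.06, 0.5]
    - [0.543, -0.074, 0.682]
    - [0.543, -0.074, 0.682]
  delta_rot:
    - [0, 0, 0]
    - [0, 0, 0]
    - [0, 0, 0]
    - [0, 0, 0]
    - [0, 0, 0]
  hand: [0, 0, 0, 0, 0]

```text
time_s: 30.35
eef_pos: [0.4318, -0.0309, 0.1722]
tcp_rot: [-0.147, -0.503, 0.723, -0.45]
wrist_force: [-0.0, -0.6, 0.0]
finger_gap: 0.498
grasp_force: 0.0
```

```bash
python3 - <<'E'
from go import *
st(); y=PY["P2"]
s=seg([(y,.03,.002,180),(y,0,0.0,180)],50,.012)
E
```

```text
t 30.35 p [ 0.4318 -0.0309  0.1722] z [ 0.24  -0.799 -0.552] y [-0.86   0.089 -0.503] q [ 0.13  0.73 -0.95  2.22  1.27  1.67  1.14] F [-0.  -0.6  0. ] gap 0.498 g 0.0
-> (-0.0446, 0.03, 0.002, 180)
dp [-0.216, 0.058, 0.11] rot [0.0002, -0.0013, -0.0008]
end [ 0.4407 -0.0253  0.1441]
-> (-0.0446, 0, 0.0, 180)
dp [-0.191, 0.017, 0.16] rot [0.0, 0.0, -0.0]
end [ 0.4538 -0.0266  0.1172]
```

Emit:
arm_command:
  dp:
    - [-0.06, 0.02, 0.05]
    - [-0.13, 0.04, 0.11]
    - [-0.19, 0.06, 0.16]
    - [-0.19, 0.06, 0.16]
    - [-0.19, 0.06, 0.16]
  delta_rot:
    - [0, 0, 0]
    - [0, 0, 0]
    - [0, 0, 0]
    - [0, 0, 0]
    - [0, 0, 0]
  hand: [0, 0, 0, 0, 0]

```text
time_s: 30.77
eef_pos: [0.442, -0.0253, 0.1407]
tcp_rot: [-0.145, -0.506, 0.723, -0.448]
wrist_force: [0.2, 0.8, 0.1]
finger_gap: 0.5
grasp_force: 0.0
```

```bash
python3 - <<'E'
from go import *
st(); y=PY["P2"]
s=seg([(y,0.001,0.0,180)],50,.012)
E
```

```text
t 30.77 p [ 0.442  -0.0253  0.1407] z [ 0.244 -0.794 -0.557] y [-0.861  0.087 -0.501] q [ 0.1   0.81 -0.91  2.2   1.32  1.66  1.1 ] F [0.2 0.8 0.1] gap 0.5 g 0.0
-> (-0.0446, 0.001, 0.0, 180)
dp [-0.162, 0.012, 0.137] rot [0.0001, -0.0, -0.0004]
end [ 0.4534 -0.0266  0.118 ]
```

Emit:
arm_command:
  dp:
    - [-0.06, 0.005, 0.05]
    - [-0.12, 0.01, 0.1]
    - [-0.162, 0.012, 0.137]
    - [-0.162, 0.012, 0.137]
    - [-0.162, 0.012, 0.137]
  delta_rot:
    - [0, 0, 0]
    - [0, 0, 0]
    - [0, 0, 0]
    - [0, 0, 0]
    - [0, 0, 0]
  hand: [0, 0, 0, 0, 0]

```text
time_s: 31.18
eef_pos: [0.4535, -0.0277, 0.1187]
tcp_rot: [-0.145, -0.505, 0.723, -0.448]
wrist_force: [0.0, -0.3, -0.3]
finger_gap: 0.5
grasp_force: 0.0
```

```bash
python3 - <<'E'
from go import *
st(); y=PY["P2"]
s=seg([(y,0.001,0.0,180)],50,.012)
E
```

```text
t 31.18 p [ 0.4535 -0.0277  0.1187] z [ 0.244 -0.795 -0.556] y [-0.86   0.088 -0.502] q [ 0.09  0.86 -0.87  2.18  1.36  1.65  1.08] F [ 0.  -0.3 -0.3] gap 0.5 g 0.0
-> (-0.0446, 0.001, 0.0, 180)
dp [-0.009, 0.004, -0.004] rot [0.0001, -0.0002, -0.0006]
end [ 0.4534 -0.0266  0.118 ]
```

Emit:
arm_command:
  dp:
    - [0, 0, 0]
    - [0, 0, 0]
    - [0, 0, 0]
    - [0, 0, 0]
    - [0, 0, 0]
  delta_rot:
    - [0, 0, 0]
    - [0, 0, 0]
    - [0, 0, 0]
    - [0, 0, 0]
    - [0, 0, 0]
  hand: [-1, -1, -1, -1, -1]

```text
time_s: 31.6
eef_pos: [0.4535, -0.0276, 0.1195]
tcp_rot: [-0.144, -0.505, 0.723, -0.449]
wrist_force: [-1.5, 0.7, 1.2]
finger_gap: 0.108
grasp_force: 78.0
```

Emit:
arm_command:
  dp:
    - [0, 0, 0]
    - [0.05, 0, -0.04]
    - [0.1, 0, -0.08]
    - [0.15, 0, -0.12]
    - [0.191, 0, -0.16]
  delta_rot:
    - [0, 0, 0]
    - [0, 0, 0]
    - [0, 0, 0]
    - [0, 0, 0]
    - [0, 0, 0]
  hand: [-1, -1, -1, -1, -1]

```text
time_s: 32.02
eef_pos: [0.4382, -0.0261, 0.1459]
tcp_rot: [-0.144, -0.505, 0.723, -0.449]
wrist_force: [-0.8, 0.7, -0.5]
finger_gap: 0.107
grasp_force: 77.8
```

Emit:
arm_command:
  dp:
    - [0.05, -0.2, -0.04]
    - [0.1, -0.4, -0.08]
    - [0.15, -0.65, -0.12]
    - [0.191, -0.917, -0.16]
    - [0.191, -0.917, -0.16]
  delta_rot:
    - [0, 0, 0]
    - [0, 0, 0]
    - [0, 0, 0]
    - [0, 0, 0]
    - [0, 0, 0]
  hand: [-1, -1, -1, -1, -1]

```text
time_s: 32.43
eef_pos: [0.5227, -0.0344, 0.2314]
tcp_rot: [-0.141, -0.502, 0.725, -0.451]
wrist_force: [-0.0, 1.2, -0.7]
finger_gap: 0.101
grasp_force: 78.2
```

```bash
python3 - <<'E'
from go import *
st(); y=PY["P2"];y1=-.058
s=seg([(y+(y1-y)*k/8,.06,.11,180-22.5*k) for k in range(1,9)],50,.012)
E
```

```text
t 32.43 p [ 0.5227 -0.0344  0.2314] z [ 0.248 -0.795 -0.554] y [-0.854  0.09  -0.512] q [ 0.21  0.67 -0.95  2.04  1.31  1.67  1.39] F [-0.   1.2 -0.7] gap 0.101 g 78.2
-> (-0.046275000000000004, 0.06, 0.11, 157.5)
dp [-0.026, 0.091, 0.022] rot [-0.0485, 0.0003, 0.0379]
end [ 0.5155 -0.0336  0.2223]
-> (-0.04795, 0.06, 0.11, 135.0)
dp [0.004, 0.025, 0.005] rot [-0.0479, -0.0, 0.0402]
end [ 0.5129 -0.0329  0.2207]
-> (-0.049625, 0.06, 0.11, 112.5)
dp [0.003, 0.021, 0.003] rot [-0.0479, 0.0, 0.0401]
end [ 0.5112 -0.0313  0.2197]
-> (-0.0513, 0.06, 0.11, 90.0)
dp [-0.001, 0.018, -0.001] rot [-0.0478, -0.0, 0.0402]
end [ 0.5108 -0.0292  0.2193]
-> (-0.052975, 0.06, 0.11, 67.5)
dp [-0.004, 0.017, -0.004] rot [-0.0479, -0.0, 0.0402]
end [ 0.5116 -0.0272  0.2196]
-> (-0.054650000000000004, 0.06, 0.11, 45.0)
dp [-0.007, 0.018, -0.009] rot [-0.0479, -0.0, 0.0402]
end [ 0.5135 -0.0259  0.2207]
-> (-0.056325, 0.06, 0.11, 22.5)
dp [-0.011, 0.021, -0.012] rot [-0.0479, 0.0, 0.0401]
end [ 0.5163 -0.0258  0.2222]
-> (-0.058, 0.06, 0.11, 0.0)
dp [-0.012, 0.026, -0.015] rot [-0.0479, -0.0, 0.0402]
end [ 0.5195 -0.0271  0.2241]
```

Emit:
arm_command:
  dp:
    - [0, 0.02, 0]
    - [0, 0.03, 0.005]
    - [0, 0.03, 0.005]
    - [0, 0.03, 0.005]
  delta_rot:
    - [-0.0146, 0, 0.0122]
    - [-0.0293, 0, 0.0244]
    - [-0.0439, 0, 0.0366]
    - [-0.0479, 0, 0.0402]
  hand: [-1, -1, -1, -1]

```text
time_s: 32.77
eef_pos: [0.5164, -0.0351, 0.2253]
tcp_rot: [-0.16, -0.379, 0.842, -0.349]
wrist_force: [0.6, 0.1, -0.7]
finger_gap: 0.106
grasp_force: 78.3
```

Emit:
arm_command:
  dp:
    - [0.001, 0.008, 0.001]
    - [0.002, 0.016, 0.003]
    - [0.004, 0.025, 0.005]
    - [0.004, 0.025, 0.005]
  delta_rot:
    - [-0.0146, 0, 0.0122]
    - [-0.0293, 0, 0.0244]
    - [-0.0439, 0, 0.0366]
    - [-0.0479, 0, 0.0402]
  hand: [-1, -1, -1, -1]

```text
time_s: 33.1
eef_pos: [0.5132, -0.0354, 0.223]
tcp_rot: [-0.171, -0.243, 0.925, -0.237]
wrist_force: [0.9, -0.4, -1.6]
finger_gap: 0.106
grasp_force: 78.3
```

Emit:
arm_command:
  dp:
    - [0.001, 0.007, 0.001]
    - [0.002, 0.014, 0.002]
    - [0.003, 0.021, 0.003]
    - [0.003, 0.021, 0.003]
  delta_rot:
    - [-0.0146, 0, 0.0122]
    - [-0.0293, 0, 0.0244]
    - [-0.0439, 0, 0.0366]
    - [-0.0479, 0, 0.0402]
  hand: [-1, -1, -1, -1]

```text
time_s: 33.43
eef_pos: [0.5108, -0.0344, 0.2213]
tcp_rot: [-0.175, -0.097, 0.973, -0.116]
wrist_force: [0.6, -0.9, -1.2]
finger_gap: 0.109
grasp_force: 78.4
```

Emit:
arm_command:
  dp:
    - [0, 0.006, 0]
    - [0, 0.012, 0]
    - [-0.001, 0.018, -0.001]
    - [-0.001, 0.018, -0.001]
  delta_rot:
    - [-0.0146, 0, 0.0122]
    - [-0.0293, 0, 0.0244]
    - [-0.0439, 0, 0.0366]
    - [-0.0479, 0, 0.0402]
  hand: [-1, -1, -1, -1]

```text
time_s: 33.77
eef_pos: [0.5098, -0.0324, 0.2203]
tcp_rot: [-0.172, 0.052, 0.984, 0.009]
wrist_force: [1.1, -0.9, -2.3]
finger_gap: 0.105
grasp_force: 78.4
```

Emit:
arm_command:
  dp:
    - [-0.001, 0.006, -0.001]
    - [-0.002, 0.011, -0.002]
    - [-0.004, 0.017, -0.004]
    - [-0.004, 0.017, -0.004]
  delta_rot:
    - [-0.0146, 0, 0.0122]
    - [-0.0293, 0, 0.0244]
    - [-0.0439, 0, 0.0366]
    - [-0.0479, 0, 0.0402]
  hand: [-1, -1, -1, -1]

```text
time_s: 34.1
eef_pos: [0.5099, -0.03, 0.22]
tcp_rot: [-0.163, 0.2, 0.957, 0.134]
wrist_force: [0.7, -2.0, -1.7]
finger_gap: 0.105
grasp_force: 78.5
```

Emit:
arm_command:
  dp:
    - [-0.002, 0.006, -0.003]
    - [-0.004, 0.012, -0.006]
    - [-0.007, 0.018, -0.009]
    - [-0.007, 0.018, -0.009]
  delta_rot:
    - [-0.0146, 0, 0.0122]
    - [-0.0293, 0, 0.0244]
    - [-0.0439, 0, 0.0366]
    - [-0.0479, 0, 0.0402]
  hand: [-1, -1, -1, -1]

```text
time_s: 34.43
eef_pos: [0.5112, -0.0278, 0.2208]
tcp_rot: [-0.147, 0.34, 0.894, 0.254]
wrist_force: [-0.7, -0.7, -1.2]
finger_gap: 0.105
grasp_force: 78.5
```

Emit:
arm_command:
  dp:
    - [-0.004, 0.007, -0.004]
    - [-0.008, 0.014, -0.008]
    - [-0.011, 0.021, -0.012]
    - [-0.011, 0.021, -0.012]
  delta_rot:
    - [-0.0146, 0, 0.0122]
    - [-0.0293, 0, 0.0244]
    - [-0.0439, 0, 0.0366]
    - [-0.0479, 0, 0.0402]
  hand: [-1, -1, -1, -1]

```text
time_s: 34.77
eef_pos: [0.5137, -0.0263, 0.2224]
tcp_rot: [-0.126, 0.466, 0.796, 0.365]
wrist_force: [0.0, 0.1, -1.7]
finger_gap: 0.106
grasp_force: 78.5
```

Emit:
arm_command:
  dp:
    - [-0.004, 0.009, -0.005]
    - [-0.008, 0.018, -0.01]
    - [-0.012, 0.026, -0.015]
    - [-0.012, 0.026, -0.015]
    - [-0.012, 0.026, -0.015]
  delta_rot:
    - [-0.0146, 0, 0.0122]
    - [-0.0293, 0, 0.0244]
    - [-0.0439, 0, 0.0366]
    - [-0.0479, 0, 0.0402]
    - [-0.0479, 0, 0.0402]
  hand: [-1, -1, -1, -1, -1]

```text
time_s: 35.18
eef_pos: [0.5172, -0.0259, 0.2252]
tcp_rot: [-0.1, 0.574, 0.669, 0.461]
wrist_force: [0.3, 0.1, -1.0]
finger_gap: 0.11
grasp_force: 78.6
```

```bash
python3 - <<'E'
from go import *
st(); y1=-.058
s=seg([(y1,.035,.02,0),(y1,.02,.001,0)],50,.012)
E
```

```text
t 35.18 p [ 0.5172 -0.0259  0.2252] z [ 0.396  0.732 -0.555] y [ 0.861 -0.085  0.502] q [ 1.5   0.85 -1.22  2.1  -0.34  0.64  0.87] F [ 0.3  0.1 -1. ] gap 0.11 g 78.6
-> (-0.058, 0.035, 0.02, 0)
dp [-0.177, -0.738, 0.137] rot [0.0003, -0.0003, 0.0003]
end [ 0.4543 -0.0207  0.1575]
-> (-0.058, 0.02, 0.001, 0)
dp [-0.096, -0.159, 0.081] rot [-0.0, -0.0, 0.0]
end [ 0.4454 -0.0198  0.1349]
```

Emit:
arm_command:
  dp:
    - [-0.04, -0.18, 0.03]
    - [-0.08, -0.36, 0.06]
    - [-0.12, -0.54, 0.1]
    - [-0.177, -0.738, 0.137]
    - [-0.177, -0.738, 0.137]
  delta_rot:
    - [0, 0, 0]
    - [0, 0, 0]
    - [0, 0, 0]
    - [0, 0, 0]
    - [0, 0, 0]
  hand: [-1, -1, -1, -1, -1]

```text
time_s: 35.6
eef_pos: [0.4532, -0.0201, 0.156]
tcp_rot: [-0.101, 0.574, 0.67, 0.46]
wrist_force: [0.1, 0.0, -1.1]
finger_gap: 0.109
grasp_force: 78.5
```

Emit:
arm_command:
  dp:
    - [-0.03, -0.05, 0.03]
    - [-0.06, -0.1, 0.05]
    - [-0.096, -0.155, 0.081]
    - [-0.096, -0.155, 0.081]
    - [-0.096, -0.155, 0.081]
  delta_rot:
    - [0, 0, 0]
    - [0, 0, 0]
    - [0, 0, 0]
    - [0, 0, 0]
    - [0, 0, 0]
  hand: [-1, -1, -1, -1, -1]

```text
time_s: 36.02
eef_pos: [0.4484, -0.0213, 0.1359]
tcp_rot: [-0.098, 0.575, 0.668, 0.462]
wrist_force: [0.8, -0.6, -0.8]
finger_gap: 0.108
grasp_force: 78.5
```

```bash
python3 - <<'E'
from go import *
st(); y1=-.058
s=seg([(y1,.002,.001,0)],50,.012)
E
```

```text
t 36.02 p [ 0.4484 -0.0213  0.1359] z [ 0.4    0.73  -0.554] y [ 0.86  -0.089  0.503] q [ 1.56  0.98 -1.12  2.25 -0.26  0.51  1.02] F [ 0.8 -0.6 -0.8] gap 0.108 g 78.5
-> (-0.058, 0.002, 0.001, 0)
dp [-0.103, -0.027, 0.1] rot [0.0009, 0.0001, 0.0001]
end [ 0.4544 -0.0206  0.1194]
```

Emit:
arm_command:
  dp:
    - [-0.03, -0.006, 0.03]
    - [-0.06, -0.012, 0.05]
    - [-0.09, -0.018, 0.08]
    - [-0.108, -0.022, 0.097]
    - [-0.108, -0.022, 0.097]
  delta_rot:
    - [0, 0, 0]
    - [0, 0, 0]
    - [0.0009, 0, 0]
    - [0.0009, 0, 0]
    - [0.0009, 0, 0]
  hand: [-1, -1, -1, -1, -1]

```text
time_s: 36.43
eef_pos: [0.4546, -0.0207, 0.1198]
tcp_rot: [-0.101, 0.575, 0.669, 0.46]
wrist_force: [0.5, 0.2, 1.2]
finger_gap: 0.108
grasp_force: 78.7
```

Emit:
arm_command:
  dp:
    - [-0.008, 0, 0.007]
    - [-0.016, 0, 0.014]
    - [-0.016, 0, 0.014]
  delta_rot:
    - [0, 0, 0]
    - [0, 0, 0]
    - [0, 0, 0]
  hand: [-1, -1, -1]

```text
time_s: 36.68
eef_pos: [0.4551, -0.0198, 0.1198]
tcp_rot: [-0.102, 0.574, 0.669, 0.461]
wrist_force: [-16.1, -10.6, 27.0]
finger_gap: 0.104
grasp_force: 83.5
```

```bash
python3 - <<'E'
from go import *
st(); y1=-.058
s=seg([(y1,0,0.001,0)],50,.012)
E
```

```text
t 36.68 p [ 0.4551 -0.0198  0.1198] z [ 0.392  0.734 -0.554] y [ 0.862 -0.083  0.5  ] q [ 1.52  1.01 -1.09  2.23 -0.25  0.49  1.02] F [-16.1 -10.6  27. ] gap 0.104 g 83.5
-> (-0.058, 0, 0.001, 0)
dp [-0.018, -0.006, 0.005] rot [-0.0002, -0.0008, 0.0002]
end [ 0.4554 -0.0207  0.1177]
```

Seated on the ledge. I release with a small relief and retreat.

Emit:
arm_command:
  dp:
    - [0.014, 0, -0.012]
    - [0.014, 0, -0.012]
    - [0.014, 0, -0.012]
    - [0.014, 0, -0.012]
    - [0.014, 0, -0.012]
  delta_rot:
    - [0, 0, 0]
    - [0, 0, 0]
    - [0, 0, 0]
    - [0, 0, 0]
    - [0, 0, 0]
  hand: [-1, -0.1, -0.1, -0.1, -0.1]

```text
time_s: 37.1
eef_pos: [0.4549, -0.0215, 0.119]
tcp_rot: [-0.1, 0.576, 0.669, 0.46]
wrist_force: [-0.9, -0.1, 0.4]
finger_gap: 0.449
grasp_force: 0.0
```

Emit:
arm_command:
  dp:
    - [0.08, 0, -0.067]
    - [0.16, 0, -0.134]
    - [0.24, 0, -0.2]
    - [0.32, 0, -0.267]
    - [0.384, 0, -0.32]
  delta_rot:
    - [0, 0, 0]
    - [0, 0, 0]
    - [0, 0, 0]
    - [0, 0, 0]
    - [0, 0, 0]
  hand: [-0.1, -0.1, -0.1, -0.1, -0.1]

```text
time_s: 37.52
eef_pos: [0.4238, -0.0178, 0.1724]
tcp_rot: [-0.1, 0.575, 0.669, 0.459]
wrist_force: [0.0, -0.5, -0.4]
finger_gap: 0.45
grasp_force: 0.0
```

```bash
python3 - <<'E'
from chk import *
st(); a=edges([.055,-.058,PY["P1"]],1)
y=PY["P1"]; y0=-.058; q=np.array(pose()[2]["q"])
W=[(y0,.06,0,0),(y0,.08,.09,0)]+[(y0+(y-y0)*k/8,.08,.11,22.5*k) for k in range(1,9)]+[(y,.06,0.005,180),(y,0,0,180)]
track(q,[W[0],W[1],W[5],W[9],W[10],W[11]],50,.010)
s=seg(W[1:10],50,.010)
E
```

```text
t 37.52 p [ 0.4238 -0.0178  0.1724] z [ 0.395  0.73  -0.558] y [ 0.862 -0.084  0.5  ] q [ 1.65  0.9  -1.2   2.29 -0.3   0.57  0.99] F [ 0.  -0.5 -0.4] gap 0.45 g 0.0
y 0.055 blue 0.99 at +0.002  cream 0.00 at -0.012
y -0.058 blue 0.99 at -0.002  cream 0.00 at -0.012
y 0.1645 blue 0.00 at -0.012  cream 0.97 at +0.002
wp [-0.058  0.08   0.09   0.   ] q [ 1.54  0.82 -1.27  2.19 -0.38  0.59  0.89] err 0.0 0.0 maxdq [0.05 0.02 0.03 0.03 0.03 0.07 0.02]
wp [5.3e-02 8.0e-02 1.1e-01 9.0e+01] q [ 0.63  0.66 -1.09  1.72  0.4   1.42  0.89] err 0.0 0.0 maxdq [0.06 0.04 0.02 0.04 0.05 0.07 0.01]
wp [1.64e-01 8.00e-02 1.10e-01 1.80e+02] q [-0.02  0.74 -1.02  1.86  1.18  1.89  1.35] err 0.0 0.0 maxdq [0.06 0.01 0.01 0.03 0.05 0.04 0.04]
wp [1.64e-01 6.00e-02 5.00e-03 1.80e+02] q [-0.1   0.8  -1.01  2.02  1.11  1.84  1.11] err 0.0 0.0 maxdq [0.02 0.01 0.   0.03 0.01 0.01 0.04]
wp [1.64e-01 0.00e+00 0.00e+00 1.80e+02] q [-0.12  0.9  -0.95  1.98  1.2   1.81  1.07] err 0.0 0.0 maxdq [0.01 0.03 0.02 0.01 0.02 0.01 0.01]
-> (-0.058, 0.08, 0.09, 0)
dp [0.091, 0.743, -0.099] rot [-0.0002, 0.0002, 0.0001]
e
[... 291 characters left out ...]
37499999999995, 0.08, 0.11, 67.5)
dp [0.102, 0.139, 0.122] rot [0.0479, -0.0, -0.0402]
end [0.5109 0.0508 0.2379]
-> (0.05325, 0.08, 0.11, 90.0)
dp [0.054, 0.19, 0.064] rot [0.0478, -0.0, -0.0401]
end [0.5128 0.0757 0.2376]
-> (0.08106250000000001, 0.08, 0.11, 112.5)
dp [-0.003, 0.207, -0.004] rot [0.0479, -0.0, -0.0402]
end [0.5158 0.1003 0.2379]
-> (0.108875, 0.08, 0.11, 135.0)
dp [-0.06, 0.19, -0.071] rot [0.0479, -0.0, -0.0402]
end [0.5196 0.1254 0.2387]
-> (0.13668750000000002, 0.08, 0.11, 157.5)
dp [-0.108, 0.139, -0.13] rot [0.0479, -0.0, -0.0401]
end [0.5243 0.1512 0.2401]
-> (0.1645, 0.08, 0.11, 180.0)
dp [-0.141, 0.064, -0.167] rot [0.0479, -0.0, -0.0402]
end [0.5296 0.178  0.2415]
```

Two plates are blue side out. I rotate the empty gripper over to P1.

Emit:
arm_command:
  dp:
    - [0.03, 0.2, -0.03]
    - [0.06, 0.45, -0.06]
    - [0.091, 0.743, -0.099]
    - [0.091, 0.743, -0.099]
  delta_rot:
    - [0, 0, 0]
    - [0, 0, 0]
    - [0, 0, 0]
    - [0, 0, 0]
  hand: [0, 0, 0, 0]

```text
time_s: 37.9
eef_pos: [0.4994, -0.0288, 0.2344]
tcp_rot: [-0.096, 0.575, 0.669, 0.461]
wrist_force: [0.9, -0.8, 0.4]
finger_gap: 0.501
grasp_force: 0.0
```

Emit:
arm_command:
  dp:
    - [0.146, 0.142, 0.174]
    - [0.146, 0.142, 0.174]
    - [0.146, 0.142, 0.174]
    - [0.146, 0.142, 0.174]
  delta_rot:
    - [0.0146, 0, -0.0122]
    - [0.0293, 0, -0.0244]
    - [0.0439, 0, -0.0366]
    - [0.0479, 0, -0.0401]
  hand: [0, 0, 0, 0]

```text
time_s: 38.23
eef_pos: [0.5126, -0.0008, 0.2399]
tcp_rot: [-0.125, 0.463, 0.799, 0.362]
wrist_force: [1.9, 1.5, 0.1]
finger_gap: 0.5
grasp_force: 0.0
```

Emit:
arm_command:
  dp:
    - [0.134, 0.064, 0.16]
    - [0.134, 0.064, 0.16]
    - [0.134, 0.064, 0.16]
    - [0.134, 0.064, 0.16]
  delta_rot:
    - [0.0146, 0, -0.0122]
    - [0.0293, 0, -0.0244]
    - [0.0439, 0, -0.0366]
    - [0.0479, 0, -0.0402]
  hand: [0, 0, 0, 0]

```text
time_s: 38.57
eef_pos: [0.512, 0.0268, 0.2378]
tcp_rot: [-0.148, 0.335, 0.896, 0.252]
wrist_force: [0.2, 0.3, 0.7]
finger_gap: 0.503
grasp_force: 0.0
```

Emit:
arm_command:
  dp:
    - [0.102, 0.139, 0.122]
    - [0.102, 0.139, 0.122]
    - [0.102, 0.139, 0.122]
    - [0.102, 0.139, 0.122]
  delta_rot:
    - [0.0146, 0, -0.0122]
    - [0.0293, 0, -0.0244]
    - [0.0439, 0, -0.0366]
    - [0.0479, 0, -0.0402]
  hand: [0, 0, 0, 0]

```text
time_s: 38.9
eef_pos: [0.5121, 0.0525, 0.2361]
tcp_rot: [-0.164, 0.194, 0.958, 0.133]
wrist_force: [0.6, 1.0, 1.2]
finger_gap: 0.5
grasp_force: 0.0
```

Emit:
arm_command:
  dp:
    - [0.054, 0.19, 0.064]
    - [0.054, 0.19, 0.064]
    - [0.054, 0.19, 0.064]
    - [0.054, 0.19, 0.064]
  delta_rot:
    - [0.0146, 0, -0.0122]
    - [0.0293, 0, -0.0244]
    - [0.0439, 0, -0.0366]
    - [0.0478, 0, -0.0401]
  hand: [0, 0, 0, 0]

```text
time_s: 39.23
eef_pos: [0.5133, 0.0772, 0.2351]
tcp_rot: [-0.174, 0.046, 0.984, 0.009]
wrist_force: [-0.7, 0.3, 0.2]
finger_gap: 0.5
grasp_force: 0.0
```

Emit:
arm_command:
  dp:
    - [-0.003, 0.207, -0.004]
    - [-0.003, 0.207, -0.004]
    - [-0.003, 0.207, -0.004]
    - [-0.003, 0.207, -0.004]
  delta_rot:
    - [0.0146, 0, -0.0122]
    - [0.0293, 0, -0.0244]
    - [0.0439, 0, -0.0366]
    - [0.0479, 0, -0.0402]
  hand: [0, 0, 0, 0]

```text
time_s: 39.57
eef_pos: [0.5157, 0.1012, 0.2348]
tcp_rot: [-0.178, -0.104, 0.972, -0.117]
wrist_force: [-0.5, 0.1, -0.2]
finger_gap: 0.502
grasp_force: 0.0
```

Emit:
arm_command:
  dp:
    - [-0.06, 0.19, -0.071]
    - [-0.06, 0.19, -0.071]
    - [-0.06, 0.19, -0.071]
    - [-0.06, 0.19, -0.071]
  delta_rot:
    - [0.0146, 0, -0.0122]
    - [0.0293, 0, -0.0244]
    - [0.0439, 0, -0.0366]
    - [0.0479, 0, -0.0402]
  hand: [0, 0, 0, 0]

```text
time_s: 39.9
eef_pos: [0.5194, 0.1253, 0.2351]
tcp_rot: [-0.174, -0.25, 0.922, -0.238]
wrist_force: [-1.4, 0.2, -0.5]
finger_gap: 0.498
grasp_force: 0.0
```

Emit:
arm_command:
  dp:
    - [-0.108, 0.139, -0.13]
    - [-0.108, 0.139, -0.13]
    - [-0.108, 0.139, -0.13]
    - [-0.108, 0.139, -0.13]
  delta_rot:
    - [0.0146, 0, -0.0122]
    - [0.0293, 0, -0.0244]
    - [0.0439, 0, -0.0366]
    - [0.0479, 0, -0.0401]
  hand: [0, 0, 0, 0]

```text
time_s: 40.23
eef_pos: [0.5244, 0.1501, 0.2363]
tcp_rot: [-0.163, -0.386, 0.838, -0.35]
wrist_force: [-0.3, -0.3, -0.1]
finger_gap: 0.5
grasp_force: 0.0
```

Emit:
arm_command:
  dp:
    - [-0.141, 0.064, -0.167]
    - [-0.141, 0.064, -0.167]
    - [-0.141, 0.064, -0.167]
    - [-0.141, 0.064, -0.167]
    - [-0.141, 0.064, -0.167]
  delta_rot:
    - [0.0146, 0, -0.0122]
    - [0.0293, 0, -0.0244]
    - [0.0439, 0, -0.0366]
    - [0.0479, 0, -0.0402]
    - [0.0479, 0, -0.0402]
  hand: [0, 0, 0, 0, 0]

```text
time_s: 40.65
eef_pos: [0.5306, 0.1755, 0.2385]
tcp_rot: [-0.147, -0.506, 0.723, -0.448]
wrist_force: [-0.4, 0.1, -0.1]
finger_gap: 0.501
grasp_force: 0.0
```

```bash
python3 - <<'E'
from go import *
st(); y=PY["P1"]
s=seg([(y,.06,.003,180),(y,.03,0,180)],50,.010)
E
```

```text
t 40.65 p [0.5306 0.1755 0.2385] z [ 0.241 -0.795 -0.556] y [-0.863  0.088 -0.498] q [-0.2   0.84 -0.91  1.7   1.18  1.9   1.35] F [-0.4  0.1 -0.1] gap 0.501 g 0.0
-> (0.1645, 0.06, 0.003, 180)
dp [-0.12, 0.888, 0.077] rot [0.0005, -0.0005, -0.0]
end [0.4474 0.1861 0.1706]
-> (0.1645, 0.03, 0, 180)
dp [-0.192, 0.025, 0.16] rot [0.0, 0.0, -0.0]
end [0.4597 0.185  0.1432]
```

Emit:
arm_command:
  dp:
    - [-0.03, 0.22, 0.02]
    - [-0.06, 0.45, 0.04]
    - [-0.09, 0.67, 0.06]
    - [-0.12, 0.888, 0.077]
    - [-0.12, 0.888, 0.077]
  delta_rot:
    - [0.0005, -0.0005, 0]
    - [0.0005, -0.0005, 0]
    - [0.0005, -0.0005, 0]
    - [0.0005, -0.0005, 0]
    - [0.0005, -0.0005, 0]
  hand: [0, 0, 0, 0, 0]

```text
time_s: 41.07
eef_pos: [0.4454, 0.1861, 0.169]
tcp_rot: [-0.146, -0.507, 0.723, -0.447]
wrist_force: [-0.2, 0.1, 1.3]
finger_gap: 0.503
grasp_force: 0.0
```

Emit:
arm_command:
  dp:
    - [-0.06, 0.01, 0.05]
    - [-0.12, 0.02, 0.1]
    - [-0.192, 0.025, 0.16]
    - [-0.192, 0.025, 0.16]
    - [-0.192, 0.025, 0.16]
  delta_rot:
    - [0, 0, 0]
    - [0, 0, 0]
    - [0, 0, 0]
    - [0, 0, 0]
    - [0, 0, 0]
  hand: [0, 0, 0, 0, 0]

```text
time_s: 41.48
eef_pos: [0.4613, 0.1854, 0.1435]
tcp_rot: [-0.144, -0.506, 0.722, -0.448]
wrist_force: [-0.1, 0.4, 0.4]
finger_gap: 0.497
grasp_force: 0.0
```

```bash
python3 - <<'E'
from go import *
st(); y=PY["P1"]
s=seg([(y,.001,0,180)],50,.010)
E
```

```text
t 41.48 p [0.4613 0.1854 0.1435] z [ 0.245 -0.794 -0.556] y [-0.861  0.085 -0.502] q [-0.28  0.95 -0.89  1.82  1.16  1.84  1.1 ] F [-0.1  0.4  0.4] gap 0.497 g 0.0
-> (0.1645, 0.001, 0, 180)
dp [-0.178, 0.013, 0.157] rot [-0.0001, -0.0001, -0.0003]
end [0.4741 0.1835 0.118 ]
```

Emit:
arm_command:
  dp:
    - [-0.06, 0.005, 0.05]
    - [-0.12, 0.01, 0.1]
    - [-0.178, 0.013, 0.157]
    - [-0.178, 0.013, 0.157]
    - [-0.178, 0.013, 0.157]
  delta_rot:
    - [0, 0, 0]
    - [0, 0, 0]
    - [0, 0, 0]
    - [0, 0, 0]
    - [0, 0, 0]
  hand: [0, 0, 0, 0, 0]

```text
time_s: 41.9
eef_pos: [0.4733, 0.1841, 0.1179]
tcp_rot: [-0.144, -0.507, 0.721, -0.449]
wrist_force: [0.0, 0.4, -0.1]
finger_gap: 0.5
grasp_force: 0.0
```

Emit:
arm_command:
  dp:
    - [0, 0, 0]
    - [0, 0, 0]
    - [0, 0, 0]
    - [0, 0, 0]
    - [0, 0, 0]
  delta_rot:
    - [0, 0, 0]
    - [0, 0, 0]
    - [0, 0, 0]
    - [0, 0, 0]
    - [0, 0, 0]
  hand: [0, -1, -1, -1, -1]

```text
time_s: 42.32
eef_pos: [0.4739, 0.1848, 0.1193]
tcp_rot: [-0.143, -0.507, 0.722, -0.449]
wrist_force: [2.6, 0.4, 3.1]
finger_gap: 0.105
grasp_force: 78.0
```

Emit:
arm_command:
  dp:
    - [0, 0, 0]
    - [0.05, 0, -0.04]
    - [0.1, 0, -0.08]
    - [0.15, 0, -0.12]
    - [0.191, 0, -0.16]
  delta_rot:
    - [0, 0, 0]
    - [0, 0, 0]
    - [0, 0, 0]
    - [0, 0, 0]
    - [0, 0, 0]
  hand: [-1, -1, -1, -1, -1]

```text
time_s: 42.73
eef_pos: [0.4586, 0.1857, 0.1449]
tcp_rot: [-0.143, -0.507, 0.722, -0.449]
wrist_force: [5.2, -0.6, -1.7]
finger_gap: 0.107
grasp_force: 77.7
```

```bash
python3 - <<'E'
from go import *
st(); y=PY["P1"];y1=-.15
s=seg([(y,.07,.11,180)]+[(y+(y1-y)*k/8,.07,.11,180-22.5*k) for k in range(1,9)],50,.010)
E
```

```text
t 42.73 p [0.4586 0.1857 0.1449] z [ 0.248 -0.793 -0.556] y [-0.861  0.083 -0.502] q [-0.28  0.95 -0.89  1.83  1.15  1.84  1.09] F [ 5.2 -0.6 -1.7] gap 0.107 g 77.7
-> (0.1645, 0.07, 0.11, 180)
dp [0.244, -0.918, -0.196] rot [-0.0005, 0.0003, -0.0002]
end [0.5345 0.1776 0.2328]
-> (0.1251875, 0.07, 0.11, 157.5)
dp [0.208, 0.024, 0.247] rot [-0.0479, -0.0, 0.0402]
end [0.5282 0.1392 0.2314]
-> (0.085875, 0.07, 0.11, 135.0)
dp [0.191, -0.1, 0.228] rot [-0.0479, -0.0, 0.0402]
end [0.5223 0.1021 0.2301]
-> (0.04656250000000001, 0.07, 0.11, 112.5)
dp [0.146, -0.208, 0.174] rot [-0.0478, -0.0, 0.0401]
end [0.5173 0.0655 0.2293]
-> (0.0072500000000000064, 0.07, 0.11, 90.0)
dp [0.077, -0.278, 0.092] rot [-0.0479, -0.0, 0.0402]
end [0.5133 0.0294 0.229 ]
-> (-0.032062499999999994, 0.07, 0.11, 67.5)
dp [-0.003, -0.303, -0.003] rot [-0.0479, -0.0, 0.0402]
end [ 0.5102 -0.0069  0.2292]
-> (-0.071375, 0.07, 0.11, 45.0)
dp [-0.083, -0.278, -0.1] rot [-0.0479, -0.0, 0.0401]
end [ 0.508  -0.0436  0.2301]
-> (-0.11068750000000002, 0.07, 0.11, 22.5)
dp [-0.152, -0.207, -0.181] rot [-0.0479, -0.0, 0.0402]
end [ 0.5064 -0.0813  0.2313]
-> (-0.15, 0.07, 0.11, 0.0)
dp [-0.198, -0.101, -0.236] rot [-0.0479, -0.0, 0.0402]
end [ 0.5052 -0.1201  0.2328]
```

Emit:
arm_command:
  dp:
    - [0.06, -0.2, -0.05]
    - [0.12, -0.4, -0.1]
    - [0.18, -0.65, -0.15]
    - [0.244, -0.918, -0.196]
    - [0.244, -0.918, -0.196]
  delta_rot:
    - [0, 0, 0]
    - [0, 0, 0]
    - [0, 0, 0]
    - [0, 0, 0]
    - [0, 0, 0]
  hand: [-1, -1, -1, -1, -1]

```text
time_s: 43.15
eef_pos: [0.5378, 0.1774, 0.2367]
tcp_rot: [-0.142, -0.504, 0.724, -0.449]
wrist_force: [0.3, -0.4, -1.0]
finger_gap: 0.103
grasp_force: 78.2
```

Emit:
arm_command:
  dp:
    - [0.07, 0.008, 0.08]
    - [0.14, 0.016, 0.16]
    - [0.208, 0.024, 0.247]
    - [0.208, 0.024, 0.247]
  delta_rot:
    - [-0.0146, 0, 0.0122]
    - [-0.0293, 0, 0.0244]
    - [-0.0439, 0, 0.0366]
    - [-0.0479, 0, 0.0402]
  hand: [-1, -1, -1, -1]

```text
time_s: 43.48
eef_pos: [0.5288, 0.1362, 0.2312]
tcp_rot: [-0.162, -0.381, 0.841, -0.349]
wrist_force: [1.8, -1.1, -2.2]
finger_gap: 0.105
grasp_force: 78.4
```

Emit:
arm_command:
  dp:
    - [0.063, -0.033, 0.076]
    - [0.127, -0.066, 0.152]
    - [0.191, -0.1, 0.228]
    - [0.191, -0.1, 0.228]
  delta_rot:
    - [-0.0146, 0, 0.0122]
    - [-0.0293, 0, 0.0244]
    - [-0.0439, 0, 0.0366]
    - [-0.0479, 0, 0.0402]
  hand: [-1, -1, -1, -1]

```text
time_s: 43.82
eef_pos: [0.523, 0.0984, 0.2295]
tcp_rot: [-0.172, -0.244, 0.924, -0.237]
wrist_force: [0.4, -1.9, -1.4]
finger_gap: 0.107
grasp_force: 78.5
```

Emit:
arm_command:
  dp:
    - [0.048, -0.07, 0.058]
    - [0.097, -0.14, 0.116]
    - [0.146, -0.208, 0.174]
    - [0.146, -0.208, 0.174]
  delta_rot:
    - [-0.0146, 0, 0.0122]
    - [-0.0293, 0, 0.0244]
    - [-0.0439, 0, 0.0366]
    - [-0.0478, 0, 0.0401]
  hand: [-1, -1, -1, -1]

```text
time_s: 44.15
eef_pos: [0.5178, 0.061, 0.2282]
tcp_rot: [-0.176, -0.098, 0.972, -0.117]
wrist_force: [0.5, -0.3, -2.2]
finger_gap: 0.108
grasp_force: 78.5
```

Emit:
arm_command:
  dp:
    - [0.025, -0.09, 0.03]
    - [0.05, -0.18, 0.06]
    - [0.077, -0.278, 0.092]
    - [0.077, -0.278, 0.092]
  delta_rot:
    - [-0.0146, 0, 0.0122]
    - [-0.0293, 0, 0.0244]
    - [-0.0439, 0, 0.0366]
    - [-0.0479, 0, 0.0402]
  hand: [-1, -1, -1, -1]

```text
time_s: 44.48
eef_pos: [0.5134, 0.0244, 0.2272]
tcp_rot: [-0.174, 0.052, 0.983, 0.009]
wrist_force: [0.5, -2.3, -2.0]
finger_gap: 0.104
grasp_force: 78.6
```

Emit:
arm_command:
  dp:
    - [0, -0.1, 0]
    - [0, -0.2, 0]
    - [-0.003, -0.303, -0.003]
    - [-0.003, -0.303, -0.003]
  delta_rot:
    - [-0.0146, 0, 0.0122]
    - [-0.0293, 0, 0.0244]
    - [-0.0439, 0, 0.0366]
    - [-0.0479, 0, 0.0402]
  hand: [-1, -1, -1, -1]

```text
time_s: 44.82
eef_pos: [0.5097, -0.0118, 0.2267]
tcp_rot: [-0.164, 0.201, 0.956, 0.134]
wrist_force: [-0.2, -0.5, -1.7]
finger_gap: 0.106
grasp_force: 78.6
```

Emit:
arm_command:
  dp:
    - [-0.028, -0.09, -0.033]
    - [-0.055, -0.18, -0.066]
    - [-0.083, -0.278, -0.1]
    - [-0.083, -0.278, -0.1]
  delta_rot:
    - [-0.0146, 0, 0.0122]
    - [-0.0293, 0, 0.0244]
    - [-0.0439, 0, 0.0366]
    - [-0.0479, 0, 0.0401]
  hand: [-1, -1, -1, -1]

```text
time_s: 45.15
eef_pos: [0.5069, -0.0481, 0.227]
tcp_rot: [-0.148, 0.341, 0.893, 0.254]
wrist_force: [0.1, -0.6, -2.3]
finger_gap: 0.105
grasp_force: 78.6
```

Emit:
arm_command:
  dp:
    - [-0.05, -0.07, -0.06]
    - [-0.1, -0.14, -0.12]
    - [-0.152, -0.207, -0.181]
    - [-0.152, -0.207, -0.181]
  delta_rot:
    - [-0.0146, 0, 0.0122]
    - [-0.0293, 0, 0.0244]
    - [-0.0439, 0, 0.0366]
    - [-0.0479, 0, 0.0402]
  hand: [-1, -1, -1, -1]

```text
time_s: 45.48
eef_pos: [0.5054, -0.0844, 0.2282]
tcp_rot: [-0.127, 0.468, 0.795, 0.365]
wrist_force: [0.5, -1.1, -1.8]
finger_gap: 0.108
grasp_force: 78.7
```

Emit:
arm_command:
  dp:
    - [-0.066, -0.033, -0.079]
    - [-0.13, -0.066, -0.16]
    - [-0.198, -0.101, -0.236]
    - [-0.198, -0.101, -0.236]
    - [-0.198, -0.101, -0.236]
  delta_rot:
    - [-0.0146, 0, 0.0122]
    - [-0.0293, 0, 0.0244]
    - [-0.0439, 0, 0.0366]
    - [-0.0479, 0, 0.0402]
    - [-0.0479, 0, 0.0402]
  hand: [-1, -1, -1, -1, -1]

```text
time_s: 45.9
eef_pos: [0.5043, -0.1191, 0.2309]
tcp_rot: [-0.102, 0.574, 0.669, 0.461]
wrist_force: [-0.5, -0.1, -2.1]
finger_gap: 0.102
grasp_force: 78.7
```

```bash
python3 - <<'E'
from go import *
st(); y1=-.15
s=seg([(y1,.035,.02,0),(y1,.02,.001,0)],50,.010)
E
```

```text
t 45.9 p [ 0.5043 -0.1191  0.2309] z [ 0.393  0.734 -0.555] y [ 0.862 -0.084  0.499] q [ 1.57  0.83 -1.14  1.98 -0.32  0.85  0.95] F [-0.5 -0.1 -2.1] gap 0.102 g 78.7
-> (-0.15, 0.035, 0.02, 0)
dp [-0.222, -0.735, 0.176] rot [-0.0002, -0.0007, 0.0001]
end [ 0.445  -0.1142  0.1574]
-> (-0.15, 0.02, 0.001, 0)
dp [-0.095, -0.158, 0.08] rot [-0.0, 0.0, -0.0]
end [ 0.4361 -0.1133  0.1351]
```

Emit:
arm_command:
  dp:
    - [-0.055, -0.18, 0.044]
    - [-0.11, -0.36, 0.088]
    - [-0.16, -0.54, 0.13]
    - [-0.222, -0.735, 0.176]
    - [-0.222, -0.735, 0.176]
  delta_rot:
    - [0, 0, 0]
    - [0, -0.0007, 0]
    - [0, -0.0007, 0]
    - [0, -0.0007, 0]
    - [0, -0.0007, 0]
  hand: [-1, -1, -1, -1, -1]

```text
time_s: 46.32
eef_pos: [0.4438, -0.1122, 0.1561]
tcp_rot: [-0.102, 0.573, 0.671, 0.459]
wrist_force: [-0.7, 0.9, -1.6]
finger_gap: 0.105
grasp_force: 78.7
```

Emit:
arm_command:
  dp:
    - [-0.03, -0.05, 0.03]
    - [-0.06, -0.1, 0.05]
    - [-0.095, -0.155, 0.08]
    - [-0.095, -0.155, 0.08]
    - [-0.095, -0.155, 0.08]
  delta_rot:
    - [0, 0, 0]
    - [0, 0, 0]
    - [0, 0, 0]
    - [0, 0, 0]
    - [0, 0, 0]
  hand: [-1, -1, -1, -1, -1]

```text
time_s: 46.73
eef_pos: [0.4386, -0.1142, 0.1363]
tcp_rot: [-0.099, 0.575, 0.67, 0.46]
wrist_force: [1.1, 0.4, -1.4]
finger_gap: 0.103
grasp_force: 78.7
```

```bash
python3 - <<'E'
from go import *
st(); y1=-.15
s=seg([(y1,.003,.001,0)],50,.010)
E
```

```text
t 46.73 p [ 0.4386 -0.1142  0.1363] z [ 0.395  0.73  -0.558] y [ 0.861 -0.083  0.502] q [ 1.63  0.95 -1.04  2.11 -0.24  0.73  1.09] F [ 1.1  0.4 -1.4] gap 0.103 g 78.7
-> (-0.15, 0.003, 0.001, 0)
dp [-0.104, -0.024, 0.094] rot [-0.0, 0.0003, 0.0005]
end [ 0.4446 -0.1142  0.1203]
```

Emit:
arm_command:
  dp:
    - [-0.03, -0.006, 0.03]
    - [-0.06, -0.012, 0.05]
    - [-0.09, -0.018, 0.08]
    - [-0.106, -0.02, 0.094]
    - [-0.106, -0.02, 0.094]
  delta_rot:
    - [0, 0, 0]
    - [0, 0, 0]
    - [0, 0, 0]
    - [0, 0, 0]
    - [0, 0, 0]
  hand: [-1, -1, -1, -1, -1]

```text
time_s: 47.15
eef_pos: [0.4448, -0.1142, 0.1204]
tcp_rot: [-0.1, 0.574, 0.67, 0.46]
wrist_force: [-1.2, -0.2, 1.5]
finger_gap: 0.107
grasp_force: 79.2
```

Emit:
arm_command:
  dp:
    - [-0.008, 0, 0.007]
    - [-0.012, 0, 0.01]
    - [-0.012, 0, 0.01]
  delta_rot:
    - [0, 0, 0]
    - [0, 0, 0]
    - [0, 0, 0]
  hand: [-1, -1, -1]

```text
time_s: 47.4
eef_pos: [0.445, -0.1139, 0.1203]
tcp_rot: [-0.1, 0.574, 0.67, 0.46]
wrist_force: [-12.5, -5.3, 17.8]
finger_gap: 0.103
grasp_force: 81.9
```

Emit:
arm_command:
  dp:
    - [-0.006, 0, 0.005]
    - [-0.01, 0, 0.008]
    - [-0.01, 0, 0.008]
  delta_rot:
    - [0, 0, 0]
    - [0, 0, 0]
    - [0, 0, 0]
  hand: [-1, -1, -1]

```text
time_s: 47.65
eef_pos: [0.4449, -0.1132, 0.12]
tcp_rot: [-0.102, 0.573, 0.67, 0.461]
wrist_force: [-19.6, -10.3, 28.6]
finger_gap: 0.108
grasp_force: 83.8
```

Emit:
arm_command:
  dp:
    - [0.02, 0, -0.016]
    - [0.02, 0, -0.016]
    - [0.02, 0, -0.016]
    - [0.02, 0, -0.016]
    - [0.02, 0, -0.016]
  delta_rot:
    - [0, 0, 0]
    - [0, 0, 0]
    - [0, 0, 0]
    - [0, 0, 0]
    - [0, 0, 0]
  hand: [-1, -0.1, -0.1, -0.1, -0.1]

```text
time_s: 48.07
eef_pos: [0.4451, -0.1145, 0.1198]
tcp_rot: [-0.099, 0.575, 0.67, 0.46]
wrist_force: [-0.7, -0.0, 0.4]
finger_gap: 0.451
grasp_force: 0.0
```

Emit:
arm_command:
  dp:
    - [0.08, 0, -0.067]
    - [0.16, 0, -0.134]
    - [0.24, 0, -0.2]
    - [0.32, 0, -0.267]
    - [0.384, 0, -0.32]
  delta_rot:
    - [0, 0, 0]
    - [0, 0, 0]
    - [0, 0, 0]
    - [0, 0, 0]
    - [0, 0, 0]
  hand: [-0.1, -0.1, -0.1, -0.1, -0.1]

```text
time_s: 48.48
eef_pos: [0.4141, -0.1112, 0.1732]
tcp_rot: [-0.099, 0.575, 0.67, 0.459]
wrist_force: [-0.1, -0.8, -0.1]
finger_gap: 0.453
grasp_force: 0.0
```

```bash
python3 - <<'E'
from chk import *
from lev import at
st(); a=edges([.055,-.058,-.15],1)
b=snapshot("top")
for nm in("basket_strap","lever_knob"): print(nm,[(np.round(d["pixel"],1).tolist(),round(d["confidence"],2)) for d in finder.spot_point(a,nm)][:2])
p,R,_=pose(); s=plan(p+[.02,0,.05],R,n=1); P,Rt=at(128,.22); print(P); s=plan(P,Rt,start=s); s=plan(*at(128),start=s)
E
```

```text
t 48.48 p [ 0.4141 -0.1112  0.1732] z [ 0.396  0.729 -0.559] y [ 0.861 -0.082  0.502] q [ 1.72  0.87 -1.1   2.15 -0.27  0.79  1.08] F [-0.1 -0.8 -0.1] gap 0.453 g 0.0
y 0.055 blue 0.99 at +0.002  cream 0.00 at -0.012
y -0.058 blue 0.99 at -0.002  cream 0.00 at -0.012
y -0.15 blue 0.99 at +0.000  cream 0.00 at -0.012
basket_strap [([389.1, 290.6], 0.85)]
lever_knob [([173.3, 155.3], 0.6)]
dp [0.222, 0.353, -0.167] rot [0.0, 0.0, 0.0]
end [ 0.4349 -0.112   0.222 ]
[ 0.52343385 -0.32519892  0.22      ]
dp [-0.485, 0.258, -0.331] rot [0.0065, -0.0538, 0.0515]
dp [-0.464, 0.404, -0.181] rot [0.0066, -0.0538, 0.0515]
dp [-0.351, 0.534, -0.06] rot [0.0065, -0.0537, 0.0515]
end [ 0.5235 -0.3252  0.22  ]
dp [-0.0, -0.0, 0.942] rot [-0.0, -0.0, -0.0]
end [ 0.5235 -0.3252  0.107 ]
```

All three plates are blue side out, and the basket still reads on the hook. Now the second lever swing.

Emit:
arm_command:
  dp:
    - [0.11, 0.17, -0.08]
    - [0.222, 0.353, -0.167]
    - [0.222, 0.353, -0.167]
  delta_rot:
    - [0, 0, 0]
    - [0, 0, 0]
    - [0, 0, 0]
  hand: [-1, -1, -1]

```text
time_s: 48.93
eef_pos: [0.438, -0.1117, 0.2253]
tcp_rot: [-0.097, 0.574, 0.671, 0.46]
wrist_force: [1.6, -0.7, 0.5]
finger_gap: 0.033
grasp_force: 0.0
```

Emit:
arm_command:
  dp:
    - [-0.12, 0.065, -0.08]
    - [-0.24, 0.13, -0.16]
    - [-0.36, 0.2, -0.25]
    - [-0.485, 0.258, -0.331]
    - [-0.485, 0.258, -0.331]
  delta_rot:
    - [0.0016, -0.0134, 0.0129]
    - [0.0033, -0.0269, 0.0258]
    - [0.0049, -0.0403, 0.0386]
    - [0.0065, -0.0538, 0.0515]
    - [0.0065, -0.0538, 0.0515]
  hand: [-1, -1, -1, -1, -1]

```text
time_s: 49.35
eef_pos: [0.4673, -0.184, 0.2231]
tcp_rot: [-0.066, 0.742, 0.586, 0.319]
wrist_force: [-0.2, -1.0, -0.4]
finger_gap: -0.005
grasp_force: 0.0
```

Emit:
arm_command:
  dp:
    - [-0.12, 0.1, -0.045]
    - [-0.23, 0.2, -0.09]
    - [-0.35, 0.3, -0.13]
    - [-0.464, 0.404, -0.181]
    - [-0.464, 0.404, -0.181]
  delta_rot:
    - [0.0016, -0.0134, 0.0129]
    - [0.0033, -0.0269, 0.0258]
    - [0.0049, -0.0403, 0.0386]
    - [0.0066, -0.0538, 0.0515]
    - [0.0066, -0.0538, 0.0515]
  hand: [-1, -1, -1, -1, -1]

```text
time_s: 49.77
eef_pos: [0.4977, -0.2523, 0.2213]
tcp_rot: [-0.035, 0.866, 0.47, 0.165]
wrist_force: [1.2, 0.1, 0.3]
finger_gap: 0.002
grasp_force: 0.0
```

Emit:
arm_command:
  dp:
    - [-0.09, 0.13, -0.015]
    - [-0.18, 0.27, -0.03]
    - [-0.26, 0.4, -0.045]
    - [-0.351, 0.534, -0.06]
    - [-0.351, 0.534, -0.06]
  delta_rot:
    - [0.0016, -0.0134, 0.0129]
    - [0.0033, -0.0269, 0.0258]
    - [0.0049, -0.0403, 0.0386]
    - [0.0065, -0.0537, 0.0515]
    - [0.0065, -0.0537, 0.0515]
  hand: [-1, -1, -1, -1, -1]

```text
time_s: 50.18
eef_pos: [0.5259, -0.3234, 0.2172]
tcp_rot: [-0.003, 0.945, 0.328, -0.001]
wrist_force: [1.8, 0.3, 0.5]
finger_gap: -0.002
grasp_force: 0.0
```

```bash
python3 - <<'E'
from lev import *
st(); s=plan(*at(128,.16)); s=plan(*at(128),start=s)
E
```

```text
t 50.18 p [ 0.5259 -0.3234  0.2172] z [-0.003  0.004 -1.   ] y [ 0.62  -0.785 -0.005] q [ 0.85  0.49 -0.46  1.67  0.24  1.05 -0.58] F [1.8 0.3 0.5] gap -0.002 g 0.0
dp [-0.025, 0.002, 0.476] rot [-0.0009, -0.0, 0.0009]
end [ 0.5235 -0.3252  0.1601]
dp [-0.0, -0.0, 0.442] rot [0.0, -0.0, -0.0]
end [ 0.5235 -0.3252  0.107 ]
```

Emit:
arm_command:
  dp:
    - [-0.01, 0, 0.3]
    - [-0.01, 0, 0.6]
    - [-0.01, 0, 0.9]
    - [-0.01, 0, 0.915]
    - [-0.01, 0, 0.915]
  delta_rot:
    - [0, 0, 0]
    - [0, 0, 0]
    - [0, 0, 0]
    - [0, 0, 0]
    - [0, 0, 0]
  hand: [-1, -1, -1, -1, -1]

```text
time_s: 50.6
eef_pos: [0.519, -0.3232, 0.1058]
tcp_rot: [-0.006, 0.945, 0.327, -0.002]
wrist_force: [-0.3, 0.1, 0.6]
finger_gap: 0.001
grasp_force: 0.0
```

Emit:
arm_command:
  dp:
    - [-0.078, 0.004, 0]
    - [-0.156, 0.015, 0]
    - [-0.232, 0.033, 0]
    - [-0.307, 0.059, 0]
    - [-0.378, 0.091, 0]
  delta_rot:
    - [0, 0, -0.015]
    - [0, 0, -0.03]
    - [0, 0, -0.045]
    - [0, 0, -0.06]
    - [0, 0, -0.075]
  hand: [-1, -1, -1, -1, -1]

```text
time_s: 51.02
eef_pos: [0.4944, -0.3617, 0.1121]
tcp_rot: [-0.0, 0.841, 0.541, 0.002]
wrist_force: [1.5, 1.4, -1.6]
finger_gap: -0.001
grasp_force: 0.9
```

```bash
python3 - <<'E'
from lev import *
st(); plan(*at(155),n=1)
E
```

```text
t 51.02 p [ 0.4944 -0.3617  0.1121] z [ 0.003  0.002 -1.   ] y [ 0.91  -0.415  0.002] q [ 0.98  0.63 -0.52  1.75  0.39  0.87 -0.15] F [ 1.5  1.4 -1.6] gap -0.001 g 0.9
dp [-0.0, -0.001, 0.043] rot [0.0002, -0.0005, 0.0013]
end [ 0.4943 -0.3617  0.107 ]
```

Emit:
arm_command:
  dp:
    - [-0.078, 0.004, 0.01]
    - [-0.156, 0.015, 0.02]
    - [-0.232, 0.033, 0.02]
    - [-0.307, 0.059, 0.02]
    - [-0.378, 0.091, 0.02]
  delta_rot:
    - [0, 0, -0.015]
    - [0, 0, -0.03]
    - [0, 0, -0.045]
    - [0, 0, -0.06]
    - [0, 0, -0.075]
  hand: [-1, -1, -1, -1, -1]

```text
time_s: 51.43
eef_pos: [0.4851, -0.4075, 0.11]
tcp_rot: [0.0, 0.692, 0.722, 0.002]
wrist_force: [-0.1, 2.9, 0.9]
finger_gap: -0.001
grasp_force: 1.5
```

Emit:
arm_command:
  dp:
    - [-0.078, 0.004, 0]
    - [-0.156, 0.015, 0]
    - [-0.232, 0.033, 0]
    - [-0.307, 0.059, 0]
    - [-0.378, 0.091, 0]
  delta_rot:
    - [0, 0, -0.015]
    - [0, 0, -0.03]
    - [0, 0, -0.045]
    - [0, 0, -0.06]
    - [0, 0, -0.075]
  hand: [-1, -1, -1, -1, -1]

```text
time_s: 51.85
eef_pos: [0.4965, -0.4529, 0.1099]
tcp_rot: [-0.001, 0.505, 0.863, 0.001]
wrist_force: [-3.2, 3.1, 3.1]
finger_gap: 0.003
grasp_force: 2.0
```

```bash
python3 - <<'E'
from lev import *
st(); plan(*at(219),n=1)
E
```

```text
t 51.85 p [ 0.4965 -0.4529  0.1099] z [ 0.     0.002 -1.   ] y [0.871 0.491 0.001] q [ 1.18  0.78 -0.71  1.58  0.58  1.    0.8 ] F [-3.2  3.1  3.1] gap 0.003 g 2.0
dp [-0.146, 0.021, 0.024] rot [0.0002, -0.0003, -0.0267]
end [ 0.5073 -0.4669  0.107 ]
```

Emit:
arm_command:
  dp:
    - [-0.05, 0.007, 0]
    - [-0.1, 0.014, 0]
    - [-0.146, 0.021, 0.01]
    - [-0.146, 0.021, 0.01]
    - [-0.146, 0.021, 0.01]
  delta_rot:
    - [0, 0, -0.009]
    - [0, 0, -0.018]
    - [0, 0, -0.0267]
    - [0, 0, -0.0267]
    - [0, 0, -0.0267]
  hand: [-1, -1, -1, -1, -1]

```text
time_s: 52.27
eef_pos: [0.5014, -0.4592, 0.1072]
tcp_rot: [-0.01, 0.431, 0.902, 0.003]
wrist_force: [-23.2, 21.4, 17.9]
finger_gap: -0.0
grasp_force: 15.5
```

Emit:
arm_command:
  dp:
    - [-0.04, 0, 0]
    - [-0.05, 0, 0]
    - [-0.05, 0, 0]
  delta_rot:
    - [0, 0, 0]
    - [0, 0, 0]
    - [0, 0, 0]
  hand: [-1, -1, -1]

```text
time_s: 52.52
eef_pos: [0.5026, -0.4607, 0.1071]
tcp_rot: [-0.014, 0.431, 0.902, 0.004]
wrist_force: [-31.4, 28.6, 27.1]
finger_gap: -0.002
grasp_force: 22.1
```

At the stop again, at the same place and force as before. Releasing and retreating.

Emit:
arm_command:
  dp:
    - [0.35, 0, 0]
    - [0.7, 0, 0]
    - [1, 0, -0.1]
    - [1, 0, -0.4]
    - [1, 0, -0.8]
  delta_rot:
    - [0, 0, 0]
    - [0, 0, 0]
    - [0, 0, 0]
    - [0, 0, 0]
    - [0, 0, 0]
  hand: [-1, -1, -1, -1, -1]

```text
time_s: 52.93
eef_pos: [0.4321, -0.3737, 0.1953]
tcp_rot: [-0.005, 0.431, 0.902, 0.001]
wrist_force: [2.2, -2.9, 0.5]
finger_gap: 0.0
grasp_force: 0.0
```

Emit:
arm_command:
  dp:
    - [0, 0, -0.3]
    - [0, 0, -0.6]
    - [0, 0, -0.6]
    - [0, 0, -0.6]
    - [0, 0, -0.6]
  delta_rot:
    - [0, 0, 0]
    - [0, 0, 0]
    - [0, 0, 0]
    - [0, 0, 0]
    - [0, 0, 0]
  hand: [-1, -1, -1, -1, -1]

```text
time_s: 53.35
eef_pos: [0.4362, -0.378, 0.2691]
tcp_rot: [0.0, 0.433, 0.901, 0.0]
wrist_force: [-0.4, 0.1, -0.9]
finger_gap: 0.0
grasp_force: 0.0
```

```bash
python3 - <<'E'
from chk import *
st(); a=edges([.055,-.058,-.15],1); crop(a,"final",120,120,320,270,2.2)
print([(np.round(d["pixel"],1).tolist(),round(d["confidence"],2)) for nm in("lever_knob","basket_strap") for d in finder.spot_point(a,nm)][:3])
E
```

```text
t 53.35 p [ 0.4362 -0.378   0.2691] z [ 0.001  0.    -1.   ] y [0.78  0.625 0.001] q [ 1.36  0.47 -0.92  1.71  0.4   1.16  1.01] F [-0.4  0.1 -0.9] gap 0.0 g 0.0
y 0.055 blue 0.99 at +0.002  cream 0.00 at -0.012
y -0.058 blue 0.98 at -0.002  cream 0.00 at -0.012
y -0.15 blue 0.99 at +0.000  cream 0.00 at -0.012
[([173.4, 154.6], 0.9), ([149.5, 189.0], 0.7), ([280.0, 241.3], 0.56)]
```

View pics/final.png

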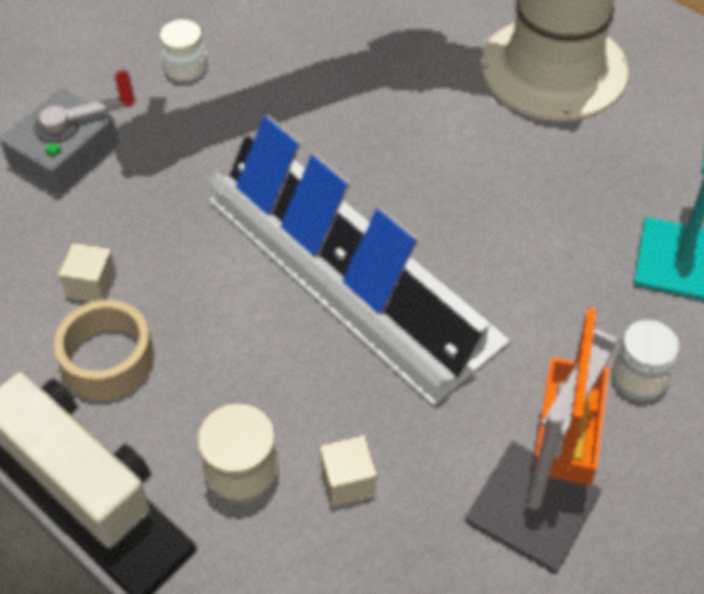

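The final view shows three blue plates leaning on the easel and the lever at rest. The basket is still on the hook but has swung round (strap about (590,315) to (578,455) in the crop), so it may have been bumped. I'll measure its pose.

```bash
cat > bfit.py <<'E'
from h import *
from scipy.optimize import differential_evolution
parts=[]
def bx(c,h): parts.append(np.array([np.array(c)+np.array(h)*[i,j,k] for i in(-1,1) for j in(-1,1) for k in(-1,1)]))
bx([0,0,.131],[.0045,.06,.015]);bx([0,.059,.08],[.0045,.003,.04]);bx([0,-.059,.08],[.0045,.003,.04])
bx([.030,0,.02],[.001,.06,.02]);bx([-.030,0,.02],[.001,.06,.02]);bx([0,.059,.02],[.031,.001,.02]);bx([0,-.059,.02],[.031,.001,.02]);bx([0,0,.001],[.031,.06,.001])
def fit():
    S=[]
    for p in(snapshot("scene"),snapshot("top")):
        hsv=cv2.cvtColor(p["pixels"],cv2.COLOR_RGB2HSV); m=(hsv[...,0]>3)&(hsv[...,0]<18)&(hsv[...,1]>150)&(hsv[...,2]>60)
        c=proj(p,[.528,.378,.12])[0].astype(int); k=np.zeros_like(m); k[max(0,c[1]-70):c[1]+70,max(0,c[0]-70):c[0]+70]=1; S.append((p,m&k)); print("mask px",(m&k).sum())
    def cost(v):
        R=Ro.from_euler("ZXY",v[3:]); s=0
        for p,m in S:
            im=np.zeros(m.shape,np.uint8)
            for P in parts:
                q=proj(p,R.apply(P-[0,0,.116])+v[:3]); cv2.fillConvexPoly(im,cv2.convexHull(np.round(q*16).astype(np.int32)),1,shift=4)
            i=im>0; s+=(i&m).sum()/max(1,(i|m).sum())
        return -s/2
    r=differential_evolution(cost,[(.45,.61),(.31,.45),(.1,.25),(-1.7,1.7),(-.7,.7),(-.7,.7)],popsize=12,maxiter=90,seed=1,polish=False)
    hk=(.5863,.3882,.1713); l=Ro.from_euler("z",-hk[2]).apply(r.x[:3]-[hk[0],hk[1],0])
    print("iou",-r.fun,"strap",r.x[:3].round(3),"in hook frame",l.round(3),"yaw rel hook, tilt x,y deg",np.degrees([r.x[3]-hk[2],r.x[4],r.x[5]]).round(1)); return S
if __name__=="__main__": fit()
E
time python3 bfit.py
```

```text
mask px 997
mask px 489
iou 0.5387529967728437 strap [0.515 0.372 0.168] in hook frame [-0.073 -0.004  0.168] yaw rel hook, tilt x,y deg [-71.5  -1.9   2.5]
real	0m9.187s
user	0m8.229s
sys	0m0.164s
```

The basket hangs level, but its strap is yawed about 71° away from lying square across the arm and is 14 mm off the seat. There is plenty of time, so I'll straighten it.

```bash
python3 - <<'E'
from plan import *
st(); plan([.515,.372,.30],down(np.radians(-61.7)),n=8)
E
```

```text
t 53.6 p [ 0.436  -0.3773  0.2666] z [-0.001  0.004 -1.   ] y [0.781 0.625 0.001] q [ 1.36  0.47 -0.92  1.71  0.4   1.16  1.01] F [-0.7  0.5 -0.9] gap -0.003 g 0.0
dp [0.558, 0.552, -0.032] rot [-0.0, -0.0001, 0.0349]
dp [0.665, 0.418, -0.032] rot [-0.0, -0.0001, 0.0349]
dp [0.739, 0.263, -0.033] rot [-0.0001, -0.0001, 0.0348]
dp [0.779, 0.096, -0.033] rot [-0.0, -0.0001, 0.0349]
dp [0.781, -0.075, -0.034] rot [-0.0, -0.0, 0.0348]
dp [0.746, -0.243, -0.034] rot [-0.0001, -0.0, 0.0349]
dp [0.676, -0.4, -0.034] rot [-0.0, -0.0001, 0.0348]
dp [0.572, -0.537, -0.034] rot [-0.0001, -0.0, 0.0349]
end [0.515 0.372 0.3  ]
```

Emit:
arm_command:
  dp:
    - [0.28, 0.276, -0.016]
    - [0.558, 0.552, -0.032]
    - [0.558, 0.552, -0.032]
    - [0.558, 0.552, -0.032]
  delta_rot:
    - [0, 0, 0.0175]
    - [0, 0, 0.0349]
    - [0, 0, 0.0349]
    - [0, 0, 0.0349]
  hand: [-0.2, -0.2, -0.2, -0.2]

```text
time_s: 53.93
eef_pos: [0.4476, -0.2787, 0.2718]
tcp_rot: [-0.001, 0.526, 0.851, 0.001]
wrist_force: [-0.3, -0.2, 0.0]
finger_gap: 0.398
grasp_force: 0.0
```

Emit:
arm_command:
  dp:
    - [0.665, 0.418, -0.032]
    - [0.665, 0.418, -0.032]
    - [0.665, 0.418, -0.032]
    - [0.665, 0.418, -0.032]
  delta_rot:
    - [0, 0, 0.0175]
    - [0, 0, 0.0349]
    - [0, 0, 0.0349]
    - [0, 0, 0.0349]
  hand: [-0.2, -0.2, -0.2, -0.2]

```text
time_s: 54.27
eef_pos: [0.4572, -0.1863, 0.276]
tcp_rot: [-0.001, 0.616, 0.788, 0.001]
wrist_force: [0.4, -0.4, -0.1]
finger_gap: 0.394
grasp_force: 0.0
```

Emit:
arm_command:
  dp:
    - [0.739, 0.263, -0.033]
    - [0.739, 0.263, -0.033]
    - [0.739, 0.263, -0.033]
    - [0.739, 0.263, -0.033]
  delta_rot:
    - [0, 0, 0.0175]
    - [0, 0, 0.0348]
    - [0, 0, 0.0348]
    - [0, 0, 0.0348]
  hand: [-0.2, -0.2, -0.2, -0.2]

```text
time_s: 54.6
eef_pos: [0.4671, -0.0938, 0.2802]
tcp_rot: [-0.001, 0.698, 0.716, 0.001]
wrist_force: [-0.0, 0.4, 0.5]
finger_gap: 0.395
grasp_force: 0.0
```

Emit:
arm_command:
  dp:
    - [0.779, 0.096, -0.033]
    - [0.779, 0.096, -0.033]
    - [0.779, 0.096, -0.033]
    - [0.779, 0.096, -0.033]
  delta_rot:
    - [0, 0, 0.0175]
    - [0, 0, 0.0349]
    - [0, 0, 0.0349]
    - [0, 0, 0.0349]
  hand: [-0.2, -0.2, -0.2, -0.2]

```text
time_s: 54.93
eef_pos: [0.477, -0.0004, 0.2843]
tcp_rot: [-0.001, 0.773, 0.635, 0.001]
wrist_force: [0.7, -0.1, 0.5]
finger_gap: 0.399
grasp_force: 0.0
```

Emit:
arm_command:
  dp:
    - [0.781, -0.075, -0.034]
    - [0.781, -0.075, -0.034]
    - [0.781, -0.075, -0.034]
    - [0.781, -0.075, -0.034]
  delta_rot:
    - [0, 0, 0.0175]
    - [0, 0, 0.0348]
    - [0, 0, 0.0348]
    - [0, 0, 0.0348]
  hand: [-0.2, -0.2, -0.2, -0.2]

```text
time_s: 55.27
eef_pos: [0.4871, 0.0934, 0.2885]
tcp_rot: [-0.001, 0.838, 0.546, 0.001]
wrist_force: [0.3, 0.5, -0.3]
finger_gap: 0.405
grasp_force: 0.0
```

Emit:
arm_command:
  dp:
    - [0.746, -0.243, -0.034]
    - [0.746, -0.243, -0.034]
    - [0.746, -0.243, -0.034]
    - [0.746, -0.243, -0.034]
  delta_rot:
    - [0, 0, 0.0175]
    - [0, 0, 0.0349]
    - [0, 0, 0.0349]
    - [0, 0, 0.0349]
  hand: [-0.2, -0.2, -0.2, -0.2]

```text
time_s: 55.6
eef_pos: [0.497, 0.1867, 0.2925]
tcp_rot: [-0.002, 0.892, 0.451, 0.001]
wrist_force: [-0.5, 0.8, 0.4]
finger_gap: 0.4
grasp_force: 0.0
```

Emit:
arm_command:
  dp:
    - [0.676, -0.4, -0.034]
    - [0.676, -0.4, -0.034]
    - [0.676, -0.4, -0.034]
    - [0.676, -0.4, -0.034]
  delta_rot:
    - [0, 0, 0.0175]
    - [0, 0, 0.0348]
    - [0, 0, 0.0348]
    - [0, 0, 0.0348]
  hand: [-0.2, -0.2, -0.2, -0.2]

```text
time_s: 55.93
eef_pos: [0.5067, 0.2795, 0.2963]
tcp_rot: [-0.002, 0.936, 0.351, 0.0]
wrist_force: [-0.3, -0.2, -0.4]
finger_gap: 0.405
grasp_force: 0.0
```

```bash
python3 - <<'E'
from plan import *
import bfit
st(); bfit.fit()
E
```

```text
t 55.93 p [0.5067 0.2795 0.2963] z [-0.001  0.003 -1.   ] y [ 0.658 -0.753 -0.003] q [ 0.11  0.42 -0.86  1.68  0.34  1.2  -1.68] F [-0.3 -0.2 -0.4] gap 0.405 g 0.0
mask px 970
mask px 335
iou 0.46326786835261413 strap [0.507 0.368 0.167] in hook frame [-0.082 -0.007  0.167] yaw rel hook, tilt x,y deg [-73.2   4.7   2.9]
```

```bash
python3 - <<'E'
from plan import *
s=plan([.513,.3715,.26],down(np.radians(-62)),n=1); s=plan([.513,.3715,.209],down(np.radians(-62)),start=s)
E
```

```text
dp [0.561, -0.575, 0.297] rot [-0.0001, 0.0002, 0.0357]
end [0.513  0.3715 0.26  ]
dp [-0.0, -0.0, 0.425] rot [0.0, -0.0, -0.0]
end [0.513  0.3715 0.209 ]
```

Emit:
arm_command:
  dp:
    - [0.2, -0.2, 0.1]
    - [0.4, -0.4, 0.2]
    - [0.561, -0.575, 0.297]
    - [0.561, -0.575, 0.297]
    - [0.561, -0.575, 0.297]
  delta_rot:
    - [0, 0, 0.0175]
    - [0, 0, 0.0357]
    - [0, 0, 0.0357]
    - [0, 0, 0.0357]
    - [0, 0, 0.0357]
  hand: [0.3, 0.3, 0.3, 0.3, 0.3]

```text
time_s: 56.45
eef_pos: [0.5123, 0.3724, 0.2596]
tcp_rot: [0.0, 0.97, 0.242, -0.001]
wrist_force: [0.5, -0.2, 0.5]
finger_gap: 0.652
grasp_force: 0.0
```

Emit:
arm_command:
  dp:
    - [0, 0, 0]
    - [0, 0, 0]
    - [0, 0, 0]
  delta_rot:
    - [0, 0, 0]
    - [0, 0, 0]
    - [0, 0, 0]
  hand: [0.3, 0.3, 0.3]

```text
time_s: 56.7
eef_pos: [0.5134, 0.3717, 0.2617]
tcp_rot: [-0.0, 0.971, 0.24, 0.001]
wrist_force: [0.6, 0.8, -0.3]
finger_gap: 0.646
grasp_force: 0.0
```

```bash
python3 - <<'E'
from plan import *
st(); s=plan([.513,.3715,.209],down(np.radians(-62)),n=1)
E
```

```text
t 56.7 p [0.5134 0.3717 0.2617] z [ 0.001  0.001 -1.   ] y [ 0.466 -0.885 -0.   ] q [-0.12  0.54 -0.77  1.58  0.4   1.19 -2.06] F [ 0.6  0.8 -0.3] gap 0.646 g 0.0
dp [-0.005, 0.0, 0.439] rot [-0.0, -0.0002, -0.0005]
end [0.513  0.3715 0.209 ]
```

Emit:
arm_command:
  dp:
    - [0, 0, 0.1]
    - [0, 0, 0.2]
    - [0, 0, 0.3]
    - [0, 0, 0.4]
    - [0, 0, 0.439]
  delta_rot:
    - [0, 0, 0]
    - [0, 0, 0]
    - [0, 0, 0]
    - [0, 0, 0]
    - [0, 0, 0]
  hand: [0.3, 0.3, 0.3, 0.3, 0.3]

```text
time_s: 57.12
eef_pos: [0.5108, 0.3731, 0.2054]
tcp_rot: [-0.0, 0.97, 0.242, -0.002]
wrist_force: [-0.6, -0.6, -0.2]
finger_gap: 0.646
grasp_force: 0.0
```

Emit:
arm_command:
  dp:
    - [0, 0, 0]
    - [0, 0, 0]
    - [0, 0, 0]
    - [0, 0, 0]
    - [0, 0, 0]
  delta_rot:
    - [0, 0, 0]
    - [0, 0, 0]
    - [0, 0, 0]
    - [0, 0, 0]
    - [0, 0, 0]
  hand: [0.3, -1, -1, -1, -1]
  squeeze: 60

```text
time_s: 57.53
eef_pos: [0.5127, 0.3739, 0.2094]
tcp_rot: [-0.0, 0.97, 0.242, 0.001]
wrist_force: [4.3, -12.5, 9.6]
finger_gap: 0.095
grasp_force: 56.8
```

Emit:
arm_command:
  dp:
    - [0, 0, 0]
    - [0, 0, 0]
    - [0, 0, 0]
  delta_rot:
    - [0, 0, 0]
    - [0, 0, 0]
    - [0, 0, 0]
  hand: [-1, -1, -1]

```text
time_s: 57.78
eef_pos: [0.5129, 0.3731, 0.2094]
tcp_rot: [0.0, 0.97, 0.241, 0.001]
wrist_force: [-0.6, -5.2, 4.7]
finger_gap: 0.089
grasp_force: 58.3
```

```bash
python3 - <<'E'
from plan import *
st(); p,R,_=pose(); s=plan(p+[0,0,.006],R,n=1); hk=(.5863,.3882,.1713); q=fr(*hk,[-.061,0,0])[0]; s=plan([q[0],q[1],p[2]+.006],down(.171),n=4,start=s)
E
```

```text
t 57.78 p [0.5129 0.3731 0.2094] z [ 0.002 -0.    -1.   ] y [ 0.468 -0.883  0.001] q [-0.14  0.59 -0.75  1.63  0.44  1.1  -2.1 ] F [-0.6 -5.2  4.7] gap 0.089 g 58.3
dp [0.0, 0.0, -0.05] rot [0.0, 0.0, 0.0]
end [0.5129 0.3731 0.2154]
dp [0.029, 0.004, 0.0] rot [0.0001, -0.0, -0.0499]
dp [0.026, 0.013, 0.0] rot [0.0001, -0.0001, -0.0499]
dp [0.021, 0.021, 0.0] rot [0.0, -0.0, -0.0499]
dp [0.013, 0.026, 0.0] rot [0.0001, -0.0001, -0.0499]
end [0.5262 0.3777 0.2155]
```

Emit:
arm_command:
  dp:
    - [0, 0, -0.02]
    - [0, 0, -0.05]
    - [0, 0, -0.05]
  delta_rot:
    - [0, 0, 0]
    - [0, 0, 0]
    - [0, 0, 0]
  hand: [-1, -1, -1]

```text
time_s: 58.03
eef_pos: [0.5125, 0.3729, 0.2146]
tcp_rot: [0.0, 0.97, 0.241, 0.0]
wrist_force: [1.9, -4.6, -0.9]
finger_gap: 0.087
grasp_force: 58.7
```

Emit:
arm_command:
  dp:
    - [0.007, 0, 0]
    - [0.014, 0, 0]
    - [0.021, 0, 0]
    - [0.029, 0.004, 0]
    - [0.029, 0.004, 0]
  delta_rot:
    - [0, 0, -0.012]
    - [0, 0, -0.025]
    - [0, 0, -0.037]
    - [0, 0, -0.0499]
    - [0, 0, -0.0499]
  hand: [-1, -1, -1, -1, -1]

```text
time_s: 58.45
eef_pos: [0.5146, 0.3768, 0.2147]
tcp_rot: [-0.002, 0.92, 0.392, 0.0]
wrist_force: [-0.3, 0.0, -1.5]
finger_gap: 0.09
grasp_force: 59.0
```

Emit:
arm_command:
  dp:
    - [0.007, 0.003, 0]
    - [0.013, 0.006, 0]
    - [0.02, 0.01, 0]
    - [0.026, 0.013, 0]
    - [0.026, 0.013, 0]
  delta_rot:
    - [0, 0, -0.012]
    - [0, 0, -0.025]
    - [0, 0, -0.037]
    - [0, 0, -0.0499]
    - [0, 0, -0.0499]
  hand: [-1, -1, -1, -1, -1]

```text
time_s: 58.87
eef_pos: [0.5181, 0.3776, 0.2148]
tcp_rot: [-0.002, 0.848, 0.529, 0.001]
wrist_force: [-0.9, -0.2, -1.5]
finger_gap: 0.088
grasp_force: 59.0
```

Emit:
arm_command:
  dp:
    - [0.005, 0.005, 0]
    - [0.01, 0.01, 0]
    - [0.015, 0.015, 0]
    - [0.021, 0.021, 0]
    - [0.021, 0.021, 0]
  delta_rot:
    - [0, 0, -0.012]
    - [0, 0, -0.025]
    - [0, 0, -0.037]
    - [0, 0, -0.0499]
    - [0, 0, -0.0499]
  hand: [-1, -1, -1, -1, -1]

```text
time_s: 59.28
eef_pos: [0.5216, 0.3784, 0.2147]
tcp_rot: [-0.001, 0.756, 0.655, 0.001]
wrist_force: [-0.2, 0.5, -2.1]
finger_gap: 0.088
grasp_force: 59.0
```

Emit:
arm_command:
  dp:
    - [0.003, 0.007, 0]
    - [0.006, 0.013, 0]
    - [0.01, 0.02, 0]
    - [0.013, 0.026, 0]
    - [0.013, 0.026, 0]
  delta_rot:
    - [0, 0, -0.012]
    - [0, 0, -0.025]
    - [0, 0, -0.037]
    - [0, 0, -0.0499]
    - [0, 0, -0.0499]
  hand: [-1, -1, -1, -1, -1]

```text
time_s: 59.7
eef_pos: [0.525, 0.3793, 0.2146]
tcp_rot: [-0.001, 0.645, 0.764, 0.001]
wrist_force: [-0.3, -0.8, -0.7]
finger_gap: 0.089
grasp_force: 59.0
```

```bash
python3 - <<'E'
from tilt import *
import bfit
st(); bfit.fit(); tilt(snapshot("scene"))
E
```

```text
t 59.7 p [0.525  0.3793 0.2146] z [-0.001  0.002 -1.   ] y [ 0.986  0.168 -0.   ] q [ 0.    0.72 -1.01  1.58  0.64  1.2  -0.97] F [-0.3 -0.8 -0.7] gap 0.089 g 59.0
mask px 1625
mask px 140
iou 0.3848087165191561 strap [0.502 0.374 0.136] in hook frame [-0.086  0.     0.136] yaw rel hook, tilt x,y deg [-0.7 -3.2 -1.1]
tilt about basket x,y deg [-4.   0.5] grip off y,z mm [-8.3  8.2] iou 0.621
```

Emit:
arm_command:
  dp:
    - [-0.02, 0, 0]
    - [-0.04, 0, 0]
    - [-0.06, 0, 0]
    - [-0.075, 0, 0]
    - [-0.075, 0, 0]
  delta_rot:
    - [0, 0, 0]
    - [0, 0, 0]
    - [0, 0, 0]
    - [0, 0, 0]
    - [0, 0, 0]
  hand: [-1, -1, -1, -1, -1]

```text
time_s: 60.27
eef_pos: [0.5271, 0.3693, 0.2146]
tcp_rot: [-0.0, 0.644, 0.765, 0.001]
wrist_force: [0.1, 0.2, -0.8]
finger_gap: 0.088
grasp_force: 59.0
```

Emit:
arm_command:
  dp:
    - [0, 0, 0.015]
    - [0, 0, 0.03]
    - [0, 0, 0.045]
    - [0, 0, 0.045]
  delta_rot:
    - [0, 0, 0]
    - [0, 0, 0]
    - [0, 0, 0]
    - [0, 0, 0]
  hand: [-1, -1, -1, -1]

```text
time_s: 60.6
eef_pos: [0.5265, 0.37, 0.2086]
tcp_rot: [-0.001, 0.644, 0.765, 0.0]
wrist_force: [0.1, 1.1, -2.2]
finger_gap: 0.092
grasp_force: 59.0
```

Emit:
arm_command:
  dp:
    - [0, 0, 0.01]
    - [0, 0, 0.015]
    - [0, 0, 0.015]
  delta_rot:
    - [0, 0, 0]
    - [0, 0, 0]
    - [0, 0, 0]
  hand: [-1, -1, -1]

```text
time_s: 60.85
eef_pos: [0.5266, 0.3702, 0.2082]
tcp_rot: [-0.0, 0.644, 0.765, 0.001]
wrist_force: [-1.4, -2.1, 4.9]
finger_gap: 0.091
grasp_force: 59.9
```

Contact at 4.9 N. I release with partial opening, then retreat straight up.

Emit:
arm_command:
  dp:
    - [0, 0, 0]
    - [0, 0, 0]
    - [0, 0, 0]
    - [0, 0, 0]
    - [0, 0, 0]
  delta_rot:
    - [0, 0, 0]
    - [0, 0, 0]
    - [0, 0, 0]
    - [0, 0, 0]
    - [0, 0, 0]
  hand: [-0.4, -0.4, -0.4, -0.4, -0.4]

```text
time_s: 61.27
eef_pos: [0.5268, 0.3701, 0.2073]
tcp_rot: [-0.001, 0.644, 0.765, 0.001]
wrist_force: [1.1, 0.3, -1.0]
finger_gap: 0.301
grasp_force: 0.0
```

Emit:
arm_command:
  dp:
    - [0, 0, -0.1]
    - [0, 0, -0.3]
    - [0, 0, -0.6]
    - [0, 0, -0.9]
    - [0, 0, -0.9]
  delta_rot:
    - [0, 0, 0]
    - [0, 0, 0]
    - [0, 0, 0]
    - [0, 0, 0]
    - [0, 0, 0]
  hand: [-0.4, -0.4, -0.4, -0.4, -0.4]

```text
time_s: 61.68
eef_pos: [0.5282, 0.3733, 0.3243]
tcp_rot: [0.0, 0.644, 0.765, 0.006]
wrist_force: [0.4, 1.0, 1.5]
finger_gap: 0.302
grasp_force: 0.0
```

Emit:
arm_command:
  dp:
    - [-0.3, 0, 0]
    - [-0.6, 0, 0]
    - [-0.9, 0, 0]
    - [-0.9, 0, 0]
    - [-0.9, 0, 0]
  delta_rot:
    - [0, 0, 0]
    - [0, 0, 0]
    - [0, 0, 0]
    - [0, 0, 0]
    - [0, 0, 0]
  hand: [-0.4, -0.4, -0.4, -0.4, -0.4]

```text
time_s: 62.1
eef_pos: [0.5469, 0.2602, 0.3156]
tcp_rot: [0.0, 0.646, 0.763, 0.0]
wrist_force: [-0.5, -0.1, 0.8]
finger_gap: 0.296
grasp_force: 0.0
```

Emit:
arm_command:
  dp:
    - [-0.3, 0, 0]
    - [-0.6, 0, 0]
    - [-0.9, 0, 0]
    - [-0.9, 0, 0]
    - [-0.9, 0, 0]
  delta_rot:
    - [0, 0, 0]
    - [0, 0, 0]
    - [0, 0, 0]
    - [0, 0, 0]
    - [0, 0, 0]
  hand: [-0.4, -0.4, -0.4, -0.4, -0.4]

```text
time_s: 62.52
eef_pos: [0.5643, 0.1556, 0.3152]
tcp_rot: [-0.0, 0.645, 0.764, 0.001]
wrist_force: [-0.5, -0.0, 0.1]
finger_gap: 0.305
grasp_force: 0.0
```

```bash
python3 - <<'E'
from chk import *
import bfit
st(); bfit.fit(); a=edges([.055,-.058,-.15],1)
print([(np.round(d["pixel"],1).tolist(),round(d["confidence"],2)) for nm in("lever_knob","basket_strap") for d in finder.spot_point(a,nm)][:3])
E
```

```text
t 62.52 p [0.5643 0.1556 0.3152] z [ 0.     0.002 -1.   ] y [0.986 0.167 0.001] q [ 0.5   0.54 -1.15  1.63  0.5   1.3  -0.56] F [-0.5 -0.   0.1] gap 0.305 g 0.0
mask px 1803
mask px 539
iou 0.6143755230998189 strap [0.526 0.373 0.168] in hook frame [-0.062 -0.005  0.168] yaw rel hook, tilt x,y deg [-0.1  4.7 -0.9]
y 0.055 blue 0.90 at +0.002  cream 0.00 at -0.012
y -0.058 blue 0.99 at +0.000  cream 0.00 at -0.012
y -0.15 blue 0.99 at +0.000  cream 0.00 at -0.012
[([174.2, 153.2], 0.74), ([379.2, 294.3], 0.78), ([362.6, 350.5], 0.43)]
```

Emit:
arm_command:
  dp:
    - [0, 0, 0]
    - [0, 0, 0]
    - [0, 0, 0]
    - [0, 0, 0]
    - [0, 0, 0]
  delta_rot:
    - [0, 0, 0]
    - [0, 0, 0]
    - [0, 0, 0]
    - [0, 0, 0]
    - [0, 0, 0]
  hand: [-0.4, -0.4, -0.4, -0.4, -0.4]

```text
time_s: 63.18
eef_pos: [0.5636, 0.1572, 0.315]
tcp_rot: [-0.001, 0.644, 0.765, 0.001]
wrist_force: [0.1, -0.1, -0.5]
finger_gap: 0.298
grasp_force: 0.0
```

```bash
python3 - <<'E'
import bfit
from h import bot
bfit.fit(); print(bot.sign_off())
E
```

```text
mask px 1806
mask px 543
iou 0.6148084951496886 strap [0.526 0.373 0.17 ] in hook frame [-0.062 -0.005  0.17 ] yaw rel hook, tilt x,y deg [-0.3  3.6 -1.3]
the job is handed in; nothing more can be done
None
```

I handed the job in at about 63 s: the basket hangs on the grey hook, the lever was swung to its stop and sprang back before and after the flips, and all three plates lean blue side out; P1 and P3 now stand at new spots along the easel, P2 about where it was, and I straightened the basket on the hook after the second swing because it had turned.

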